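# Rock-test a roller bed with a straightedge

## Robot

A 6-joint arm with a two-finger parallel gripper is mounted at the origin on the work surface. World frame = base frame: x ahead of the robot, y to its left, z up, the work surface at z = 0. Lengths are in m, angles in degrees, forces in N, time in s.
With the tool pointing down it reaches from about 0.35 to 0.875 m from the base axis. Payload 4.2 kg.
Tool frame: the origin (TCP) lies between the finger pads; the fingertips stand 14 mm ahead of it and the grasp point (between the pads) lies 5 mm behind it; x points along the fingers, y is the direction in which the jaws open and shut, and the axes are right-handed (so a half turn about x gives the same grasp; the last joint's range is limited). The gripper opens to 87 mm and grips with 3 to 60 N. Pads are 19 mm wide; open, the fingers measure 117 mm over their backs; the gripper's body (75 mm by 190 mm) begins 51 mm behind the grasp point.
Start: joints at [88.671, 22.042, 0.453, 0, -68.411, -14.817], TCP at [0.174, 0.6, 0.237] pointing down, gripper open.
Joint ranges: [-179.83, 179.83], [-69.29, 118.12], [-61.27, 80.66], [-181.25, 117.63], [-171.15, -9.14], [-177.46, 177.46]. Speed limits (degrees/s): [159.86, 159.86, 180, 180, 180, 180].

## Interface

Orientations are given as a 3x3 rotation matrix whose columns are the frame's x, y, z axes.
In Python, from station import r, imaging, job gives the robot as it stands. The module is installed in compiled form; this text tells all that it offers.
- The arm moves only by the tool apply_moves, never from a script. Its arguments are lists of equal length, an entry for each row: "xyz": the shift along the tool's x, y, z in m, a list of three; "twist": the turn about the tool's x in degrees; "claw": the opening, from 0 (shut) to 1 (fully open). A call has 1 to 12 rows; each row shifts and turns the pose as measured when the row begins, along the tool's axes as they then stand; what a row does not reach is not made up. A row lasts 1/10 s, in which the tool goes at most 50 mm and 8.59 degrees, less where a joint would pass 70% of its speed; a pose out of reach is approached as far as the arm can. A call is refused whole if a number of a shift passes 0.05 or a number of a turn 8.59, either way. A call with a gripper value outside its range is refused whole. The fingers move at their own pace and stop on an object; the grip force is fixed at half the most. Time passes only in rows, so rows that do not move let the fingers close. It gives the time, the measured TCP pose, the force and the opening at its end, in the units of the state.
- r.sense(): the state, without advancing time (a new reading comes with each control period).
- imaging.capture(name): name is "scene" or "top"; returns a dict with "pixels" (480x640x3 uint8, red, green, blue), "mtx" (3x3 intrinsics, pixels), "view" (4x4, takes a point from world to camera coordinates). Camera axes: x right, y down, z forward; pixel columns grow to the right and rows downward; lengths in m; the calibration is good to about 2 mm. A picture is of the moment at which its call begins. There is no depth.
- job.finish_job(): hands the job in, once; it reports no verdict.
Trained networks look in a picture, given as the dict that the camera call returned (one of the last four; its "shot" number tells which), for a name from the list of things; names that differ only in an ending like _2 or _b are one class to them, and where a whole thing is asked for, a point or a joint stands for the part that bears it (a point fixed in the world has none). Each returns a list of dicts, best first, with "p" (0 to 1); they miss things now and then, are a little off and sometimes report something else, mostly with a low value. They report only what shows in the picture. A call takes as long as a camera call. They do not tell look-alikes from the thing itself.
- imaging.regions_of(query, picture): "mask" (480x640 bool, what is visible of it) and "centre" ([column, row] in pixels, amid what is visible of it).
The state is a dict: "time_s": time; "joints": joint angles; "joint_velocities": joint speeds; "effort": joint torques, N m; "tcp_pos": TCP position; "ee_rot": TCP orientation; "wrist_force": force on the tool from outside, world axes, zero at the start; "moment": the same for the moment, N m; "gripper_width": opening from 0.0 (shut) to 1.0 (fully open).
Only numpy, scipy, OpenCV 4.12 (cv2) and the standard library are available. Lean on these libraries where they do the work, as an engineer would, in place of code of your own. Each camera call takes 0.05 s, during which the arm holds its last target.

## Task

Check whether the roller in the bamboo strip bed stands too high: slide the thumb latch to let its sprung cover fly open, then take the straightedge from the sloping rack and set it down gently, flat side down, along the bed across the roller, centred, and let go of it. Press down on its left end (the end next to the lever), then on its right end; if it rocks on the roller, throw the lever right over away from you, if it does not, leave the lever alone. Leave the cover open and the straightedge lying on the bed, and do not disturb the bamboo cups and the wooden offcut standing about.

Things in the scene. Friction and masses are not known exactly. Their poses are not given: they have to be found in the camera images.
- bed: grey steel roller bed, fixed. Origin on the table under the bed's middle; x away from the robot, y along the bed to the left, z up. Flat steel top 120 mm in x, 240 in y (y -120 to 120) at z 80 mm, with a cross slot (y -18 to 18) for the roller. In front a ledge, x -125 to -60, top z 75, carries the latch; at the left end a box, x -45 to 45, y 123 to 173, top z 45, carries the lever
- bed_top (a point): middle of the bed's flat top (in the slot, at the height of the steel)
- roller (a joint): height (m) of the roller's top over the bed's top: positive is proud, negative sunk; starts between -0.005 and 0.007, too stiff to be pushed. Steel cylinder of 28 mm diameter lying along the bed's x at y = 0. Above 0.0025 the straightedge clearly rocks (each end can drop by about this much), below 0.0005 it does not; between, either verdict is taken
- cover (a joint): angle (rad) of the hinged clear cover with aluminium rims (129 x 246 mm, top 26 mm above the bed's top when shut): 0 shut, 2.45 open. Hinge along y at the bed's x 64, z 78 mm. Released, a spring throws it open, front edge up and away from the robot; a hand in its way only holds it up. Open, it leans back beyond the hinge to about x 165, z 170 mm
- cover_front (a point): middle of the cover's front rim (13 mm above the hinge line when shut)
- latch (a joint): travel (m) of the thumb latch along the bed's +y (to the left): 0 latched, releases at about 0.014, stop at 0.018; slides with about 1 N plus a little drag and stays where left
- latch_knob (a point): centre of the latch's black thumb knob: 14 mm in x, 12 in y, 20 tall (top 26 mm above the ledge), at the bed's x -107 mm, on a foot 18 mm in x, 22 in y, 6 high; a thin tongue reaches from it over the cover's tab (toward +x)
- lever (a joint): angle (rad) of the black lever on the left end box: starts at 0 to 0.1, leaning about 0.5 towards the robot from upright; 1.0 is right over, leaning away; stays where left, light friction
- lever_tip (a point): centre of the 26 mm black ball at the end of the lever's 10 mm stick, 60 mm from the pivot axis, which runs along the bed's y at x 0, y 148, z 67 mm of the bed; its mounting block is 70 mm in x, 50 in y, top at z 70 mm
- rack: plywood rack, foot 140 x 250 mm, with two wooden rests (at y -70 and 70 mm) sloping up towards the robot at 32 degrees, faces looking up and away from the robot (normal 0.530, 0, 0.848). Origin on the table under its middle, x away from the robot, y left. An 18 mm bamboo rail along y, 320 mm long, at x 7, z 218 mm bars a vertical grasp; its 12 mm posts stand at x -55, y -142 and 142
- edge_centre (a point): centre of the aluminium straightedge, T-shaped, 220 mm long, 0.3 to 0.54 kg: sole 36 mm wide, 6 thick; rib 12 thick, 34 tall on its middle all along (40 overall). The point is in the rib, 20 mm above the flat underside. y runs along it, z from sole to rib top. In the rack it lies sole down on the slope (z tilted 32 degrees away from the robot), lower edge against a 6 mm lip
- straightedge: the same straightedge; origin in the middle of the sole's flat underside, same axes
- edge_end_p (a point): top of the rib at the straightedge's +y end (110 mm from the centre, 40 mm above the underside)
- edge_end_n (a point): top of the rib at its -y end
- cup0: bystander: bamboo cup standing upright, 46 mm across, 140 mm tall, mouth cut on the slant (low side 105 mm); origin at the centre of its underside
- cup1: bystander: bamboo cup standing upright, 52 mm across, 160 mm tall, mouth cut on the slant (low side 120 mm); origin at the centre of its underside
- cup2: bystander: bamboo cup standing upright, 48 mm across, 150 mm tall, mouth cut on the slant (low side 110 mm); origin at the centre of its underside
- cup3: bystander: bamboo cup standing upright, 54 mm across, 130 mm tall, mouth cut on the slant (low side 100 mm); origin at the centre of its underside
- offcut: bystander: wooden offcut 70 x 50 x 35 mm; origin under its centre
There are look-alikes about, which are no part of the job. What is shaped like the straightedge but yellow is not meant.

How it is judged:
By the outcome, as a careful person would: the job done as asked, in the order asked, and still so for the second after the job is handed in, with the robot touching nothing.
It also fails if it takes over 72 s, if anything falls off the work surface, if the arm or the gripper's body presses on something with over 40 N, if the wrist force passes 120 N, or if a joint passes its speed limit or range.

## Working session

There is one attempt and no reset: what is moved stays moved. The work goes in short steps, Python scripts to look and compute and a tool call to move; the robot and the scene stay as the last step left them, time stands still between calls to the robot, and variables do not carry over. Pictures are saved under pics/ and viewed, and the job is handed in when it is done.

Besides the shell and the picture viewer there is one more tool, called by a JSON object that holds its "fn" and its "kwargs". apply_moves: Moves the arm, as the interface text tells. Its arguments: {"type":"object","properties":{"xyz":{"type":"array","items":{"type":"array","items":{"type":"number"}}},"twist":{"type":"array","items":{"type":"number"}},"claw":{"type":"array","items":{"type":"number"}}},"required":["xyz","twist","claw"]}

```bash
ls; mkdir -p pics; python3 - <<'E'
from station import r, imaging, job
import cv2
s=r.sense(); print({k:s[k] for k in ['time_s','tcp_pos','ee_rot','wrist_force','gripper_width']})
for n in ['scene','top']:
    p=imaging.capture(n); cv2.imwrite(f'pics/{n}0.png',p['pixels'][:,:,::-1]); print(n,p['mtx'],p['view'])
E
```

```text
pics
{'time_s': 0.0, 'tcp_pos': array([0.17361222, 0.59980348, 0.23548299]), 'ee_rot': array([[-5.22042004e-04, -2.78254896e-01, -9.60507127e-01],
       [-2.09564694e-03, -9.60504844e-01,  2.78255373e-01],
       [-9.99997668e-01,  2.15814481e-03, -8.17001470e-05]]), 'wrist_force': array([-0.07271051,  0.53478594,  0.40981945]), 'gripper_width': 0.9984836216426708}
scene [[505.15954809   0.         317.71843026]
 [  0.         505.15954809 240.48579342]
 [  0.           0.           1.        ]] [[-0.50583544  0.86256961 -0.0102072   0.2947994 ]
 [ 0.66922171  0.3849295  -0.63558758 -0.31063648]
 [-0.54430948 -0.3283336  -0.77196129  1.47783646]
 [ 0.          0.          0.          1.        ]]
top [[455.373378     0.         309.83752847]
 [  0.         455.373378   241.38345536]
 [  0.           0.           1.        ]] [[ 0.01761813 -0.99978359  0.01106268 -0.01588425]
 [-0.99775385 -0.0182954  -0.06444022  0.58465207]
 [ 0.06462867 -0.00990252 -0.99786025  1.0415949 ]
 [ 0.          0.          0.          1.        ]]
```

View pics/scene0.png

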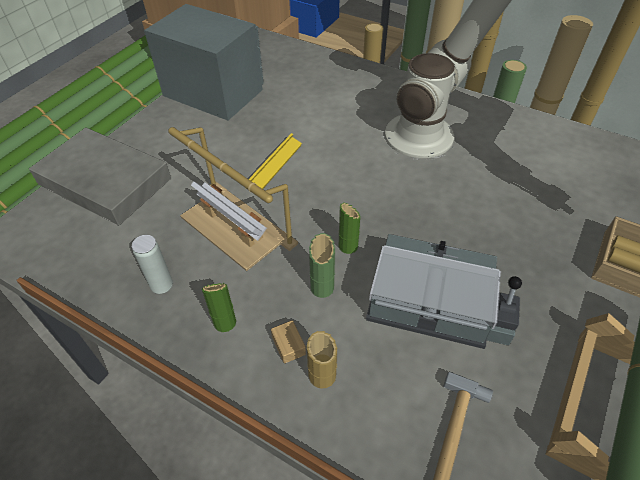

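View pics/top0.png

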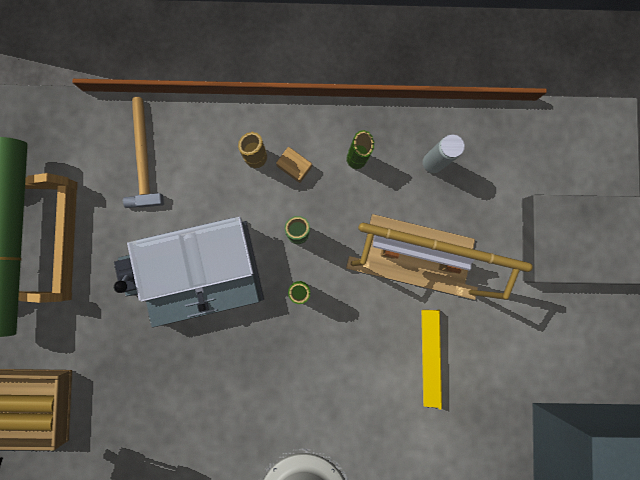

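```bash
cat > h.py <<'E'
from station import r, imaging, job
import cv2, numpy as np
from scipy.optimize import least_squares
def proj(P,pic):
    P=np.atleast_2d(P); c=P@pic['view'][:3,:3].T+pic['view'][:3,3]
    q=c@pic['mtx'].T; return q[:,:2]/q[:,2:]
def ray(uv,pic):
    R=pic['view'][:3,:3]; t=pic['view'][:3,3]
    d=R.T@np.linalg.solve(pic['mtx'],np.array([uv[0],uv[1],1.])); return -R.T@t,d
def atz(uv,z,pic):
    o,d=ray(uv,pic); return o+d*(z-o[2])/d[2]
def tri(uvs,pics):
    A=np.zeros((3,3));b=np.zeros(3)
    for uv,p in zip(uvs,pics):
        o,d=ray(uv,p);d=d/np.linalg.norm(d);M=np.eye(3)-np.outer(d,d);A+=M;b+=M@o
    x=np.linalg.solve(A,b)
    return x,[np.linalg.norm(proj(x,p)[0]-uv) for uv,p in zip(uvs,pics)]
def Rz(a): c,s=np.cos(a),np.sin(a); return np.array([[c,-s,0],[s,c,0],[0,0,1]])
E
python3 - <<'E'
from h import *
a=imaging.capture('scene'); b=imaging.capture('top')
for q in ['bed','cover','latch_knob','lever_tip','rack','straightedge','edge_end_p','edge_end_n','edge_centre','cover_front','cup0','cup1','cup2','cup3','offcut','roller','latch','lever']:
    R=[imaging.regions_of(q,p) for p in (a,b)]
    print(q)
    for k in R: print('   ',[(np.round(d['centre'],1).tolist(),round(d['p'],2),int(d['mask'].sum())) for d in k[:5]])
for n,p,(x0,y0,x1,y1) in [('a1',a,(360,225,530,355)),('a2',a,(160,110,310,280)),('b1',b,(105,205,265,335)),('b2',b,(340,205,540,310))]:
    c=p['pixels'][y0:y1,x0:x1]; s=min(800/(x1-x0),600/(y1-y0)); cv2.imwrite(f'pics/{n}.png',cv2.resize(c,None,fx=s,fy=s,interpolation=cv2.INTER_CUBIC)[:,:,::-1]); print(n,s)
import pickle; pickle.dump((a,b),open('pics0.pkl','wb'))
E
```

```text
bed
    [([440.8, 295.7], 0.69, 12442)]
    [([191.6, 273.8], 0.57, 11210)]
cover
    [([435.6, 281.7], 0.72, 6513), ([217.5, 306.5], 0.57, 1116)]
    [([190.3, 258.4], 0.78, 7266)]
latch_knob
    []
    [([191.6, 255.9], 0.71, 7091), ([200.6, 301.6], 0.69, 120), ([422.9, 253.1], 0.46, 1256)]
lever_tip
    [([511.0, 282.4], 0.78, 226)]
    [([117.2, 284.2], 0.61, 168)]
rack
    [([231.5, 220.2], 0.61, 5623)]
    [([423.5, 262.6], 0.74, 6247), ([421.8, 250.2], 0.53, 1319), ([122.8, 285.8], 0.44, 177)]
straightedge
    [([230.7, 215.4], 0.96, 1229), ([275.0, 161.0], 0.86, 1002), ([511.9, 283.2], 0.23, 227)]
    [([422.6, 255.6], 0.91, 1262), ([431.3, 359.1], 0.87, 1793), ([120.7, 283.6], 0.24, 172)]
edge_end_p
    [([276.6, 161.4], 0.82, 1035), ([229.0, 210.0], 0.77, 1216)]
    [([431.2, 358.8], 0.93, 1795), ([293.5, 165.5], 0.74, 717), ([422.0, 255.0], 0.61, 1276)]
edge_end_n
    [([276.6, 161.4], 0.82, 1035), ([229.0, 210.0], 0.77, 1216)]
    [([431.2, 358.8], 0.93, 1795), ([293.5, 165.5], 0.74, 717), ([422.0, 255.0], 0.61, 1276)]
edge_centre
    [([275.0, 160.8], 0.68, 1037), ([229.
[... 1106 characters left out ...]
[324.0, 260.9], 0.79, 1482), ([346.7, 230.2], 0.71, 847), ([218.1, 305.7], 0.67, 1098)]
    [([250.0, 147.2], 0.94, 810), ([298.2, 288.2], 0.9, 404), ([298.4, 234.3], 0.9, 544), ([188.7, 262.4], 0.71, 7117), ([360.8, 147.1], 0.68, 743)]
offcut
    [([286.9, 343.5], 0.65, 946), ([430.1, 310.7], 0.46, 42)]
    [([293.9, 164.9], 0.78, 690)]
roller
    [([321.2, 359.6], 0.18, 1467)]
    []
latch
    []
    [([201.0, 305.3], 0.47, 152), ([189.3, 259.3], 0.3, 7090), ([423.7, 262.5], 0.23, 6537)]
lever
    [([440.3, 294.2], 0.65, 12530), ([512.5, 281.1], 0.56, 259), ([440.0, 283.0], 0.23, 6436)]
    [([120.7, 285.2], 0.64, 155)]
a1 4.615384615384615
a2 3.5294117647058822
b1 4.615384615384615
b2 4.0
```

View pics/a1.png

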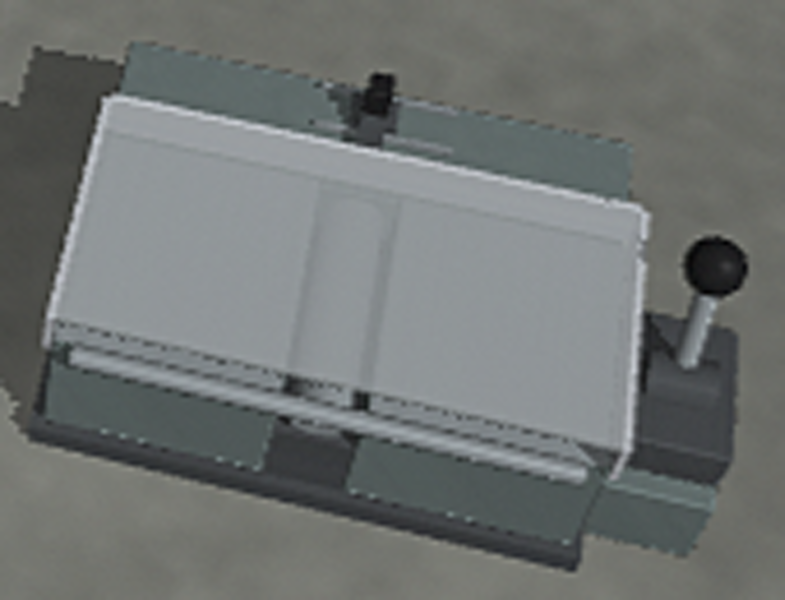

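View pics/b1.png

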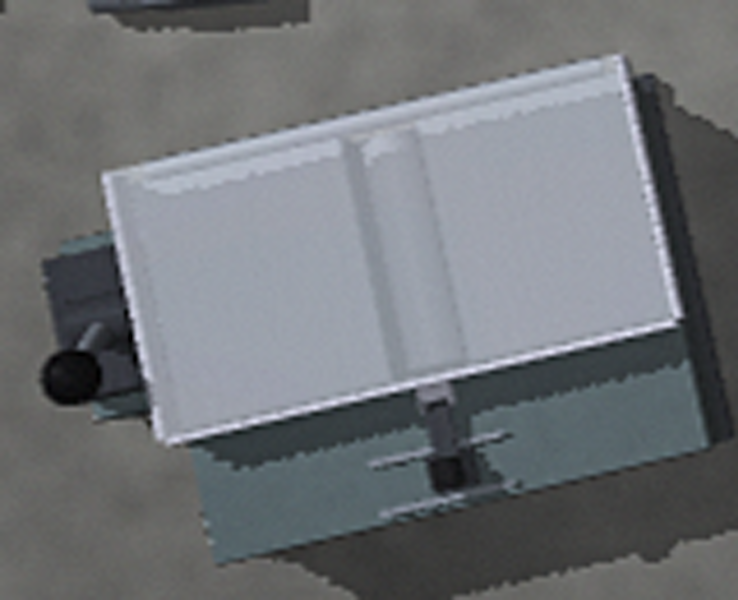

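View pics/a2.png

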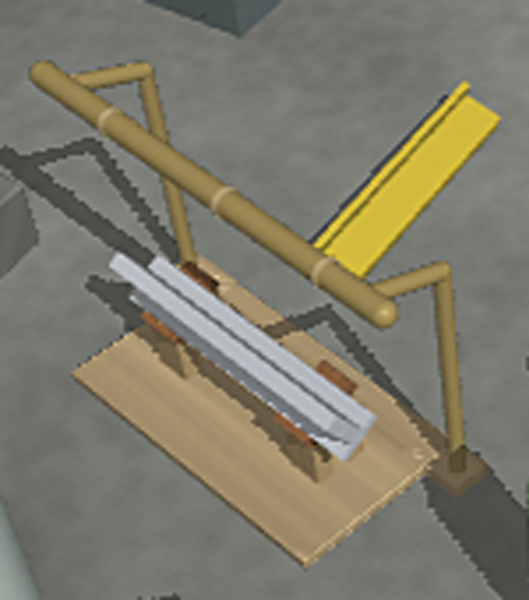

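View pics/b2.png

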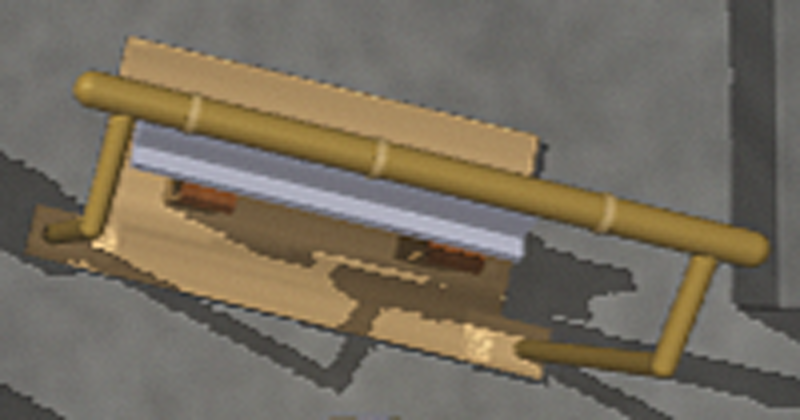

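```bash
cat > fit.py <<'E'
from h import *
import pickle
a,b=pickle.load(open('pics0.pkl','rb'))
k=600/130
A=lambda u,v:(np.array([u,v])/k+[360,225]-0.4)
B=lambda u,v:(np.array([u,v])/k+[105,205]-0.4)
obs=[(b,B(107,172),(.064,.123,.106)),(b,B(622,55),(.064,-.123,.106)),(b,B(682,320),(-.065,-.123,.106)),(b,B(168,442),(-.065,.123,.106)),
(b,B(215,565),(-.125,.12,.075)),(b,B(712,447),(-.125,-.12,.075)),(a,A(130,42),(-.125,-.12,.075)),(a,A(632,143),(-.125,.12,.075)),(a,A(105,97),(-.065,-.123,.106)),(a,A(645,208),(-.065,.123,.106)),
(b,B(446,465),(-.107,0,.101)),(a,A(381,78),(-.107,0,.101))]
def res(p):
    return np.concatenate([proj(Rz(p[2])@np.array(P)+[p[0],p[1],0],pic)[0]-uv for pic,uv,P in obs])
s=least_squares(res,[.5,.25,.2],loss='soft_l1')
print(s.x,np.rad2deg(s.x[2])); print(res(s.x).reshape(-1,2).round(1))
# ball
x,e=tri([A(716,267),B(72,377)],[a,b]); print('ball',x,e); 
p=s.x; print('ball bed', Rz(-p[2])@(x-[p[0],p[1],0]))
# rack rail ends etc
kr=600/170
A2=lambda u,v:np.array([u,v])/kr+[160,110]-0.4
B2=lambda u,v:np.array([u,v])/4+[340,205]-0.4
# rail ends: left-in-scene is -y
obs2=[(a,A2(42,74),(.007,-.160,.218)),(a,A2(385,310),(.007,.160,.218)),(b,B2(760,249),(.007,-.160,.218)),(b,B2(84,90),(.007,.160,.218)),
(a,A2(305,565),(.07,.125,.006)),(a,A2(73,375),(.07,-.125,.006)),(b,B2(128,38),(.07,.125,.006)),(b,B2(537,137),(.07,-.125,.006))]
def res2(p):
    return np.concatenate([proj(Rz(p[2])@np.array(P)+[p[0],p[1],0],pic)[0]-uv for pic,uv,P in obs2])
s2=least_squares(res2,[.5,-.25,-.2],loss='soft_l1'); q=s2.x
print(q,np.rad2deg(q[2])); print(res2(q).reshape(-1,2).round(1))
# straightedge in rack: sees end p sole front corner, rib end
t=np.deg2rad(32); n=np.array([.53,0,.848]); sl=np.array([.848,0,-.53])
for nm,uvs in [('ribtop +y centre', (A2(352,430),B2(137,160)))]:
    x,e=tri(uvs,[a,b]); print(nm,x,e,Rz(-q[2])@(x-[q[0],q[1],0]))
E
python3 fit.py
```

```text
[0.54032347 0.25094126 0.24583828] 14.085496150405849
[[-1.4 -0.7]
 [ 0.1 -1.2]
 [ 0.2  0.2]
 [-2.3  0.2]
 [-0.3 -0.6]
 [ 0.  -0.3]
 [-0.5 -1.3]
 [-0.4 -0.2]
 [-0.6 -2.3]
 [ 0.3 -1. ]
 [-0.6  1.3]
 [-0.5  0.8]]
ball [0.4770536  0.38998519 0.11917555] [np.float64(0.312582115534295), np.float64(0.3012545878222398)]
ball bed [-0.02752853  0.15026135  0.11917555]
[ 0.55911075 -0.25653407 -0.21671134] -12.41664487428306
[[ 0.4 -0.6]
 [-0.1 -0. ]
 [-3.2 -0.2]
 [ 1.4  0.3]
 [ 0.1 -0.6]
 [-0.6 -0.7]
 [-0.5 -0.5]
 [-0.  -0.8]]
ribtop +y centre [ 0.57970767 -0.1520738   0.06172991] [np.float64(1.898412553574141), np.float64(1.956296880753934)] [-0.0023458   0.10644565  0.06172991]
```

```bash
python3 - <<'E'
from h import *
import pickle
a,b=pickle.load(open('pics0.pkl','rb'))
for n,p,(x0,y0,x1,y1) in [('a3',a,(185,170,285,245)),('b3',b,(365,225,485,285))]:
    c=p['pixels'][y0:y1,x0:x1]; s=min(800/(x1-x0),600/(y1-y0)); cv2.imwrite(f'pics/{n}.png',cv2.resize(c,None,fx=s,fy=s,interpolation=cv2.INTER_CUBIC)[:,:,::-1]); print(n,s)
E
```

```text
a3 8.0
b3 6.666666666666667
```

View pics/a3.png

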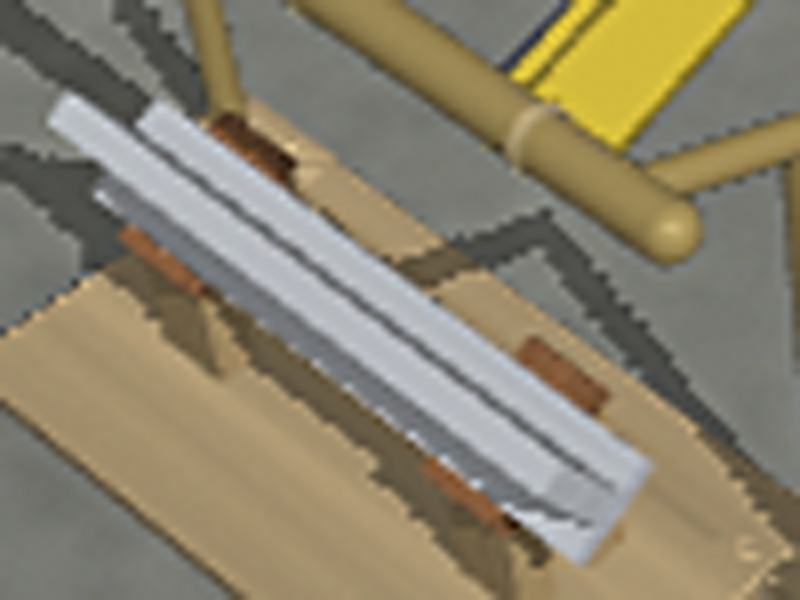

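View pics/b3.png

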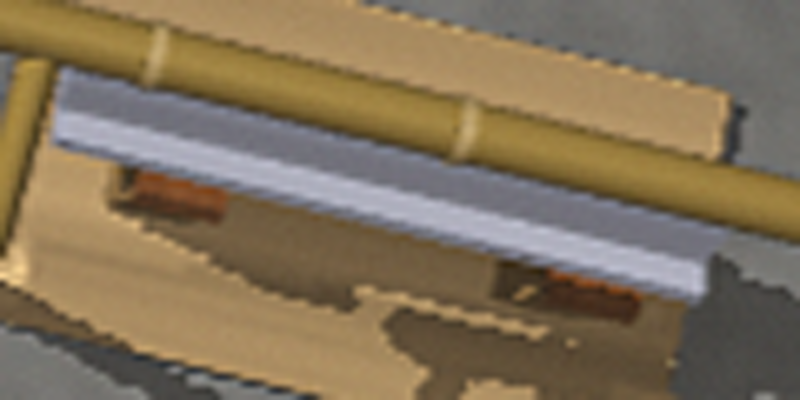

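```bash
cat >> fit.py <<'E'
print('--- edge')
A3=lambda u,v:np.array([u,v])/8+[185,170]-0.4
B3=lambda u,v:np.array([u,v])/6.6667+[365,225]-0.4
Ry=np.array([[np.cos(t),0,np.sin(t)],[0,1,0],[-np.sin(t),0,np.cos(t)]])
L=.11
obs3=[(a,A3(158,98),(-.018,-L,.006)),(a,A3(652,463),(-.018,L,.006)),(a,A3(583,566),(.018,L,.0)),(a,A3(48,117),(.006,-L,.04)),(a,A3(73,92),(-.006,-L,.04)),
(b,B3(50,143),(-.018,L,.006)),(b,B3(692,301),(-.018,-L,.006)),(b,B3(60,105),(-.006,L,.006)),(b,B3(708,260),(-.006,-L,.006))]
def X3(p,P): return Rz(p[3])@Ry@np.array(P)+p[:3]
def res3(p): return np.concatenate([proj(X3(p,P),pic)[0]-uv for pic,uv,P in obs3])
s3=least_squares(res3,[.55,-.25,.05,q[2]],loss='soft_l1'); e=s3.x
print(e,np.rad2deg(e[3])); print(res3(e).reshape(-1,2).round(1))
print('in rack',Rz(-q[2])@(e[:3]-[q[0],q[1],0]))
print('edge centre',X3(e,(0,0,.02)))
rail=Rz(q[2])@np.array([.007,0,.218])+[q[0],q[1],0]; print('rail',rail)
np.savez('poses.npz',bed=s.x,rack=q,edge=e)
for nm,P in (('c',a),('t',b)): pass
# cups
for uv in [(298.2,292),(298,229),(250,145),(362,142)]:
    print(uv,atz(uv,.13,b))
E
python3 fit.py | sed -n '/edge/,$p'
```

```text
--- edge
[ 0.56222427 -0.2521988   0.06362019 -0.22148571] -12.690196299354112
[[ 0.  -0.3]
 [-0.7 -0.4]
 [ 0.1  0.3]
 [ 0.1  0.7]
 [-0.2 -0.3]
 [ 0.1 -0.6]
 [ 1.1 -0.6]
 [-0.7  0.8]
 [-1.3  1.1]]
in rack [0.00210853 0.00490333 0.06362019]
edge centre [ 0.57256376 -0.25452704  0.08058115]
rail [ 0.56594702 -0.2580392   0.218     ]
(298.2, 292) [0.47227588 0.01795773 0.13      ]
(298, 229) [0.60309906 0.02089608 0.13      ]
(250, 145) [0.77912717 0.12558416 0.13      ]
(362, 142) [ 0.79048301 -0.11097518  0.13      ]
```

```bash
cat > plan.py <<'E'
from h import *
z=np.load('poses.npz'); bed=z['bed']; rack=z['rack']; edge=z['edge']
def bw(x,y,zz): return Rz(bed[2])@np.array([x,y,zz])+[bed[0],bed[1],0]
def wb(P): return Rz(-bed[2])@(np.array(P)-[bed[0],bed[1],0])
def rw(x,y,zz): return Rz(rack[2])@np.array([x,y,zz])+[rack[0],rack[1],0]
def Rx(d): 
    d=np.deg2rad(d); return np.array([[1,0,0],[0,np.cos(d),-np.sin(d)],[0,np.sin(d),np.cos(d)]])
def jawyaw(R): return np.rad2deg(np.arctan2(R[1,1],R[0,1]))
def plan(wps,yaw=None,step=.045,p=None,R=None):
    """wps list of world points; yaw: jaw line deg (mod 180), achieved evenly over first rows"""
    s=r.sense(); p=s['tcp_pos'].copy() if p is None else p; R=s['ee_rot'].copy() if R is None else R
    tw=0
    if yaw is not None:
        d=(yaw-jawyaw(R)+90)%180-90; tw=-d
    rows=[]
    for w in wps:
        if len(w)==4: st=w[3]
        else: st=step
        w=np.array(w[:3])
        n=max(1,int(np.ceil(np.linalg.norm(w-p)/st-1e-6)))
        for i in range(n):
            d=R.T@(w-p)/(n-i); d=np.round(d,3); d=np.clip(d,-.05,.05)
            t=float(np.round(np.clip(tw,-8.5,8.5),1)); tw-=t
            rows.append((d.tolist(),t)); p=p+R@d; R=R@Rx(t)
    while abs(tw)>.3:
        t=float(np.round(np.clip(tw,-8.5,8.5),1)); tw-=t; rows.append(([0,0,0],t)); R=R@Rx(t)
    for i in range(0,len(rows),12):
        c=rows[i:i+12]; print(len(c),'xyz',[x for x,_ in c]); print('  twist',[t for _,t in c])
    print('end',p.round(4)); return p,R
def st():
    s=r.sense(); R=s['ee_rot']
    print('t',s['time_s'],'tcp',s['tcp_pos'].round(4),'bed',wb(s['tcp_pos']).round(4),'xax',R[:,0].round(4),'jaw',jawyaw(R).round(2),'F',s['wrist_force'].round(2),'M',s['moment'].round(2),'w',round(s['gripper_width'],3),'j',np.round(s['joints'],1))
E
python3 - <<'E'
from plan import *
st(); print(bw(0,1,0)-bw(0,0,0))
plan([(*bw(-.115,-.06,.235),),(*bw(-.115,-.045,.105),.035)],yaw=104.1)
E
```

```text
t 2.0 tcp [0.1738 0.6003 0.2366] bed [-0.2705  0.4281  0.2366] xax [-0.  0. -1.] jaw -106.15 F [ 0.6  -0.3  -0.15] M [-0.04  0.01  0.03] w 1.0 j [ 88.7  22.    0.5  -0.  -68.4 -14.8]
[-0.24336949  0.96993365  0.        ]
12 xyz [[0.0, 0.029, -0.032], [0.0, 0.033, -0.027], [0.0, 0.037, -0.022], [0.0, 0.039, -0.016], [0.0, 0.041, -0.013], [0.0, 0.041, -0.013], [0.0, 0.04, -0.013], [0.0, 0.041, -0.013], [0.0, 0.04, -0.013], [0.001, 0.041, -0.013], [0.0, 0.04, -0.013], [0.001, 0.041, -0.013]]
  twist [-8.5, -8.5, -8.5, -4.7, -0.0, -0.0, -0.0, -0.0, -0.0, -0.0, -0.0, -0.0]
4 xyz [[0.032, -0.004, -0.0], [0.033, -0.004, -0.0], [0.032, -0.004, -0.0], [0.033, -0.003, -0.0]]
  twist [-0.0, -0.0, -0.0, -0.0]
end [0.4397 0.1793 0.1046]
```

{"fn": "apply_moves", "kwargs": {"xyz": [[0.0,0.029,-0.032],[0.0,0.033,-0.027],[0.0,0.037,-0.022],[0.0,0.039,-0.016],[0.0,0.041,-0.013],[0.0,0.041,-0.013],[0.0,0.04,-0.013],[0.0,0.041,-0.013],[0.0,0.04,-0.013],[0.001,0.041,-0.013],[0.0,0.04,-0.013],[0.001,0.041,-0.013]], "twist": [-8.5,-8.5,-8.5,-4.7,0,0,0,0,0,0,0,0], "claw": [0,0,0,0,0,0,0,0,0,0,0,0]}}

```text
time_s: 3.2
tcp_pos: [0.4551, 0.1562, 0.2357]
ee_rot: [[0.006, 0.265, -0.964], [0.006, -0.964, -0.265], [-1.0, -0.004, -0.007]]
wrist_force: [0.9, 1.1, 0.4]
gripper_width: 0.034
```

```bash
python3 - <<'E'
from plan import *
st()
plan([(*bw(-.115,-.045,.105),.035)],yaw=104.1)
E
```

```text
t 3.2 tcp [0.4551 0.1562 0.2357] bed [-0.1057 -0.0711  0.2357] xax [ 0.0061  0.0057 -1.    ] jaw -74.66 F [0.9  1.12 0.38] M [ 0.04 -0.08  0.01] w 0.034 j [ 38.3   7.7 -19.4  -0.  -62.4  67. ]
4 xyz [[0.033, -0.006, 0.002], [0.033, -0.007, 0.003], [0.032, -0.006, 0.003], [0.033, -0.007, 0.002]]
  twist [1.2, 0.0, 0.0, 0.0]
end [0.4397 0.1797 0.1047]
```

{"fn": "apply_moves", "kwargs": {"xyz": [[0.033,-0.006,0.002],[0.033,-0.007,0.003],[0.032,-0.006,0.003],[0.02,-0.005,0.002],[0,0,0]], "twist": [1.2,0,0,0,0], "claw": [0,0,0,0,0]}}

```text
time_s: 3.7
tcp_pos: [0.4453, 0.1724, 0.1166]
ee_rot: [[0.013, 0.23, -0.973], [0.009, -0.973, -0.23], [-1.0, -0.005, -0.015]]
wrist_force: [-0.9, 0.3, 0.1]
gripper_width: 0.005
```

```bash
python3 - <<'E'
from plan import *
st()
for n in ['scene']:
    p=imaging.capture(n); c=p['pixels'][180:330,350:530]; cv2.imwrite('pics/c1.png',cv2.resize(c,None,fx=4,fy=4,interpolation=cv2.INTER_CUBIC)[:,:,::-1])
plan([(*bw(-.115,-.035,.105),),(*bw(-.115,-.003,.105),.006)])
E
```

```text
t 3.7 tcp [0.4453 0.1724 0.1166] bed [-0.1112 -0.0531  0.1166] xax [ 0.0131  0.0087 -0.9999] jaw -76.7 F [-0.85  0.3   0.14] M [-0.1  -0.01  0.  ] w 0.005 j [ 40.8  15.  -29.9   0.2 -44.2  62.4]
7 xyz [[0.013, -0.018, 0.005], [0.0, -0.005, 0.0], [0.0, -0.005, 0.0], [0.0, -0.005, 0.0], [0.0, -0.006, 0.0], [0.0, -0.005, 0.0], [0.0, -0.006, 0.001]]
  twist [0.0, 0.0, 0.0, 0.0, 0.0, 0.0, 0.0]
end [0.4291 0.2203 0.1051]
```

View pics/c1.png

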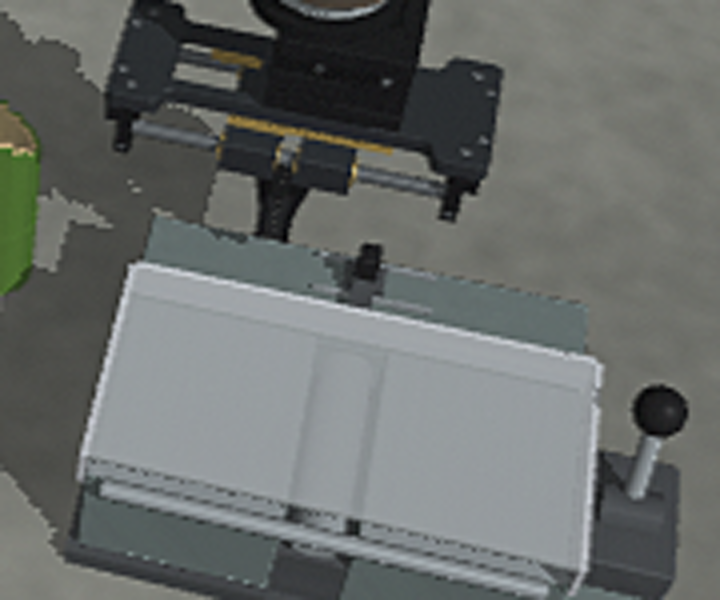

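{"fn": "apply_moves", "kwargs": {"xyz": [[0.013,-0.018,0.005],[0.0,-0.005,0.001],[0.0,-0.005,0.0],[0.0,-0.005,0.0],[0.0,-0.006,0.0],[0.0,-0.005,0.0],[0.0,-0.006,0.001]], "twist": [0,0,0,0,0,0,0], "claw": [0,0,0,0,0,0,0]}}

```text
time_s: 4.45
tcp_pos: [0.432, 0.2234, 0.1122]
ee_rot: [[0.026, 0.23, -0.973], [0.016, -0.973, -0.23], [-1.0, -0.01, -0.029]]
wrist_force: [2.2, -1.6, -0.4]
gripper_width: 0.003
```

```bash
python3 - <<'E'
from plan import *
st()
for n in ['scene']:
    p=imaging.capture(n); c=p['pixels'][180:330,350:530]; cv2.imwrite('pics/c2.png',cv2.resize(c,None,fx=4,fy=4,interpolation=cv2.INTER_CUBIC)[:,:,::-1])
E
```

```text
t 4.45 tcp [0.432  0.2234 0.1122] bed [-0.1117 -0.0004  0.1122] xax [ 0.0257  0.0163 -0.9995] jaw -76.68 F [ 2.18 -1.61 -0.38] M [-0.53 -0.41 -0.06] w 0.003 j [ 46.8  15.7 -29.8   0.6 -42.8  56. ]
```

View pics/c2.png

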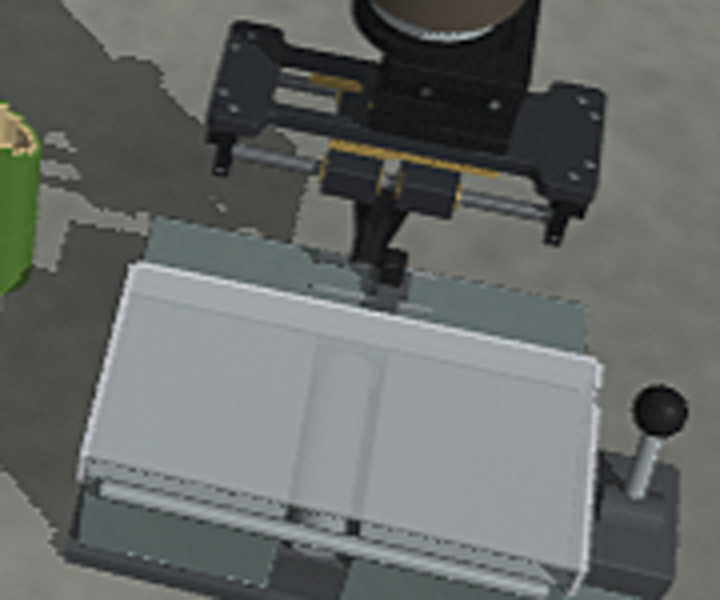

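{"fn": "apply_moves", "kwargs": {"xyz": [[0.006,0.003,0.0],[0.006,-0.004,0.0],[0.002,-0.006,0.0],[0.002,-0.006,0.0],[0.001,-0.005,0.0]], "twist": [0,0,0,0,0], "claw": [0,0,0,0,0]}}

```text
time_s: 5.0
tcp_pos: [0.4311, 0.2279, 0.0986]
ee_rot: [[0.024, 0.236, -0.971], [-0.015, -0.971, -0.237], [-1.0, 0.02, -0.02]]
wrist_force: [10.5, -18.7, 9.5]
gripper_width: 0.005
```

```bash
python3 - <<'E'
from plan import *
st()
for n in ['scene']:
    p=imaging.capture(n); c=p['pixels'][180:330,350:530]; cv2.imwrite('pics/c3.png',cv2.resize(c,None,fx=4,fy=4,interpolation=cv2.INTER_CUBIC)[:,:,::-1])
E
```

```text
t 5.0 tcp [0.4311 0.2279 0.0986] bed [-0.1115  0.0042  0.0986] xax [ 0.0245 -0.0151 -0.9996] jaw -76.33 F [ 10.46 -18.72   9.54] M [-5.32 -3.18 -0.24] w 0.005 j [ 48.   17.4 -30.6   2.4 -41.8  53.9]
```

View pics/c3.png

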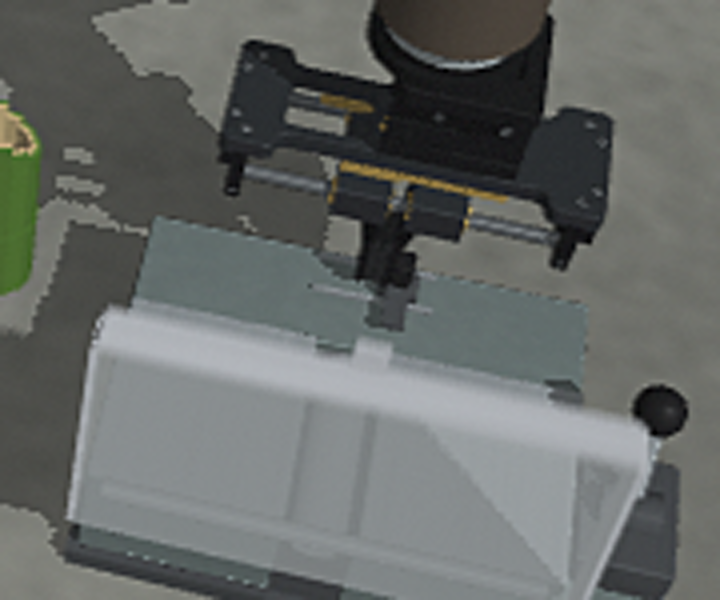

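```bash
python3 - <<'E'
from plan import *
p=r.sense()['tcp_pos']
plan([p+np.array([0.003,-.012,.03]),(.42,.18,.30),(.36,-.08,.30,.048)],yaw=-12.7)
E
```

```text
11 xyz [[-0.03, 0.013, -0.001], [-0.043, 0.008, 0.006], [-0.043, 0.007, 0.007], [-0.042, 0.006, 0.008], [-0.043, 0.004, 0.009], [0.0, 0.016, 0.042], [0.001, 0.01, 0.043], [0.0, 0.003, 0.044], [0.001, -0.0, 0.045], [0.0, -0.001, 0.044], [0.001, -0.0, 0.045]]
  twist [-8.5, -8.5, -8.5, -8.5, -8.5, -8.5, -8.5, -4.1, -0.0, -0.0, -0.0]
end [ 0.3601 -0.0801  0.2997]
```

{"fn": "apply_moves", "kwargs": {"xyz": [[-0.03,0.013,-0.001],[-0.043,0.008,0.006],[-0.043,0.007,0.007],[-0.042,0.006,0.008],[-0.043,0.004,0.009]], "twist": [0,-8.5,-8.5,-8.5,-8.5], "claw": [0,0,0,0,0]}}

```text
time_s: 5.55
tcp_pos: [0.4127, 0.1784, 0.2987]
ee_rot: [[0.01, 0.746, -0.666], [-0.03, -0.665, -0.746], [-1.0, 0.027, 0.015]]
wrist_force: [0.7, 0.7, 0.6]
gripper_width: 0.003
```

```bash
python3 - <<'E'
from plan import *
st()
plan([(.36,-.08,.30,.048)],yaw=-12.7)
E
```

```text
t 5.55 tcp [0.4127 0.1784 0.2987] bed [-0.1414 -0.0393  0.2987] xax [ 0.0101 -0.0296 -0.9995] jaw -41.73 F [0.71 0.74 0.64] M [ 0.09 -0.2  -0.01] w 0.003 j [ 45.3   2.2 -17.    1.7 -71.6  92.4]
6 xyz [[0.001, 0.022, 0.038], [0.001, 0.016, 0.041], [0.001, 0.01, 0.043], [0.001, 0.004, 0.044], [0.001, 0.001, 0.044], [0.001, 0.001, 0.043]]
  twist [-8.5, -8.5, -8.5, -3.5, -0.0, -0.0]
end [ 0.3602 -0.0796  0.2998]
```

{"fn": "apply_moves", "kwargs": {"xyz": [[0.001,0.022,0.038],[0.001,0.016,0.041],[0.001,0.01,0.043],[0.001,0.004,0.044],[0.001,0.001,0.044],[0.001,0.001,0.043],[0,-0.03,0],[0,-0.03,0],[0,-0.03,0],[0,-0.03,0]], "twist": [-8.5,-8.5,-8.5,-3.5,0,0,0,0,0,0], "claw": [1,1,1,1,1,1,1,1,1,1]}}

```text
time_s: 6.55
tcp_pos: [0.243, -0.0578, 0.2978]
ee_rot: [[0.022, 0.97, -0.243], [-0.02, -0.242, -0.97], [-1.0, 0.026, 0.015]]
wrist_force: [-0.9, 0.1, 0.2]
gripper_width: 0.83
```

```bash
python3 - <<'E'
from plan import *
st()
E
```

```text
t 6.55 tcp [ 0.243  -0.0578  0.2978] bed [-0.3635 -0.2271  0.2978] xax [ 0.0219 -0.0205 -0.9995] jaw -14.02 F [-0.89  0.08  0.21] M [ 0.07 -0.03  0.01] w 0.83 j [ 28.9 -24.1 -36.5   1.7 -77.1 136.7]
```

{"fn": "apply_moves", "kwargs": {"xyz": [[0,-0.015,0.035],[0,-0.015,0.035],[0,-0.015,0.035],[0,-0.015,0.035],[0,-0.03,0],[0,-0.03,0],[0,-0.03,0],[0,-0.03,0]], "twist": [0,0,0,0,0,0,0,0], "claw": [1,1,1,1,1,1,1,1]}}

```text
time_s: 7.35
tcp_pos: [0.0272, -0.1615, 0.292]
ee_rot: [[0.023, 0.968, -0.251], [-0.01, -0.251, -0.968], [-1.0, 0.025, 0.004]]
wrist_force: [0.3, 0.6, 0.5]
gripper_width: 1.001
```

```bash
python3 - <<'E'
from plan import *
st()
E
```

```text
t 7.35 tcp [ 0.0272 -0.1615  0.292 ] bed [-0.598  -0.2752  0.292 ] xax [ 0.0227 -0.0104 -0.9997] jaw -14.53 F [0.34 0.65 0.47] M [-0.05 -0.12  0.06] w 1.001 j [  8.2 -48.2 -42.1   0.8 -95.  157.4]
```

{"fn": "apply_moves", "kwargs": {"xyz": [[0,-0.045,0],[0,-0.045,0],[0,-0.045,0],[0,-0.045,0],[0,-0.045,0]], "twist": [0,0,0,0,0], "claw": [1,1,1,1,1]}}

```text
time_s: 7.85
tcp_pos: [-0.1808, -0.1258, 0.2847]
ee_rot: [[0.029, 0.973, -0.228], [0.002, -0.228, -0.974], [-1.0, 0.028, -0.009]]
wrist_force: [1.2, -0.3, 1.2]
gripper_width: 0.998
```

```bash
python3 - <<'E'
from plan import *
st()
E
```

```text
t 7.85 tcp [-0.1808 -0.1258  0.2847] bed [-0.7911 -0.1899  0.2847] xax [ 0.0291  0.0023 -0.9996] jaw -13.21 F [ 1.19 -0.26  1.21] M [-0.04 -0.05 -0.02] w 0.998 j [ -10.8  -68.8  -38.4   -0.5 -118.8  177.4]
```

{"fn": "apply_moves", "kwargs": {"xyz": [[0,-0.03,0],[0,-0.03,0],[0,-0.03,0]], "twist": [8.5,8.5,8.5], "claw": [1,1,1]}}

```text
time_s: 8.15
tcp_pos: [-0.2277, -0.0764, 0.303]
ee_rot: [[0.0, 0.776, -0.63], [-0.012, -0.63, -0.776], [-1.0, 0.008, 0.009]]
wrist_force: [0.1, -0.4, -0.6]
gripper_width: 1.001
```

```bash
python3 - <<'E'
from plan import *
st()
E
```

```text
t 8.15 tcp [-0.2277 -0.0764  0.303 ] bed [-0.8246 -0.1306  0.303 ] xax [ 4.000e-04 -1.160e-02 -9.999e-01] jaw -39.08 F [ 0.14 -0.42 -0.64] M [-0.08 -0.01  0.  ] w 1.001 j [ -24.1  -69.3  -35.7    0.7 -123.3  165.5]
```

```bash
cat >> plan.py <<'E'
def push(dirs,tw,n,R=None):
    R=r.sense()['ee_rot'].copy() if R is None else R
    rows=[]
    for i in range(n):
        d=dirs[min(i,len(dirs)-1)]
        rows.append(np.clip(np.round(R.T@np.array(d),3),-.05,.05).tolist()); R=R@Rx(tw)
    print(rows); print([tw]*n)
def tilt(yaw=None):
    R=r.sense()['ee_rot']; x=R[:,0]; e=Rz(rack[2]); l=e.T@x
    print('tilt in rack frame: toward +x %.1f, toward +y %.1f deg'%(np.rad2deg(np.arctan2(l[0],-l[2])),np.rad2deg(np.arctan2(l[1],-l[2]))))
E
python3 - <<'E'
from plan import *
push([(0.01,.045,0)]*3+[(-.044,.01,-.022)],8.5,12)
E
```

```text
[[-0.001, -0.021, -0.041], [-0.001, -0.026, -0.038], [-0.001, -0.032, -0.033], [0.022, -0.028, 0.035], [0.022, -0.023, 0.039], [0.022, -0.017, 0.042], [0.022, -0.01, 0.044], [0.022, -0.004, 0.045], [0.022, 0.003, 0.045], [0.022, 0.01, 0.044], [0.022, 0.016, 0.042], [0.022, 0.022, 0.039]]
[8.5, 8.5, 8.5, 8.5, 8.5, 8.5, 8.5, 8.5, 8.5, 8.5, 8.5, 8.5]
```

{"fn": "apply_moves", "kwargs": {"xyz": [[-0.001,-0.021,-0.041],[-0.001,-0.026,-0.038],[-0.001,-0.032,-0.033],[0.022,-0.028,0.035],[0.022,-0.023,0.039],[0.022,-0.017,0.042],[0.022,-0.01,0.044]], "twist": [8.5,8.5,8.5,8.5,8.5,8.5,8.5], "claw": [1,1,1,1,1,1,1]}}

```text
time_s: 8.85
tcp_pos: [-0.2499, 0.058, 0.2833]
ee_rot: [[-0.094, -0.089, -0.992], [0.014, -0.996, 0.088], [-0.995, -0.006, 0.095]]
wrist_force: [-0.6, -0.7, -0.3]
gripper_width: 1.002
```

```bash
python3 - <<'E'
from plan import *
st();tilt()
E
```

```text
t 8.85 tcp [-0.2499  0.058   0.2833] bed [-0.8135  0.0052  0.2833] xax [-0.094   0.0142 -0.9955] jaw -95.09 F [-0.63 -0.67 -0.29] M [-0.03 -0.26 -0.06] w 1.002 j [ -57.7  -69.3  -40.7    4.9 -122.1  145.1]
tilt in rack frame: toward +x -5.4, toward +y -0.4 deg
```

```bash
python3 - <<'E'
from plan import *
push([(-.045,.01,-.018)],8.5,10)
E
```

```text
[[0.022, -0.006, 0.044], [0.022, 0.001, 0.044], [0.022, 0.007, 0.044], [0.022, 0.014, 0.042], [0.022, 0.02, 0.04], [0.022, 0.025, 0.036], [0.022, 0.03, 0.032], [0.022, 0.035, 0.027], [0.022, 0.038, 0.022], [0.022, 0.041, 0.016]]
[8.5, 8.5, 8.5, 8.5, 8.5, 8.5, 8.5, 8.5, 8.5, 8.5]
```

{"fn": "apply_moves", "kwargs": {"xyz": [[0.022,-0.006,0.044],[0.022,0.001,0.044],[0.023,0.007,0.044],[0.024,0.014,0.042],[0.025,0.02,0.039],[0.026,0.025,0.035],[0.027,0.029,0.031],[0.028,0.033,0.026]], "twist": [8.5,8.5,8.5,8.5,8.5,8.5,8.5,8.5], "claw": [1,1,1,1,1,1,1,1]}}

```text
time_s: 9.65
tcp_pos: [-0.3017, 0.065, 0.2847]
ee_rot: [[-0.293, -0.921, -0.258], [0.079, -0.292, 0.953], [-0.953, 0.259, 0.158]]
wrist_force: [0.2, 0.4, -0.6]
gripper_width: 1.0
```

```bash
python3 - <<'E'
from plan import *
st();tilt()
push([(-.045,.01,-.018)],8.5,10)
E
```

```text
t 9.65 tcp [-0.3017  0.065   0.2847] bed [-0.8619  0.0246  0.2847] xax [-0.2926  0.0789 -0.953 ] jaw -162.43 F [ 0.2   0.43 -0.63] M [-0.1  -0.72  0.  ] w 1.0 j [ -55.7  -69.3  -45.9   14.1 -126.    79.1]
tilt in rack frame: toward +x -17.6, toward +y 0.8 deg
[[0.031, 0.034, 0.018], [0.031, 0.036, 0.013], [0.031, 0.038, 0.008], [0.031, 0.038, 0.002], [0.031, 0.038, -0.004], [0.031, 0.037, -0.009], [0.031, 0.036, -0.015], [0.031, 0.033, -0.02], [0.031, 0.03, -0.025], [0.031, 0.026, -0.029]]
[8.5, 8.5, 8.5, 8.5, 8.5, 8.5, 8.5, 8.5, 8.5, 8.5]
```

```bash
cat >> plan.py <<'E'
def twneed(R=None):
    R=r.sense()['ee_rot'] if R is None else R
    s=Rz(edge[3])@np.array([.848,0,-.53]); l=R.T@s
    a=np.rad2deg(np.arctan2(l[2],l[1])); a=(a+90)%180-90
    print('twist needed',a); return a
E
python3 - <<'E'
from plan import *
twneed()
E
```

```text
twist needed 29.32206387872253
```

{"fn": "apply_moves", "kwargs": {"xyz": [[0.028,0.034,0.018],[0.028,0.036,0.013],[0.028,0.037,0.008],[0.028,0.037,0.002],[0.028,0.038,0],[0.028,0.038,0],[0.028,0.038,0],[0.028,0.038,0]], "twist": [8.5,8.5,8.5,3,0,0,0,0], "claw": [1,1,1,1,1,1,1,1]}}

```text
time_s: 10.45
tcp_pos: [-0.3443, 0.0727, 0.3145]
ee_rot: [[-0.435, -0.871, 0.23], [0.14, 0.186, 0.972], [-0.889, 0.455, 0.041]]
wrist_force: [0.4, 0.9, -0.2]
gripper_width: 1.0
```

```bash
python3 - <<'E'
from plan import *
st();tilt();twneed()
E
```

```text
t 10.45 tcp [-0.3443  0.0727  0.3145] bed [-0.9014  0.0424  0.3145] xax [-0.435   0.1403 -0.8894] jaw 167.92 F [ 0.38  0.85 -0.16] M [-0.22 -0.96 -0.01] w 1.0 j [ -51.3  -69.2  -46.6   20.5 -133.9   50.1]
tilt in rack frame: toward +x -27.1, toward +y 2.8 deg
twist needed 0.7468497432169556
```

```bash
python3 - <<'E'
from plan import *
push([(-.045,-.008,-.024)],0,1)
E
```

```text
[[0.04, 0.027, -0.019]]
[0]
```

{"fn": "apply_moves", "kwargs": {"xyz": [[0.04,0.027,-0.019],[0.04,0.027,-0.019],[0.04,0.027,-0.019],[0.04,0.027,-0.019]], "twist": [0,0,0,0], "claw": [1,1,1,1]}}

```text
time_s: 10.85
tcp_pos: [-0.3533, 0.025, 0.2889]
ee_rot: [[-0.499, -0.835, 0.23], [0.152, 0.176, 0.973], [-0.853, 0.52, 0.039]]
wrist_force: [-0.3, -0.3, 0.2]
gripper_width: 0.998
```

```bash
python3 - <<'E'
from plan import *
st();tilt();twneed()
E
```

```text
t 10.85 tcp [-0.3533  0.025   0.2889] bed [-0.9218 -0.0017  0.2889] xax [-0.4994  0.1518 -0.853 ] jaw 168.07 F [-0.33 -0.3   0.25] M [-0.2  -1.15 -0.03] w 0.998 j [ -41.5  -69.2  -51.2   18.1 -135.6   38.7]
tilt in rack frame: toward +x -31.4, toward +y 2.7 deg
twist needed 0.6739847980259128
```

```bash
python3 - <<'E'
from plan import *
import pickle
a,b=pickle.load(open('pics0.pkl','rb'))
im=cv2.imread('pics/c3.png')
x=np.array([.0245,-.0151,-.9996]); y=np.array([.236,-.971,.02]); zz=np.cross(x,y)
T=np.array([.4311,.2279,.0986])
for h,c in [(.051,(0,0,255)),(.091,(0,255,0)),(.131,(255,0,0))]:
    pts=[T+x*(-.005-h)+y*sy*.095+zz*sz*.0375 for sy,sz in [(1,1),(1,-1),(-1,-1),(-1,1)]]
    uv=((proj(pts,a)-[350,180]+.4)*4).astype(int)
    cv2.polylines(im,[uv],True,c,1)
uv=((proj([T+x*.014],a)-[350,180]+.4)*4).astype(int); cv2.circle(im,uv[0].tolist(),4,(0,255,255),1)
cv2.imwrite('pics/c3b.png',im)
E
```

```text
(no output)
```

View pics/c3b.png

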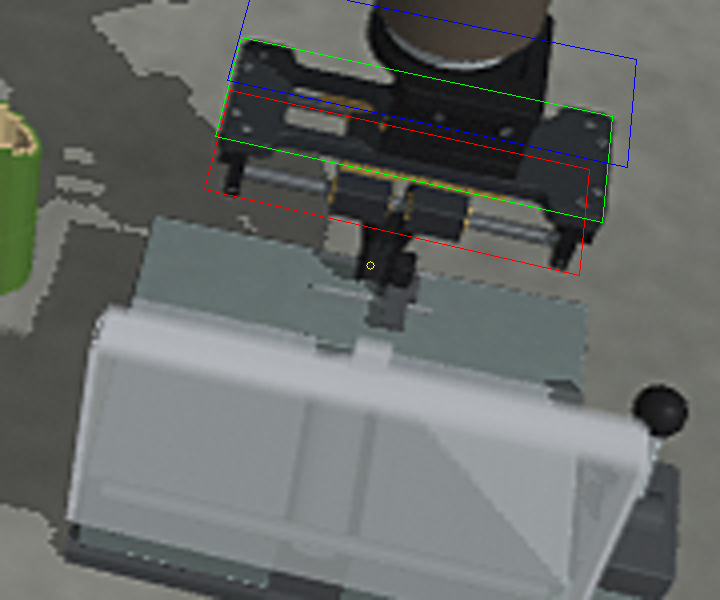

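```bash
cat > kin.py <<'E'
import numpy as np
from scipy.optimize import least_squares
D=[([88.671,22.042,.453,0,-68.411,-14.817],[.174,.6,.237]),
([38.3,7.7,-19.4,0,-62.4,67.0],[.4551,.1562,.2357]),
([40.8,15,-29.9,.2,-44.2,62.4],[.4453,.1724,.1166]),
([46.8,15.7,-29.8,.6,-42.8,56],[.432,.2234,.1122]),
([45.3,2.2,-17,1.7,-71.6,92.4],[.4127,.1784,.2987]),
([28.9,-24.1,-36.5,1.7,-77.1,136.7],[.243,-.0578,.2978]),
([8.2,-48.2,-42.1,.8,-95,157.4],[.0272,-.1615,.292]),
([-10.8,-68.8,-38.4,-.5,-118.8,177.4],[-.1808,-.1258,.2847]),
([-57.7,-69.3,-40.7,4.9,-122.1,145.1],[-.2499,.058,.2833]),
([-55.7,-69.3,-45.9,14.1,-126,79.1],[-.3017,.065,.2847]),
([-41.5,-69.2,-51.2,18.1,-135.6,38.7],[-.3533,.025,.2889])]
def rot(ax,d):
    from scipy.spatial.transform import Rotation as Ro
    return Ro.from_rotvec(np.deg2rad(d)*np.array(ax)).as_matrix()
def fk(j,p,full=False):
    h0,a1,L1,e,L2,lat,L3=p
    R1=rot([0,0,1],j[0]); R2=R1@rot([0,1,0],j[1]); sh=R1@[a1,0,h0]
    el=sh+R2@[0,0,L1]; R3=R2@rot([0,1,0],-j[2]); 
    wr=el+R3@[L2,lat,e]; R4=R3@rot([1,0,0],j[3]); R5=R4@rot([0,1,0],-j[4]); R6=R5@rot([1,0,0],j[5])
    t=wr+R5@[L3,0,0]
    return (t,R6,sh,el,wr) if full else t
f=lambda p:np.concatenate([fk(j,p)-np.array(x) for j,x in D])
s=least_squares(f,[.3,0,.35,0,.35,-.16,.25]); P=s.x
if __name__=='__main__':
    print(P.round(4)); print(f(P).reshape(-1,3).round(4))
    t,R,sh,el,wr=fk(D[-1][0],P,True); print(R.round(3),el,wr)
E
python3 kin.py
```

```text
[ 0.0613 -0.0253  0.5547  0.0349  0.4334 -0.1838  0.2045]
[[ 0.0236 -0.0057  0.007 ]
 [ 0.0139 -0.02    0.0045]
 [ 0.0175 -0.0151 -0.0051]
 [ 0.0155 -0.0132 -0.0059]
 [ 0.005  -0.0094  0.003 ]
 [ 0.0012 -0.0106  0.0065]
 [-0.009  -0.0187  0.0154]
 [-0.0314 -0.0224  0.0222]
 [ 0.0038  0.015   0.0086]
 [ 0.0665  0.0251 -0.0182]
 [ 0.0816  0.0293 -0.038 ]]
[[-0.211  0.937  0.278]
 [ 0.477  0.347 -0.808]
 [-0.853 -0.038 -0.52 ]] [-0.40732967  0.36037485  0.25829704] [-0.22852292 -0.04322142  0.42544297]
```

```bash
sed -i 's/rot(\[1,0,0\],j\[3\])/rot([1,0,0],-j[3])/; s/R5@rot(\[1,0,0\],j\[5\])/R5@rot([1,0,0],-j[5])/' kin.py; python3 kin.py
```

```text
[ 0.1995 -0.0125  0.5461  0.0245  0.4252 -0.1566  0.3303]
[[-0.0036 -0.007   0.0047]
 [-0.0024  0.0018  0.0028]
 [ 0.0001  0.0041 -0.0027]
 [-0.0009  0.0035 -0.0032]
 [-0.0039 -0.0012 -0.0004]
 [ 0.0019  0.0032  0.0026]
 [ 0.0027  0.003   0.0108]
 [-0.0033  0.0041  0.0184]
 [-0.0001 -0.0003  0.0055]
 [-0.0043 -0.0098 -0.0158]
 [-0.0098 -0.0087 -0.0226]]
[[-0.499  0.23   0.836]
 [ 0.151  0.973 -0.177]
 [-0.853  0.038 -0.52 ]] [-0.39168809  0.34653635  0.3934291 ] [-0.19822918 -0.03368924  0.54808182]
```

```bash
cat > ikc.py <<'E'
from plan import *
from kin import fk,P
def ik(t,R,j0):
    def g(j):
        tt,RR,*_=fk(j,P,True); return np.concatenate([(tt-t)*3,(RR[:,0]-R[:,0]),(RR[:,1]-R[:,1])])
    return least_squares(g,j0,bounds=([-180,-69.3,-61.3,-181,-171,-177],[180,118,80.6,117,-9,177]))
E
python3 - <<'E'
from ikc import *
e=edge; E=Rz(e[3]); n=E@[.53,0,.848]; s=E@[.848,0,-.53]
X=lambda X,Y,Z: e[:3]+s*X+E[:,1]*Y+n*Z
for k in (1,-1):
    R=np.column_stack([-n,k*s,np.cross(-n,k*s)])
    o=ik(X(0,0,.022),R,[-9,40,0,0,-80,0]); j=o.x; t,RR,sh,el,wr=fk(j,P,True)
    print(k,o.cost,j.round(1),'el',el.round(3),'wr',wr.round(3))
    rr=lambda p: Rz(-rack[2])@(p-[rack[0],rack[1],0])
    print(rr(el).round(3),rr(wr).round(3))
E
```

```text
1 3.999992000120356e-12 [-10.2  49.7  19.8  -1.3 -92.1 -92.1] el [ 0.397 -0.072  0.553] wr [ 0.744 -0.293  0.362]
[-0.198  0.146  0.553] [0.189 0.004 0.362]
-1 3.999992001270926e-12 [-10.2  49.7  19.8  -1.3 -92.1  87.9] el [ 0.397 -0.072  0.553] wr [ 0.744 -0.293  0.362]
[-0.198  0.146  0.553] [0.189 0.004 0.362]
```

```bash
python3 - <<'E'
from plan import *
import pickle
a,b=pickle.load(open('pics0.pkl','rb'))
print('cyl top',tri([(145,243),(452,147)],[a,b]))
e=edge; E=Rz(e[3]); n=E@[.53,0,.848]; s=E@[.848,0,-.53]
X=lambda X,Y,Z: e[:3]+s*X+E[:,1]*Y+n*Z
for q in [(.035,0,.15),(.034,0,.09),(.033,0,.03)]:
    T=X(*q); print(q,T.round(4)); 
    for h in (.056,.096): print('   body end',(T+n*h+s*.095).round(3),(T+n*h-s*.095).round(3))
S=X(.035,0,.15)
plan([(-.2,-.2,.36,.048),(.05,-.26,.40,.048),(.38,-.26,.40,.048),(S+[0,0,.1]).tolist()+[.048]])
E
```

```text
cyl top (array([ 0.77907502, -0.29661752,  0.14412954]), [np.float64(0.5242037629117148), np.float64(0.5235528022280819)])
(0.035, 0, 0.15) [ 0.6687 -0.2762  0.1723]
   body end [ 0.776 -0.3    0.169] [ 0.619 -0.265  0.27 ]
   body end [ 0.797 -0.305  0.203] [ 0.64  -0.27   0.304]
(0.034, 0, 0.09) [ 0.6369 -0.269   0.1219]
   body end [ 0.744 -0.293  0.119] [ 0.587 -0.258  0.22 ]
   body end [ 0.765 -0.298  0.153] [ 0.608 -0.262  0.254]
(0.033, 0, 0.03) [ 0.605  -0.2618  0.0716]
   body end [ 0.713 -0.286  0.069] [ 0.555 -0.251  0.169]
   body end [ 0.733 -0.291  0.103] [ 0.576 -0.255  0.203]
12 xyz [[-0.029, -0.022, -0.03], [-0.028, -0.022, -0.03], [-0.029, -0.022, -0.03], [-0.028, -0.022, -0.03], [-0.029, -0.021, -0.03], [-0.028, -0.022, -0.031], [-0.028, -0.033, 0.0], [-0.028, -0.033, 0.0], [-0.028, -0.033, 0.0], [-0.028, -0.033, 0.0], [-0.028, -0.033, 0.0], [-0.028, -0.033, 0.001]]
  twist [0.0, 0.0, 0.0, 0.0, 0.0, 0.0, 0.0, 0.0, 0.0, 0.0, 0.0, 0.0]
12 xyz [[-0.024, -0.039, 0.011], [-0.024, -0.04, 0.011], [-0.023, -0.039, 0.011], [-0.024, -0.04, 0.011], [-0.023, -0.039, 0.01], [-0.024, -0.04, 0.011], [-0.023, -0.039, 0.01], [-0.005, -0.044, 0.007], [-0.005, -0.044, 0.007], [-0.006, -0.045, 0.006], [-0.005, -0.044, 0.007], [-0.006, -0.045, 0.006]]
  twist [0.0, 0.0, 0.0, 0.0, 0.0, 0.0, 0.0, 0.0, 0.0, 0.0, 0.0, 0.0]
2 xyz [[-0.005, -0.044, 0.007], [-0.006, -0.045, 0.006]]
  twist [0.0, 0.0]
end [ 0.6691 -0.2763  0.2722]
```

```bash
cat >> plan.py <<'E'
_E=Rz(edge[3]); _n=_E@[.53,0,.848]; _s=_E@[.848,0,-.53]
def EX(X,Y,Z): return edge[:3]+_s*X+_E[:,1]*Y+_n*Z
def ex(P): d=np.array(P)-edge[:3]; return np.array([d@_s,d@_E[:,1],d@_n])
E
python3 - <<'E'
from plan import *
S=EX(.04,.075,.16)
plan([(-.2,-.2,.36,.048),(.05,-.26,.40,.048),(.38,-.22,.40,.048),(S+[0,0,.07]).tolist()+[.048]])
E
```

```text
12 xyz [[-0.029, -0.022, -0.03], [-0.028, -0.022, -0.03], [-0.029, -0.022, -0.03], [-0.028, -0.022, -0.03], [-0.029, -0.021, -0.03], [-0.028, -0.022, -0.031], [-0.028, -0.033, 0.0], [-0.028, -0.033, 0.0], [-0.028, -0.033, 0.0], [-0.028, -0.033, 0.0], [-0.028, -0.033, 0.0], [-0.028, -0.033, 0.001]]
  twist [0.0, 0.0, 0.0, 0.0, 0.0, 0.0, 0.0, 0.0, 0.0, 0.0, 0.0, 0.0]
12 xyz [[-0.023, -0.038, 0.016], [-0.023, -0.039, 0.016], [-0.023, -0.038, 0.016], [-0.023, -0.039, 0.017], [-0.022, -0.038, 0.016], [-0.023, -0.039, 0.017], [-0.022, -0.038, 0.016], [-0.003, -0.042, 0.01], [-0.003, -0.042, 0.01], [-0.003, -0.043, 0.01], [-0.003, -0.042, 0.01], [-0.003, -0.043, 0.01]]
  twist [0.0, 0.0, 0.0, 0.0, 0.0, 0.0, 0.0, 0.0, 0.0, 0.0, 0.0, 0.0]
3 xyz [[-0.003, -0.042, 0.01], [-0.004, -0.043, 0.011], [-0.003, -0.042, 0.01]]
  twist [0.0, 0.0, 0.0]
end [ 0.6941 -0.2052  0.2479]
```

{"fn": "apply_moves", "kwargs": {"xyz": [[-0.029,-0.022,-0.03],[-0.028,-0.022,-0.03],[-0.029,-0.022,-0.03],[-0.028,-0.022,-0.03],[-0.029,-0.021,-0.03],[-0.028,-0.022,-0.031],[-0.028,-0.033,0.0],[-0.028,-0.033,0.0],[-0.028,-0.033,0.0],[-0.028,-0.033,0.0],[-0.028,-0.033,0.0],[-0.028,-0.033,0.001]], "twist": [0,0,0,0,0,0,0,0,0,0,0,0], "claw": [1,1,1,1,1,1,1,1,1,1,1,1]}}

```text
time_s: 12.05
tcp_pos: [-0.0929, -0.1556, 0.3517]
ee_rot: [[-0.405, -0.868, 0.287], [0.178, 0.233, 0.956], [-0.897, 0.438, 0.06]]
wrist_force: [-0.4, -0.3, -0.5]
gripper_width: 0.997
```

```bash
python3 - <<'E'
from plan import *
st();tilt();twneed()
S=EX(.04,.075,.16)
plan([(.38,-.22,.40,.048),(S+[0,0,.07]).tolist()+[.048]])
E
```

```text
t 12.05 tcp [-0.0929 -0.1556  0.3517] bed [-0.7131 -0.2402  0.3517] xax [-0.4052  0.1779 -0.8968] jaw 164.99 F [-0.41 -0.31 -0.5 ] M [-0.41 -0.94  0.03] w 0.997 j [  59.7  -68.2  -21.   -37.5 -133.8 -102.9]
tilt in rack frame: toward +x -25.8, toward +y 5.5 deg
twist needed -1.5700913623765018
12 xyz [[-0.025, -0.04, 0.008], [-0.025, -0.04, 0.008], [-0.025, -0.041, 0.008], [-0.024, -0.04, 0.008], [-0.025, -0.041, 0.007], [-0.024, -0.04, 0.008], [-0.025, -0.041, 0.007], [-0.024, -0.04, 0.008], [-0.025, -0.041, 0.007], [-0.024, -0.04, 0.008], [0.001, -0.042, 0.012], [0.001, -0.042, 0.012]]
  twist [0.0, 0.0, 0.0, 0.0, 0.0, 0.0, 0.0, 0.0, 0.0, 0.0, 0.0, 0.0]
6 xyz [[0.002, -0.042, 0.012], [0.001, -0.042, 0.012], [0.002, -0.042, 0.012], [0.001, -0.042, 0.012], [0.002, -0.042, 0.012], [0.001, -0.043, 0.011]]
  twist [0.0, 0.0, 0.0, 0.0, 0.0, 0.0]
end [ 0.6949 -0.2054  0.248 ]
```

```bash
python3 - <<'E'
from plan import *
plan([(-.25,-.15,.32,.045),(-.34,.0,.29,.045)])
E
```

```text
8 xyz [[0.023, 0.031, -0.01], [0.023, 0.031, -0.011], [0.024, 0.031, -0.01], [0.023, 0.031, -0.011], [0.023, 0.025, 0.029], [0.022, 0.025, 0.029], [0.023, 0.025, 0.029], [0.022, 0.025, 0.029]]
  twist [0.0, 0.0, 0.0, 0.0, 0.0, 0.0, 0.0, 0.0]
end [-3.403e-01 -1.000e-04  2.903e-01]
```

{"fn": "apply_moves", "kwargs": {"xyz": [[0.023,0.031,-0.01],[0.023,0.031,-0.011],[0.024,0.031,-0.01],[0.023,0.031,-0.011],[0.023,0.025,0.029],[0.022,0.025,0.029],[0.023,0.025,0.029],[0.022,0.025,0.029]], "twist": [0,0,0,0,0,0,0,0], "claw": [1,1,1,1,1,1,1,1]}}

```text
time_s: 12.85
tcp_pos: [-0.2251, -0.1374, 0.3096]
ee_rot: [[-0.382, -0.922, 0.065], [0.085, 0.035, 0.996], [-0.92, 0.386, 0.065]]
wrist_force: [0.0, 0.5, -0.7]
gripper_width: 0.999
```

```bash
python3 - <<'E'
from plan import *
st();tilt();twneed()
push([(-.04,-.02,-.024)],0,1)
push([(-.045,0,-.024)],0,1)
E
```

```text
t 12.85 tcp [-0.2251 -0.1374  0.3096] bed [-0.8369 -0.1904  0.3096] xax [-0.3821  0.0848 -0.9202] jaw 177.84 F [ 0.05  0.46 -0.65] M [-0.09 -0.86  0.05] w 0.999 j [   2.1  -63.7  -37.    -8.6 -138.8  -10.4]
tilt in rack frame: toward +x -23.0, toward +y 0.0 deg
twist needed 9.69745607103198
[[0.036, 0.027, -0.024]]
[0]
[[0.039, 0.032, -0.004]]
[0]
```

```bash
python3 - <<'E'
from plan import *
push([(-.03,.035,-.01)]*4+[(-.045,.005,-.02)],2.5,4)
R=r.sense()['ee_rot']@Rx(10)
push([(-.045,.004,-.02)],0,1,R)
E
```

```text
[[0.024, 0.025, 0.032], [0.024, 0.026, 0.031], [0.024, 0.028, 0.03], [0.024, 0.029, 0.029]]
[2.5, 2.5, 2.5, 2.5]
[[0.036, 0.033, -0.006]]
[0]
```

{"fn": "apply_moves", "kwargs": {"xyz": [[0.024,0.025,0.032],[0.024,0.026,0.031],[0.024,0.028,0.03],[0.024,0.029,0.029],[0.036,0.033,-0.006],[0.036,0.033,-0.006],[0.036,0.033,-0.006],[0.036,0.033,-0.006]], "twist": [2.5,2.5,2.5,2.5,0,0,0,0], "claw": [1,1,1,1,1,1,1,1]}}

```text
time_s: 13.65
tcp_pos: [-0.3365, 0.0109, 0.2545]
ee_rot: [[-0.47, -0.857, 0.214], [0.096, 0.191, 0.977], [-0.878, 0.479, -0.008]]
wrist_force: [0.3, 0.2, 0.3]
gripper_width: 0.999
```

```bash
python3 - <<'E'
from plan import *
st();tilt();twneed()
push([(-.045,.004,-.02)],0,1)
E
```

```text
t 13.65 tcp [-0.3365  0.0109  0.2545] bed [-0.9089 -0.0194  0.2545] xax [-0.4697  0.0957 -0.8776] jaw 167.42 F [0.27 0.19 0.28] M [-0.08 -1.08  0.01] w 0.999 j [ -44.3  -69.2  -55.5   18.9 -126.9   40.1]
tilt in rack frame: toward +x -28.6, toward +y -0.5 deg
twist needed 0.06407322209605582
[[0.039, 0.03, -0.006]]
[0]
```

```bash
python3 - <<'E'
from plan import *
push([(-.047,.006,-.012)],0,1)
E
```

```text
[[0.033, 0.036, -0.004]]
[0]
```

{"fn": "apply_moves", "kwargs": {"xyz": [[0.034,0.036,-0.004],[0.034,0.036,-0.004],[0.034,0.036,-0.004],[0.034,0.036,-0.004],[0.034,0.036,-0.004],[0.034,0.036,-0.004]], "twist": [0,0,0,0,0,0], "claw": [1,1,1,1,1,1]}}

```text
time_s: 14.25
tcp_pos: [-0.3571, 0.0283, 0.2544]
ee_rot: [[-0.576, -0.788, 0.216], [0.126, 0.176, 0.976], [-0.808, 0.59, -0.002]]
wrist_force: [-0.6, 0.1, 0.4]
gripper_width: 0.998
```

```bash
python3 - <<'E'
from plan import *
st();tilt();twneed()
x=r.sense()['ee_rot'][:,0]; print('wrist',r.sense()['tcp_pos']-.33*x)
E
```

```text
t 14.25 tcp [-0.3571  0.0283  0.2544] bed [-0.9246  0.0025  0.2544] xax [-0.5761  0.126  -0.8076] jaw 167.44 F [-0.63  0.1   0.35] M [-0.2  -1.29  0.  ] w 0.998 j [ -47.5  -69.2  -60.7   25.  -126.7   45. ]
tilt in rack frame: toward +x -36.1, toward +y -0.1 deg
twist needed 0.1224109536340734
wrist [-0.16696604 -0.01326289  0.52093452]
```

```bash
python3 - <<'E'
from plan import *
p=r.sense()['tcp_pos']
S=EX(.04,.075,.16)
plan([p+np.array([.676*.3,-.737*.3,.06]),(.25,-.27,.40,.048),(S+[0,0,.07]).tolist()+[.048]])
E
```

```text
12 xyz [[-0.028, -0.023, -0.025], [-0.028, -0.023, -0.025], [-0.027, -0.023, -0.024], [-0.028, -0.024, -0.025], [-0.027, -0.023, -0.024], [-0.028, -0.024, -0.025], [-0.027, -0.023, -0.024], [-0.035, -0.031, 0.001], [-0.035, -0.031, 0.001], [-0.035, -0.031, 0.001], [-0.034, -0.032, 0.001], [-0.035, -0.031, 0.002]]
  twist [0.0, 0.0, 0.0, 0.0, 0.0, 0.0, 0.0, 0.0, 0.0, 0.0, 0.0, 0.0]
12 xyz [[-0.034, -0.032, 0.001], [-0.035, -0.031, 0.002], [-0.034, -0.032, 0.001], [-0.035, -0.031, 0.002], [-0.013, -0.043, 0.016], [-0.012, -0.043, 0.016], [-0.013, -0.043, 0.016], [-0.012, -0.043, 0.016], [-0.013, -0.043, 0.016], [-0.012, -0.043, 0.016], [-0.013, -0.043, 0.016], [-0.012, -0.043, 0.016]]
  twist [0.0, 0.0, 0.0, 0.0, 0.0, 0.0, 0.0, 0.0, 0.0, 0.0, 0.0, 0.0]
2 xyz [[-0.013, -0.042, 0.016], [-0.012, -0.043, 0.015]]
  twist [0.0, 0.0]
end [ 0.6946 -0.2055  0.2477]
```

{"fn": "apply_moves", "kwargs": {"xyz": [[-0.028,-0.023,-0.025],[-0.028,-0.023,-0.025],[-0.027,-0.023,-0.024],[-0.028,-0.024,-0.025],[-0.027,-0.023,-0.024],[-0.028,-0.024,-0.025],[-0.027,-0.023,-0.024]], "twist": [0,0,0,0,0,0,0], "claw": [1,1,1,1,1,1,1]}}

```text
time_s: 14.95
tcp_pos: [-0.1703, -0.1836, 0.3145]
ee_rot: [[-0.553, -0.794, 0.251], [0.122, 0.221, 0.968], [-0.824, 0.566, -0.025]]
wrist_force: [-0.8, 0.3, 0.8]
gripper_width: 0.999
```

```bash
python3 - <<'E'
from plan import *
st();tilt();twneed()
S=EX(.04,.075,.16)
plan([(.25,-.27,.40,.048),(S+[0,0,.07]).tolist()+[.048]])
E
```

```text
t 14.95 tcp [-0.1703 -0.1836  0.3145] bed [-0.795  -0.2486  0.3145] xax [-0.5533  0.1222 -0.824 ] jaw 164.44 F [-0.77  0.28  0.8 ] M [-0.12 -1.15 -0.  ] w 0.999 j [-49.  -26.3 -48.8  19.8 -96.   31. ]
tilt in rack frame: toward +x -34.5, toward +y 0.0 deg
twist needed -2.360007400771565
12 xyz [[-0.031, -0.03, 0.002], [-0.031, -0.031, 0.002], [-0.031, -0.03, 0.002], [-0.032, -0.031, 0.002], [-0.031, -0.03, 0.002], [-0.032, -0.031, 0.002], [-0.031, -0.03, 0.002], [-0.032, -0.031, 0.002], [-0.031, -0.03, 0.002], [-0.032, -0.031, 0.002], [-0.011, -0.042, 0.018], [-0.011, -0.042, 0.018]]
  twist [0.0, 0.0, 0.0, 0.0, 0.0, 0.0, 0.0, 0.0, 0.0, 0.0, 0.0, 0.0]
8 xyz [[-0.011, -0.043, 0.018], [-0.011, -0.042, 0.018], [-0.011, -0.043, 0.018], [-0.011, -0.042, 0.018], [-0.012, -0.043, 0.018], [-0.011, -0.042, 0.017], [-0.012, -0.043, 0.018], [-0.011, -0.042, 0.017]]
  twist [0.0, 0.0, 0.0, 0.0, 0.0, 0.0, 0.0, 0.0]
end [ 0.6941 -0.2053  0.2478]
```

Very good. Continue.

{"fn": "apply_moves", "kwargs": {"xyz": [[-0.031,-0.03,0.002],[-0.031,-0.031,0.002],[-0.031,-0.03,0.002],[-0.032,-0.031,0.002],[-0.031,-0.03,0.002],[-0.032,-0.031,0.002],[-0.031,-0.03,0.002],[-0.032,-0.031,0.002],[-0.031,-0.03,0.002],[-0.032,-0.031,0.002],[-0.011,-0.042,0.018],[-0.011,-0.042,0.018]], "twist": [0,0,0,0,0,0,0,0,0,0,0,0], "claw": [1,1,1,1,1,1,1,1,1,1,1,1]}}

```text
time_s: 16.15
tcp_pos: [0.363, -0.2634, 0.3693]
ee_rot: [[-0.565, -0.786, 0.25], [0.118, 0.222, 0.968], [-0.817, 0.576, -0.032]]
wrist_force: [-0.4, -1.1, 0.1]
gripper_width: 0.999
```

```bash
python3 - <<'E'
from plan import *
st();tilt();twneed()
S=EX(.04,.075,.16)
plan([(S+[0,0,.07]).tolist()+[.048]])
E
```

```text
t 16.15 tcp [ 0.363  -0.2634  0.3693] bed [-0.2971 -0.4557  0.3693] xax [-0.565   0.1185 -0.8165] jaw 164.24 F [-0.39 -1.1   0.13] M [-0.18 -1.23 -0.  ] w 0.999 j [ -14.2   17.8    4.9    1.4 -112.3   -0.8]
tilt in rack frame: toward +x -35.3, toward +y -0.4 deg
twist needed -2.484348751715288
8 xyz [[-0.01, -0.04, 0.018], [-0.01, -0.04, 0.018], [-0.01, -0.04, 0.018], [-0.01, -0.04, 0.018], [-0.01, -0.039, 0.018], [-0.01, -0.04, 0.018], [-0.011, -0.039, 0.018], [-0.01, -0.04, 0.017]]
  twist [0.0, 0.0, 0.0, 0.0, 0.0, 0.0, 0.0, 0.0]
end [ 0.6946 -0.2052  0.2475]
```

{"fn": "apply_moves", "kwargs": {"xyz": [[-0.01,-0.04,0.018],[-0.01,-0.04,0.018],[-0.01,-0.04,0.018],[-0.01,-0.04,0.018],[-0.01,-0.039,0.018],[-0.01,-0.04,0.018],[-0.011,-0.039,0.018],[-0.01,-0.04,0.017]], "twist": [-2.4,0,0,0,0,0,0,0], "claw": [1,1,1,1,1,1,1,1]}}

```text
time_s: 16.95
tcp_pos: [0.7075, -0.1862, 0.2372]
ee_rot: [[-0.578, -0.789, 0.207], [0.11, 0.175, 0.978], [-0.809, 0.588, -0.014]]
wrist_force: [1.9, -0.7, 1.1]
gripper_width: 1.002
```

```bash
python3 - <<'E'
from plan import *
st();tilt();twneed(); print('edge frame',ex(r.sense()['tcp_pos']))
for n in ('scene','top'):
    p=imaging.capture(n); cv2.imwrite(f'pics/d_{n}.png',p['pixels'][:,:,::-1])
E
```

```text
t 16.95 tcp [ 0.7075 -0.1862  0.2372] bed [ 0.0558 -0.4647  0.2372] xax [-0.5781  0.1103 -0.8085] jaw 167.48 F [ 1.94 -0.7   1.11] M [-0.2  -1.39  0.09] w 1.002 j [  -3.8   55.8   57.1   -5.1 -127.1  -10.1]
tilt in rack frame: toward +x -36.0, toward +y -1.2 deg
twist needed 0.21860817654183506
edge frame [0.01589662 0.09627216 0.21463977]
```

View pics/d_scene.png

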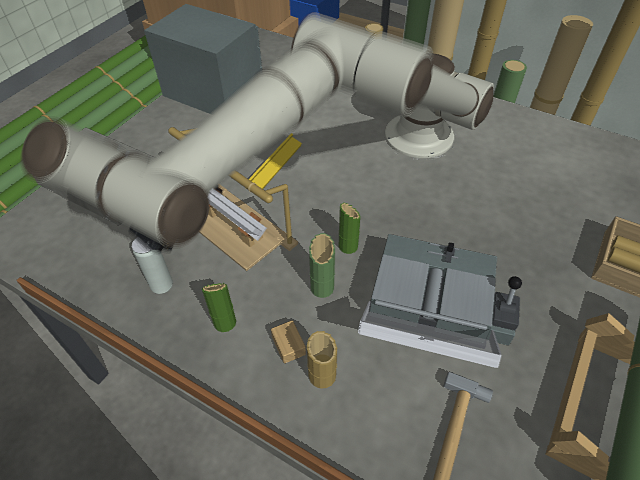

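View pics/d_top.png

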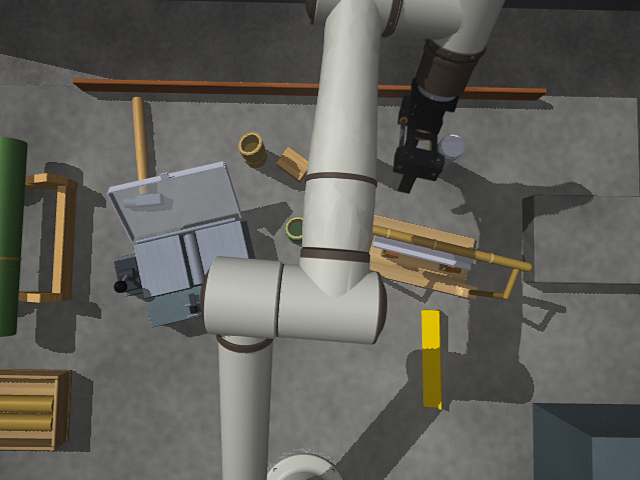

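```bash
python3 - <<'E'
from plan import *
push([(.046,-.01,.014)],0,1)
E
```

```text
[[-0.04, -0.029, -0.001]]
[0]
```

{"fn": "apply_moves", "kwargs": {"xyz": [[-0.04,-0.029,-0.001],[-0.04,-0.029,-0.001],[-0.04,-0.029,-0.001],[-0.04,-0.029,-0.001]], "twist": [0,0,0,0], "claw": [1,1,1,1]}}

```text
time_s: 17.45
tcp_pos: [0.7542, -0.1929, 0.218]
ee_rot: [[-0.585, -0.787, 0.195], [0.093, 0.174, 0.98], [-0.806, 0.591, -0.029]]
wrist_force: [0.2, -0.7, 2.2]
gripper_width: 1.002
```

```bash
python3 - <<'E'
from plan import *
st();tilt();twneed(); print('edge frame',ex(r.sense()['tcp_pos']))
E
```

```text
t 17.45 tcp [ 0.7542 -0.1929  0.218 ] bed [ 0.0995 -0.4825  0.218 ] xax [-0.5846  0.0929 -0.806 ] jaw 167.53 F [ 0.24 -0.66  2.2 ] M [-0.13 -1.18  0.  ] w 1.002 j [  -3.7   67.9   80.6   -4.8 -138.8  -10.6]
tilt in rack frame: toward +x -36.2, toward +y -2.5 deg
twist needed 0.33775290053287677
edge frame [0.0659463  0.10006271 0.22330671]
```

{"fn": "apply_moves", "kwargs": {"xyz": [[-0.042,-0.026,0.005],[-0.042,-0.026,0.005],[-0.042,-0.026,0.005]], "twist": [0,0,0], "claw": [1,1,1]}}

```text
time_s: 17.75
tcp_pos: [0.767, -0.1765, 0.2405]
ee_rot: [[-0.518, -0.834, 0.19], [0.068, 0.181, 0.981], [-0.853, 0.521, -0.037]]
wrist_force: [0.1, 0.3, 0.1]
gripper_width: 1.0
```

```bash
python3 - <<'E'
from plan import *
st();tilt();twneed(); print('edge frame',ex(r.sense()['tcp_pos']))
E
```

```text
t 17.75 tcp [ 0.767  -0.1765  0.2405] bed [ 0.1158 -0.4698  0.2405] xax [-0.5182  0.0684 -0.8525] jaw 167.73 F [0.1  0.31 0.14] M [-0.05 -1.11  0.05] w 1.0 j [  -2.3   65.8   80.7   -3.9 -136.2  -11.4]
tilt in rack frame: toward +x -31.4, toward +y -3.0 deg
twist needed 0.3272415139124405
edge frame [0.06155806 0.11884332 0.24707721]
```

```bash
python3 - <<'E'
from plan import *
plan([EX(.045,.085,.15).tolist()+[.04],EX(.036,.078,.06).tolist()+[.03]])
E
```

```text
7 xyz [[0.033, 0.006, -0.01], [0.033, 0.006, -0.01], [0.032, 0.006, -0.009], [0.023, 0.002, -0.001], [0.023, 0.003, -0.001], [0.022, 0.002, -0.0], [0.023, 0.003, -0.001]]
  twist [0.0, 0.0, 0.0, 0.0, 0.0, 0.0, 0.0]
end [ 0.6396 -0.1899  0.0952]
```

{"fn": "apply_moves", "kwargs": {"xyz": [[0.033,0.006,-0.01],[0.033,0.006,-0.01],[0.032,0.006,-0.009],[0.023,0.002,-0.001],[0.023,0.003,-0.001]], "twist": [0,0,0,0,0], "claw": [1,1,1,1,1]}}

```text
time_s: 18.25
tcp_pos: [0.6877, -0.1875, 0.1588]
ee_rot: [[-0.471, -0.863, 0.186], [0.059, 0.179, 0.982], [-0.88, 0.473, -0.034]]
wrist_force: [-0.2, 0.6, 0.5]
gripper_width: 0.996
```

```bash
python3 - <<'E'
from plan import *
st();tilt();twneed(); print('edge frame',ex(r.sense()['tcp_pos']))
plan([EX(.036,.078,.06).tolist()+[.03]])
E
```

```text
t 18.25 tcp [ 0.6877 -0.1875  0.1588] bed [ 0.0362 -0.4611  0.1588] xax [-0.4706  0.059  -0.8804] jaw 168.24 F [-0.22  0.59  0.55] M [ 0.02 -1.08 -0.01] w 0.996 j [  -3.1   49.4   34.7   -2.  -103.6   -8.1]
tilt in rack frame: toward +x -28.2, toward +y -2.8 deg
twist needed 0.6493692941153881
edge frame [0.04126577 0.09070164 0.13808226]
3 xyz [[0.026, 0.004, -0.003], [0.026, 0.003, -0.003], [0.026, 0.004, -0.003]]
  twist [0.0, 0.0, 0.0]
end [ 0.6398 -0.1897  0.0957]
```

```bash
python3 - <<'E'
from plan import *
plan([(.70,-.19,.28,.049),(.55,-.22,.37,.049),(.25,-.27,.40,.049),(-.15,-.20,.33,.049),(-.345,.03,.26,.049)])
E
```

```text
12 xyz [[-0.038, 0.015, -0.001], [-0.037, 0.016, -0.002], [-0.038, 0.015, -0.001], [-0.003, 0.042, -0.015], [-0.002, 0.042, -0.015], [-0.003, 0.041, -0.015], [-0.002, 0.042, -0.016], [0.016, 0.038, -0.015], [0.016, 0.038, -0.015], [0.016, 0.038, -0.015], [0.016, 0.037, -0.015], [0.016, 0.038, -0.015]]
  twist [0.0, 0.0, 0.0, 0.0, 0.0, 0.0, 0.0, 0.0, 0.0, 0.0, 0.0, 0.0]
12 xyz [[0.016, 0.037, -0.015], [0.016, 0.038, -0.016], [0.028, 0.036, -0.0], [0.028, 0.036, -0.0], [0.028, 0.036, -0.0], [0.028, 0.036, -0.0], [0.028, 0.036, -0.001], [0.028, 0.036, -0.0], [0.029, 0.036, -0.001], [0.028, 0.036, -0.0], [0.029, 0.036, -0.001], [0.024, 0.025, 0.027]]
  twist [0.0, 0.0, 0.0, 0.0, 0.0, 0.0, 0.0, 0.0, 0.0, 0.0, 0.0, 0.0]
6 xyz [[0.024, 0.025, 0.028], [0.024, 0.025, 0.027], [0.024, 0.025, 0.028], [0.024, 0.026, 0.027], [0.023, 0.025, 0.028], [0.024, 0.026, 0.027]]
  twist [0.0, 0.0, 0.0, 0.0, 0.0, 0.0]
end [-0.3455  0.03    0.26  ]
```

{"fn": "apply_moves", "kwargs": {"xyz": [[-0.038,0.015,-0.001],[-0.037,0.016,-0.002],[-0.038,0.015,-0.001],[-0.003,0.042,-0.015],[-0.002,0.042,-0.015],[-0.003,0.041,-0.015],[-0.002,0.042,-0.016],[0.016,0.038,-0.015],[0.016,0.038,-0.015],[0.016,0.038,-0.015],[0.016,0.037,-0.015],[0.016,0.038,-0.015]], "twist": [0,0,0,0,0,0,0,0,0,0,0,0], "claw": [1,1,1,1,1,1,1,1,1,1,1,1]}}

```text
time_s: 19.45
tcp_pos: [0.3202, -0.2531, 0.4192]
ee_rot: [[-0.414, -0.893, 0.175], [0.039, 0.175, 0.984], [-0.909, 0.414, -0.038]]
wrist_force: [0.4, 0.4, 1.1]
gripper_width: 1.004
```

```bash
python3 - <<'E'
from plan import *
st();tilt()
plan([(.25,-.27,.40,.049),(-.15,-.20,.33,.049),(-.345,.03,.26,.049)])
E
```

```text
t 19.45 tcp [ 0.3202 -0.2531  0.4192] bed [-0.3362 -0.4353  0.4192] xax [-0.4144  0.0386 -0.9093] jaw 168.94 F [0.43 0.37 1.05] M [-0.05 -0.88  0.01] w 1.004 j [ -12.9    7.     0.8    3.3 -108.2    2.7]
tilt in rack frame: toward +x -24.4, toward +y -3.2 deg
12 xyz [[0.023, 0.026, -0.014], [0.023, 0.026, -0.014], [0.026, 0.038, 0.0], [0.026, 0.038, 0.0], [0.026, 0.038, 0.0], [0.026, 0.038, 0.0], [0.026, 0.038, 0.0], [0.025, 0.038, 0.0], [0.026, 0.037, 0.0], [0.025, 0.038, 0.001], [0.026, 0.037, 0.0], [0.022, 0.027, 0.028]]
  twist [0.0, 0.0, 0.0, 0.0, 0.0, 0.0, 0.0, 0.0, 0.0, 0.0, 0.0, 0.0]
6 xyz [[0.022, 0.026, 0.028], [0.022, 0.027, 0.028], [0.022, 0.026, 0.028], [0.022, 0.027, 0.028], [0.022, 0.026, 0.028], [0.021, 0.027, 0.027]]
  twist [0.0, 0.0, 0.0, 0.0, 0.0, 0.0]
end [-0.3453  0.0297  0.2605]
```

{"fn": "apply_moves", "kwargs": {"xyz": [[0.023,0.026,-0.014],[0.023,0.026,-0.014],[0.026,0.038,0.0],[0.026,0.038,0.0],[0.026,0.038,0.0],[0.026,0.038,0.0],[0.026,0.038,0.0],[0.025,0.038,0.0],[0.026,0.037,0.0],[0.025,0.038,0.001],[0.026,0.037,0.0],[0.022,0.027,0.028]], "twist": [0,0,0,0,0,0,0,0,0,0,0,0], "claw": [1,1,1,1,1,1,1,1,1,1,1,1]}}

```text
time_s: 20.65
tcp_pos: [-0.1843, -0.173, 0.3139]
ee_rot: [[-0.319, -0.934, 0.161], [-0.038, 0.183, 0.982], [-0.947, 0.307, -0.094]]
wrist_force: [-0.5, -0.2, 0.2]
gripper_width: 0.998
```

```bash
python3 - <<'E'
from plan import *
st();tilt()
plan([(-.345,.03,.26,.049)])
R=r.sense()['ee_rot']; push([(-.047,.008,-.012)],0,1)
push([(-.045,.018,-.012)],0,1)
E
```

```text
t 20.65 tcp [-0.1843 -0.173   0.3139] bed [-0.806  -0.2348  0.3139] xax [-0.3188 -0.0385 -0.947 ] jaw 168.94 F [-0.52 -0.24  0.24] M [ 0.22 -0.66 -0.04] w 0.998 j [-64.3 -34.1 -45.8  17.8 -84.8  51.5]
tilt in rack frame: toward +x -17.7, toward +y -6.4 deg
6 xyz [[0.016, 0.028, 0.03], [0.016, 0.029, 0.03], [0.016, 0.028, 0.03], [0.015, 0.029, 0.03], [0.016, 0.028, 0.029], [0.015, 0.029, 0.03]]
  twist [0.0, 0.0, 0.0, 0.0, 0.0, 0.0]
end [-0.3452  0.0305  0.2605]
[[0.026, 0.042, 0.001]]
[0]
[[0.025, 0.042, 0.012]]
[0]
```

{"fn": "apply_moves", "kwargs": {"xyz": [[0.016,0.028,0.03],[0.016,0.029,0.03],[0.016,0.028,0.03],[0.015,0.029,0.03],[0.016,0.028,0.029],[0.015,0.029,0.03],[0.022,0.038,0.022],[0.022,0.038,0.022],[0.022,0.038,0.022],[0.022,0.038,0.022]], "twist": [0,0,0,0,0,0,0,0,0,0], "claw": [1,1,1,1,1,1,1,1,1,1]}}

```text
time_s: 21.65
tcp_pos: [-0.4414, 0.0613, 0.2519]
ee_rot: [[-0.347, -0.927, 0.144], [-0.099, 0.188, 0.977], [-0.933, 0.325, -0.157]]
wrist_force: [-0.1, -2.8, 0.7]
gripper_width: 1.003
```

```bash
python3 - <<'E'
from plan import *
st();tilt();twneed()
push([(-.047,.008,-.012)],0,1)
push([(-.045,.018,-.012)],0,1)
E
```

```text
t 21.65 tcp [-0.4414  0.0613  0.2519] bed [-0.9983  0.055   0.2519] xax [-0.3473 -0.0986 -0.9326] jaw 168.51 F [-0.08 -2.79  0.72] M [ 0.06 -0.72  0.07] w 1.003 j [-167.8   -6.   -33.2   -2.   -41.7  159.2]
tilt in rack frame: toward +x -18.8, toward +y -10.4 deg
twist needed -1.1676030484994726
[[0.027, 0.041, 0.003]]
[0]
[[0.025, 0.041, 0.013]]
[0]
```

```bash
python3 - <<'E'
from plan import *
plan([(-.36,-.12,.28,.049),(-.19,-.23,.32,.049)])
E
```

```text
10 xyz [[-0.007, -0.02, -0.034], [-0.007, -0.02, -0.034], [-0.008, -0.02, -0.034], [-0.007, -0.02, -0.034], [-0.008, -0.02, -0.034], [-0.017, -0.033, -0.018], [-0.017, -0.033, -0.018], [-0.017, -0.033, -0.018], [-0.017, -0.033, -0.018], [-0.017, -0.034, -0.017]]
  twist [0.0, 0.0, 0.0, 0.0, 0.0, 0.0, 0.0, 0.0, 0.0, 0.0]
end [-0.1897 -0.2298  0.3197]
```

{"fn": "apply_moves", "kwargs": {"xyz": [[-0.007,-0.02,-0.034],[-0.007,-0.02,-0.034],[-0.008,-0.02,-0.034],[-0.007,-0.02,-0.034],[-0.008,-0.02,-0.034],[-0.017,-0.033,-0.018],[-0.017,-0.033,-0.018],[-0.017,-0.033,-0.018],[-0.017,-0.033,-0.018],[-0.017,-0.034,-0.017]], "twist": [0,0,0,0,0,0,0,0,0,0], "claw": [1,1,1,1,1,1,1,1,1,1]}}

```text
time_s: 22.65
tcp_pos: [-0.2118, -0.2281, 0.3413]
ee_rot: [[-0.368, -0.908, 0.201], [-0.132, 0.265, 0.955], [-0.92, 0.325, -0.217]]
wrist_force: [0.2, -2.3, -0.9]
gripper_width: 0.994
```

```bash
cat >> plan.py <<'E'
def wrist():
    s=r.sense(); w=s['tcp_pos']-.33*s['ee_rot'][:,0]; j=np.deg2rad(s['joints'][0])
    P=np.array([np.cos(j),np.sin(j)]); L=np.array([np.sin(j),-np.cos(j)])
    print('wrist',w.round(3),'r',np.hypot(*w[:2]).round(3),'rp',(w[:2]@P).round(3),'lat',(w[:2]@L).round(3),'plane',P.round(3)); return w,P
E
python3 - <<'E'
from plan import *
st();tilt();wrist()
E
```

```text
t 22.65 tcp [-0.2118 -0.2281  0.3413] bed [-0.8461 -0.2816  0.3413] xax [-0.3681 -0.1322 -0.9203] jaw 163.75 F [ 0.21 -2.33 -0.89] M [ 0.18 -0.84  0.09] w 0.994 j [-76.3 -27.9 -43.3  23.9 -73.5  55.6]
tilt in rack frame: toward +x -19.8, toward +y -12.7 deg
wrist [-0.09  -0.185  0.645] r 0.205 rp 0.158 lat 0.131 plane [ 0.237 -0.971]
```

```bash
python3 - <<'E'
from plan import *
push([(-.009,.044,-.008)],0,1)
E
```

```text
[[0.005, 0.017, 0.042]]
[0]
```

{"fn": "apply_moves", "kwargs": {"xyz": [[0.005,0.017,0.042],[0.005,0.017,0.042],[0.005,0.017,0.042],[0.005,0.017,0.042]], "twist": [0,0,0,0], "claw": [1,1,1,1]}}

```text
time_s: 23.05
tcp_pos: [-0.2447, -0.0871, 0.3167]
ee_rot: [[-0.338, -0.934, 0.12], [-0.207, 0.198, 0.958], [-0.918, 0.299, -0.26]]
wrist_force: [-1.5, -0.1, 0.6]
gripper_width: 1.004
```

```bash
python3 - <<'E'
from plan import *
st();tilt();w,P=wrist()
push([(*(-.045*P),-.008)],0,1)
E
```

```text
t 23.05 tcp [-0.2447 -0.0871  0.3167] bed [-0.8437 -0.1368  0.3167] xax [-0.3377 -0.2066 -0.9183] jaw 168.0 F [-1.47 -0.11  0.57] M [ 0.43 -0.73  0.09] w 1.004 j [-73.6 -50.6 -49.9  22.6 -84.7  63.1]
tilt in rack frame: toward +x -17.3, toward +y -16.6 deg
wrist [-0.133 -0.019  0.62 ] r 0.135 rp -0.02 lat 0.133 plane [ 0.283 -0.959]
[[0.003, 0.018, 0.042]]
[0]
```

{"fn": "apply_moves", "kwargs": {"xyz": [[0.004,0.018,0.042],[0.004,0.018,0.042],[0.004,0.018,0.042],[0.004,0.018,0.042],[0.004,0.018,0.042]], "twist": [0,0,0,0,0], "claw": [1,1,1,1,1]}}

```text
time_s: 23.55
tcp_pos: [-0.2569, 0.0983, 0.2971]
ee_rot: [[-0.363, -0.92, 0.15], [-0.184, 0.229, 0.956], [-0.913, 0.319, -0.253]]
wrist_force: [0.6, -0.4, -0.3]
gripper_width: 1.003
```

```bash
python3 - <<'E'
from plan import *
st();tilt();w,P=wrist();twneed()
u=w[:2]/np.hypot(*w[:2]); print(u)
push([(*(.045*u),-.018)],0,1)
E
```

```text
t 23.55 tcp [-0.2569  0.0983  0.2971] bed [-0.8104  0.0459  0.2971] xax [-0.363  -0.1844 -0.9134] jaw 166.04 F [ 0.57 -0.44 -0.33] M [ 0.55 -0.82 -0.03] w 1.003 j [-89.1 -69.3 -48.7  21.7 -98.9  83.4]
tilt in rack frame: toward +x -19.0, toward +y -15.8 deg
wrist [-0.137  0.159  0.599] r 0.21 rp -0.161 lat 0.135 plane [ 0.015 -1.   ]
twist needed -4.692804066515464
[-0.65274718  0.75757581]
[[0.021, 0.029, 0.033]]
[0]
```

{"fn": "apply_moves", "kwargs": {"xyz": [[0.021,0.029,0.033],[0.021,0.029,0.033],[0.021,0.029,0.033],[0.021,0.029,0.033],[0.021,0.029,0.033],[0.021,0.029,0.033]], "twist": [-1,-1,-1,-1,0,0], "claw": [1,1,1,1,1,1]}}

```text
time_s: 24.15
tcp_pos: [-0.2639, 0.1403, 0.2946]
ee_rot: [[-0.429, -0.892, 0.14], [-0.048, 0.177, 0.983], [-0.902, 0.415, -0.119]]
wrist_force: [0.4, -0.2, -0.4]
gripper_width: 1.002
```

```bash
python3 - <<'E'
from plan import *
st();tilt();w,P=wrist();twneed()
u=w[:2]/np.hypot(*w[:2]); print(u)
push([(*(.045*u),-.018)],0,1)
E
```

```text
t 24.15 tcp [-0.2639  0.1403  0.2946] bed [-0.8069  0.0884  0.2946] xax [-0.429  -0.0481 -0.902 ] jaw 168.78 F [ 0.44 -0.23 -0.4 ] M [ 0.16 -1.01 -0.01] w 1.002 j [ -92.   -69.3  -51.1   26.  -102.8   89.4]
tilt in rack frame: toward +x -24.4, toward +y -8.8 deg
wrist [-0.122  0.156  0.592] r 0.198 rp -0.152 lat 0.128 plane [-0.035 -0.999]
twist needed 0.2616113715126289
[-0.61665322  0.78723491]
[[0.026, 0.024, 0.033]]
[0]
```

{"fn": "apply_moves", "kwargs": {"xyz": [[0.026,0.024,0.033],[0.026,0.024,0.033],[0.026,0.024,0.033],[0.026,0.024,0.033],[0.026,0.024,0.033],[0.026,0.024,0.033]], "twist": [0,0,0,0,0,0], "claw": [1,1,1,1,1,1]}}

```text
time_s: 24.75
tcp_pos: [-0.2614, 0.1783, 0.281]
ee_rot: [[-0.468, -0.861, 0.198], [0.092, 0.175, 0.98], [-0.879, 0.477, -0.002]]
wrist_force: [-0.1, -0.3, -0.7]
gripper_width: 0.998
```

```bash
python3 - <<'E'
from plan import *
st();tilt();w,P=wrist();twneed()
u=w[:2]/np.hypot(*w[:2]); print(u)
t=np.array([-u[1],u[0]])
push([(*(.034*u+.034*t),-.014)],0,1)
E
```

```text
t 24.75 tcp [-0.2614  0.1783  0.281 ] bed [-0.7953  0.1247  0.281 ] xax [-0.4681  0.0925 -0.8788] jaw 168.48 F [-0.13 -0.26 -0.69] M [-0.1  -1.07 -0.05] w 0.998 j [ -95.8  -69.3  -55.4   29.4 -104.7   91.8]
tilt in rack frame: toward +x -28.5, toward +y -0.7 deg
wrist [-0.107  0.148  0.571] r 0.182 rp -0.136 lat 0.121 plane [-0.102 -0.995]
twist needed 0.9883241399130611
[-0.58599206  0.81031679]
[[0.035, 0.036, -0.002]]
[0]
```

{"fn": "apply_moves", "kwargs": {"xyz": [[0.03,0.034,-0.016],[0.03,0.034,-0.018],[0.03,0.034,-0.02],[0.03,0.034,-0.016]], "twist": [0,0,0,0], "claw": [1,1,1,1]}}

```text
time_s: 25.15
tcp_pos: [-0.3349, 0.1016, 0.2793]
ee_rot: [[-0.496, -0.826, 0.269], [0.165, 0.215, 0.963], [-0.852, 0.522, 0.03]]
wrist_force: [-1.6, 0.4, -0.4]
gripper_width: 1.0
```

```bash
python3 - <<'E'
from plan import *
st();tilt();w,P=wrist();twneed()
u=w[:2]/np.hypot(*w[:2]); print(u)
t=np.array([-u[1],u[0]])
push([(*(.034*u+.034*t),-.014)],0,1)
push([(*(.047*u),-.014)],0,1)
E
```

```text
t 25.15 tcp [-0.3349  0.1016  0.2793] bed [-0.8852  0.0681  0.2793] xax [-0.4961  0.165  -0.8525] jaw 165.43 F [-1.64  0.41 -0.38] M [-0.22 -1.11 -0.07] w 1.0 j [ -62.4  -69.3  -55.6   26.2 -124.6   58.3]
tilt in rack frame: toward +x -31.4, toward +y 3.7 deg
wrist [-0.171  0.047  0.561] r 0.178 rp -0.121 lat 0.13 plane [ 0.464 -0.886]
twist needed -1.574608842117641
[-0.96416596  0.26529982]
[[0.029, 0.022, -0.035]]
[0]
[[0.036, 0.033, -0.001]]
[0]
```

{"fn": "apply_moves", "kwargs": {"xyz": [[0.032,0.026,-0.028],[0.032,0.026,-0.028],[0.034,0.032,-0.015],[0.034,0.034,-0.015]], "twist": [0,0,0,0], "claw": [1,1,1,1]}}

```text
time_s: 25.55
tcp_pos: [-0.359, 0.0382, 0.2721]
ee_rot: [[-0.554, -0.789, 0.266], [0.178, 0.199, 0.964], [-0.813, 0.581, 0.03]]
wrist_force: [0.2, 0.7, 1.0]
gripper_width: 0.996
```

```bash
python3 - <<'E'
from plan import *
st();tilt();w,P=wrist();twneed()
S=EX(.035,.075,.17)
p=r.sense()['tcp_pos']
plan([(*(p[:2]+.30*P),p[2]+.06)])
plan([(p[0]+.2,p[1]-.22,p[2]+.06),(.25,-.27,.40,.048),(S+[0,0,.07]).tolist()+[.048]])
E
```

```text
t 25.55 tcp [-0.359   0.0382  0.2721] bed [-0.9241  0.0125  0.2721] xax [-0.5539  0.1784 -0.8132] jaw 165.84 F [0.21 0.71 0.99] M [-0.28 -1.27 -0.02] w 0.996 j [ -44.9  -69.3  -56.6   21.3 -133.2   40.5]
tilt in rack frame: toward +x -35.5, toward +y 3.9 deg
wrist [-0.176 -0.021  0.54 ] r 0.177 rp -0.11 lat 0.139 plane [ 0.709 -0.706]
twist needed -1.3814479874642984
7 xyz [[-0.029, -0.025, -0.021], [-0.029, -0.025, -0.021], [-0.029, -0.025, -0.021], [-0.029, -0.025, -0.021], [-0.029, -0.025, -0.021], [-0.03, -0.025, -0.02], [-0.029, -0.025, -0.021]]
  twist [0.0, 0.0, 0.0, 0.0, 0.0, 0.0, 0.0]
end [-0.1467 -0.1737  0.3318]
12 xyz [[-0.028, -0.024, -0.022], [-0.028, -0.024, -0.023], [-0.029, -0.024, -0.022], [-0.028, -0.024, -0.023], [-0.029, -0.024, -0.022], [-0.028, -0.023, -0.023], [-0.029, -0.024, -0.022], [-0.033, -0.033, 0.003], [-0.033, -0.033, 0.003], [-0.033, -0.034, 0.003], [-0.033, -0.033, 0.003], [-0.033, -0.034, 0.003]]
  twist [0.0, 0.0, 0.0, 0.0, 0.0, 0.0, 0.0, 0.0, 0.0, 0.0, 0.0, 0.0]
12 xyz [[-0.033, -0.033, 0.003], [-0.033, -0.034, 0.003], [-0.033, -0.033, 0.002], [-0.033, -0.034, 0.003], [-0.012, -0.042, 0.018], [-0.012, -0.042, 0.018], [-0.012, -0.042, 0.018], [-0.012, -0.042, 0.017], [-0.012, -0.042, 0.018], [-0.012, -0.042, 0.017], [-0.012, -0.042, 0.018], [-0.012, -0.042, 0.017]]
  twist [0.0, 0.0, 0.0, 0.0, 0.0, 0.0, 0.0, 0.0, 0.0, 0.0, 0.0, 0.0]
2 xyz [[-0.013, -0.042, 0.018], [-0.012, -0.042, 0.017]]
  twist [0.0, 0.0]
end [ 0.6954 -0.2053  0.2592]
```

{"fn": "apply_moves", "kwargs": {"xyz": [[0.036,0.028,-0.018],[-0.028,-0.024,-0.022],[-0.028,-0.024,-0.023],[-0.029,-0.024,-0.022],[-0.028,-0.024,-0.023],[-0.029,-0.024,-0.022],[-0.028,-0.023,-0.023],[-0.029,-0.024,-0.022]], "twist": [0,0,0,0,0,0,0,0], "claw": [1,1,1,1,1,1,1,1]}}

```text
time_s: 26.35
tcp_pos: [-0.2211, -0.0922, 0.2825]
ee_rot: [[-0.463, -0.813, 0.354], [0.202, 0.292, 0.935], [-0.863, 0.504, 0.029]]
wrist_force: [0.0, -0.3, -0.8]
gripper_width: 1.0
```

```bash
python3 - <<'E'
from plan import *
st();tilt();w,P=wrist();twneed()
S=EX(.035,.075,.17)
plan([(.25,-.27,.40,.049),(S+[0,0,.05]).tolist()+[.049]])
E
```

```text
t 26.35 tcp [-0.2211 -0.0922  0.2825] bed [-0.8221 -0.1475  0.2825] xax [-0.463   0.2024 -0.863 ] jaw 160.27 F [ 0.04 -0.35 -0.77] M [-0.37 -1.15  0.07] w 1.0 j [  -1.3  -61.   -41.2  -16.3 -137.1  -28.2]
tilt in rack frame: toward +x -29.9, toward +y 6.5 deg
wrist [-0.068 -0.159  0.567] r 0.173 rp -0.065 lat 0.161 plane [ 1.    -0.023]
twist needed -5.904805907203695
12 xyz [[-0.032, -0.034, 0.0], [-0.032, -0.034, 0.0], [-0.032, -0.034, 0.0], [-0.032, -0.034, 0.0], [-0.032, -0.034, 0.001], [-0.033, -0.034, 0.0], [-0.032, -0.034, 0.001], [-0.033, -0.034, 0.0], [-0.032, -0.034, 0.001], [-0.033, -0.035, 0.0], [-0.032, -0.034, 0.001], [-0.005, -0.042, 0.021]]
  twist [0.0, 0.0, 0.0, 0.0, 0.0, 0.0, 0.0, 0.0, 0.0, 0.0, 0.0, 0.0]
9 xyz [[-0.006, -0.043, 0.021], [-0.005, -0.042, 0.021], [-0.006, -0.043, 0.021], [-0.005, -0.042, 0.022], [-0.006, -0.043, 0.021], [-0.005, -0.042, 0.022], [-0.006, -0.043, 0.021], [-0.005, -0.042, 0.022], [-0.006, -0.043, 0.021]]
  twist [0.0, 0.0, 0.0, 0.0, 0.0, 0.0, 0.0, 0.0, 0.0]
end [ 0.6956 -0.2056  0.2392]
```

```bash
python3 - <<'E'
from plan import *
push([(-.046,-.004,-.008)]*3+[(-.039,-.022,-.016)],-1.2,4)
E
```

```text
[[0.027, 0.032, -0.02], [0.027, 0.033, -0.02], [0.027, 0.033, -0.019], [0.027, 0.019, -0.034]]
[-1.2, -1.2, -1.2, -1.2]
```

{"fn": "apply_moves", "kwargs": {"xyz": [[0.027,0.032,-0.02],[0.027,0.033,-0.02],[0.027,0.033,-0.019],[0.027,0.021,-0.034],[0.029,0.019,-0.034],[0.031,0.019,-0.034]], "twist": [-1.2,-1.2,-1.2,-1.2,-1,0], "claw": [1,1,1,1,1,1]}}

```text
time_s: 26.95
tcp_pos: [-0.3231, -0.0915, 0.2576]
ee_rot: [[-0.527, -0.825, 0.206], [0.095, 0.183, 0.978], [-0.845, 0.535, -0.018]]
wrist_force: [-0.7, -0.6, 0.5]
gripper_width: 0.999
```

```bash
python3 - <<'E'
from plan import *
st();tilt();w,P=wrist();twneed()
u=w[:2]/np.hypot(*w[:2]); print(u)
push([(*(.045*u),-.018)],0,1)
E
```

```text
t 26.95 tcp [-0.3231 -0.0915  0.2576] bed [-0.9208 -0.122   0.2576] xax [-0.527   0.095  -0.8445] jaw 167.48 F [-0.66 -0.61  0.48] M [-0.1  -1.25  0.02] w 0.999 j [ -15.2  -69.3  -50.9    4.2 -140.6    5.5]
tilt in rack frame: toward +x -32.4, toward +y -1.4 deg
wrist [-0.149 -0.123  0.536] r 0.193 rp -0.112 lat 0.158 plane [ 0.965 -0.262]
twist needed 0.15003181640864227
[-0.77210579 -0.63549402]
[[0.031, 0.014, -0.035]]
[0]
```

```bash
python3 - <<'E'
from plan import *
push([(-.047,.004,-.016)],0,1)
E
```

```text
[[0.039, 0.031, -0.005]]
[0]
```

{"fn": "apply_moves", "kwargs": {"xyz": [[0.038,0.031,-0.006],[0.038,0.031,-0.006],[0.038,0.031,-0.006],[0.038,0.031,-0.006]], "twist": [0,0,0,0], "claw": [1,1,1,1]}}

```text
time_s: 27.35
tcp_pos: [-0.3537, -0.0391, 0.2381]
ee_rot: [[-0.589, -0.787, 0.183], [0.072, 0.175, 0.982], [-0.805, 0.592, -0.046]]
wrist_force: [-2.3, 1.4, 3.8]
gripper_width: 0.999
```

```bash
python3 - <<'E'
from plan import *
st();tilt();w,P=wrist();twneed()
p=r.sense()['tcp_pos']
push([(*(.042*P),.012)],0,1)
E
```

```text
t 27.35 tcp [-0.3537 -0.0391  0.2381] bed [-0.9378 -0.0637  0.2381] xax [-0.5891  0.072  -0.8048] jaw 167.49 F [-2.31  1.4   3.78] M [ 0.12 -0.77 -0.03] w 0.999 j [ -33.4  -69.3  -61.3   20.1 -129.7   30.5]
tilt in rack frame: toward +x -36.3, toward +y -4.0 deg
wrist [-0.159 -0.063  0.504] r 0.171 rp -0.098 lat 0.14 plane [ 0.835 -0.55 ]
twist needed 0.3960892815429702
[[-0.032, -0.025, -0.017]]
[0]
```

```bash
python3 - <<'E'
from plan import *
push([(.034,-.027,.012)],0,1)
E
```

```text
[[-0.032, -0.024, -0.021]]
[0]
```

{"fn": "apply_moves", "kwargs": {"xyz": [[-0.032,-0.024,-0.021],[-0.032,-0.024,-0.021],[-0.032,-0.024,-0.021],[-0.032,-0.024,-0.021],[-0.032,-0.024,-0.021]], "twist": [0,0,0,0,0], "claw": [1,1,1,1,1]}}

```text
time_s: 27.85
tcp_pos: [-0.2265, -0.1266, 0.2724]
ee_rot: [[-0.53, -0.808, 0.257], [0.1, 0.241, 0.965], [-0.842, 0.537, -0.047]]
wrist_force: [-0.2, -0.3, -1.1]
gripper_width: 1.003
```

```bash
python3 - <<'E'
from plan import *
st();tilt();w,P=wrist();twneed()
S=EX(.035,.075,.17)
plan([(.25,-.27,.40,.049),(S+[0,0,.05]).tolist()+[.049]])
E
```

```text
t 27.85 tcp [-0.2265 -0.1266  0.2724] bed [-0.8357 -0.1795  0.2724] xax [-0.5298  0.1005 -0.8422] jaw 163.39 F [-0.21 -0.29 -1.09] M [-0.11 -1.22 -0.  ] w 1.003 j [  -2.5  -58.6  -47.6   -6.1 -133.2  -16.1]
tilt in rack frame: toward +x -32.6, toward +y -1.1 deg
wrist [-0.052 -0.16   0.55 ] r 0.168 rp -0.045 lat 0.162 plane [ 0.999 -0.043]
twist needed -3.2933640438488965
12 xyz [[-0.034, -0.032, -0.002], [-0.034, -0.032, -0.002], [-0.034, -0.032, -0.002], [-0.034, -0.032, -0.002], [-0.034, -0.032, -0.002], [-0.034, -0.032, -0.002], [-0.034, -0.032, -0.002], [-0.034, -0.032, -0.002], [-0.034, -0.032, -0.002], [-0.034, -0.032, -0.002], [-0.034, -0.031, -0.002], [-0.009, -0.043, 0.018]]
  twist [0.0, 0.0, 0.0, 0.0, 0.0, 0.0, 0.0, 0.0, 0.0, 0.0, 0.0, 0.0]
9 xyz [[-0.009, -0.043, 0.018], [-0.01, -0.043, 0.019], [-0.009, -0.043, 0.018], [-0.01, -0.043, 0.019], [-0.009, -0.043, 0.018], [-0.01, -0.043, 0.019], [-0.009, -0.043, 0.018], [-0.01, -0.044, 0.019], [-0.009, -0.043, 0.018]]
  twist [0.0, 0.0, 0.0, 0.0, 0.0, 0.0, 0.0, 0.0, 0.0]
end [ 0.6951 -0.2058  0.2389]
```

{"fn": "apply_moves", "kwargs": {"xyz": [[-0.034,-0.032,-0.002],[-0.034,-0.032,-0.002],[-0.034,-0.032,-0.002],[-0.034,-0.032,-0.002],[-0.034,-0.032,-0.002],[-0.034,-0.032,-0.002],[-0.034,-0.032,-0.002],[-0.034,-0.032,-0.002],[-0.034,-0.032,-0.002],[-0.034,-0.032,-0.002],[-0.034,-0.031,-0.002],[-0.009,-0.043,0.018]], "twist": [-1,-1,-1,0,0,0,0,0,0,0,0,0], "claw": [1,1,1,1,1,1,1,1,1,1,1,1]}}

```text
time_s: 29.05
tcp_pos: [0.107, -0.1581, 0.4105]
ee_rot: [[-0.378, -0.881, 0.286], [0.08, 0.277, 0.958], [-0.922, 0.385, -0.034]]
wrist_force: [-0.1, -1.2, -0.4]
gripper_width: 1.002
```

```bash
python3 - <<'E'
from plan import *
st();tilt();w,P=wrist();twneed()
S=EX(.04,.075,.17)
plan([(.5,-.24,.38,.049),(S).tolist()+[.049]])
E
```

```text
t 29.05 tcp [ 0.107  -0.1581  0.4105] bed [-0.5198 -0.2912  0.4105] xax [-0.3779  0.0801 -0.9224] jaw 162.57 F [-0.14 -1.17 -0.43] M [-0.22 -0.9   0.  ] w 1.002 j [ 109.8  -69.3  -11.3  -26.4 -132.4 -147.4]
tilt in rack frame: toward +x -22.7, toward +y -0.2 deg
wrist [ 0.232 -0.184  0.715] r 0.296 rp -0.252 lat 0.155 plane [-0.339  0.941]
twist needed -4.422902707465823
12 xyz [[-0.014, -0.042, 0.004], [-0.014, -0.042, 0.004], [-0.014, -0.042, 0.004], [-0.014, -0.042, 0.004], [-0.014, -0.042, 0.004], [-0.014, -0.043, 0.004], [-0.014, -0.042, 0.004], [-0.014, -0.043, 0.003], [-0.015, -0.042, 0.004], [0.018, -0.04, 0.016], [0.018, -0.04, 0.016], [0.017, -0.04, 0.016]]
  twist [0.0, 0.0, 0.0, 0.0, 0.0, 0.0, 0.0, 0.0, 0.0, 0.0, 0.0, 0.0]
3 xyz [[0.018, -0.04, 0.016], [0.017, -0.041, 0.016], [0.018, -0.04, 0.016]]
  twist [0.0, 0.0, 0.0]
end [ 0.6993 -0.206   0.1865]
```

```bash
python3 - <<'E'
from plan import *
plan([(-.06,-.23,.37,.049),(-.275,-.16,.31,.049),(-.33,-.01,.28,.049)],yaw=None)
E
```

```text
12 xyz [[0.024, 0.028, -0.029], [0.024, 0.028, -0.029], [0.023, 0.028, -0.029], [0.024, 0.028, -0.028], [0.028, 0.037, 0.001], [0.028, 0.037, 0.002], [0.029, 0.037, 0.001], [0.028, 0.037, 0.002], [0.029, 0.037, 0.001], [0.015, 0.02, 0.032], [0.015, 0.02, 0.032], [0.015, 0.019, 0.033]]
  twist [0.0, 0.0, 0.0, 0.0, 0.0, 0.0, 0.0, 0.0, 0.0, 0.0, 0.0, 0.0]
1 xyz [[0.015, 0.02, 0.032]]
  twist [0.0]
end [-0.3303 -0.0102  0.2806]
```

{"fn": "apply_moves", "kwargs": {"xyz": [[0.024,0.028,-0.029],[0.024,0.028,-0.029],[0.023,0.028,-0.029],[0.024,0.028,-0.028],[0.028,0.037,0.001],[0.028,0.037,0.002],[0.029,0.037,0.001],[0.028,0.037,0.002],[0.029,0.037,0.001]], "twist": [0,0,0,0,0,0,0,0,0], "claw": [1,1,1,1,1,1,1,1,1]}}

```text
time_s: 29.95
tcp_pos: [-0.181, -0.2112, 0.3296]
ee_rot: [[-0.348, -0.931, 0.108], [0.021, 0.107, 0.994], [-0.937, 0.348, -0.018]]
wrist_force: [0.1, -1.2, -0.4]
gripper_width: 0.998
```

```bash
python3 - <<'E'
from plan import *
st();tilt();w,P=wrist();twneed()
plan([(-.33,-.01,.28,.049)],yaw=None)
E
```

```text
t 29.95 tcp [-0.181  -0.2112  0.3296] bed [-0.8121 -0.2727  0.3296] xax [-0.3481  0.0206 -0.9372] jaw 173.42 F [ 0.09 -1.18 -0.44] M [-0.11 -0.81  0.07] w 0.998 j [  29.8  -69.   -26.9  -20.9 -147.7  -52.4]
tilt in rack frame: toward +x -20.2, toward +y -3.3 deg
wrist [-0.066 -0.218  0.639] r 0.228 rp -0.166 lat 0.156 plane [0.868 0.496]
twist needed 5.057002809493781
6 xyz [[0.017, 0.024, 0.031], [0.017, 0.024, 0.031], [0.017, 0.024, 0.031], [0.017, 0.024, 0.031], [0.017, 0.024, 0.03], [0.017, 0.023, 0.031]]
  twist [0.0, 0.0, 0.0, 0.0, 0.0, 0.0]
end [-0.3298 -0.0098  0.2804]
```

{"fn": "apply_moves", "kwargs": {"xyz": [[0.017,0.024,0.031],[0.017,0.024,0.031],[0.017,0.024,0.031],[0.017,0.024,0.031],[0.017,0.024,0.03],[0.017,0.023,0.031],[0.028,0.038,0.008],[0.029,0.038,0.004],[0.03,0.038,0]], "twist": [1,1,1,1,1,0,0,0,0], "claw": [1,1,1,1,1,1,1,1,1]}}

```text
time_s: 30.85
tcp_pos: [-0.3224, -0.0088, 0.2788]
ee_rot: [[-0.373, -0.905, 0.204], [0.046, 0.202, 0.978], [-0.927, 0.374, -0.034]]
wrist_force: [-0.3, -0.3, -0.9]
gripper_width: 1.002
```

```bash
python3 - <<'E'
from plan import *
st();tilt();w,P=wrist();twneed()
push([(-.047,.006,-.014)],0,1)
E
```

```text
t 30.85 tcp [-0.3224 -0.0088  0.2788] bed [-0.9    -0.042   0.2788] xax [-0.3725  0.0459 -0.9269] jaw 167.43 F [-0.31 -0.3  -0.87] M [-0.03 -0.88 -0.01] w 1.002 j [ -40.   -69.3  -48.4   15.2 -128.7   35.5]
tilt in rack frame: toward +x -22.0, toward +y -2.2 deg
wrist [-0.199 -0.024  0.585] r 0.201 rp -0.137 lat 0.147 plane [ 0.766 -0.643]
twist needed -0.2670263171385159
[[0.031, 0.039, -0.003]]
[0]
```

{"fn": "apply_moves", "kwargs": {"xyz": [[0.028,0.04,-0.003],[0.028,0.04,-0.003],[0.029,0.04,-0.003],[0.03,0.039,-0.003],[0.031,0.038,-0.003],[0.032,0.038,-0.003],[0.033,0.037,-0.003],[0.034,0.036,-0.003],[0.034,0.036,-0.003],[0.035,0.035,-0.003]], "twist": [0,0,0,0,0,0,0,0,0,0], "claw": [1,1,1,1,1,1,1,1,1,1]}}

```text
time_s: 31.85
tcp_pos: [-0.3797, 0.0294, 0.349]
ee_rot: [[-0.532, -0.818, 0.219], [0.102, 0.195, 0.975], [-0.841, 0.541, -0.021]]
wrist_force: [-0.6, 1.0, -1.3]
gripper_width: 1.0
```

```bash
python3 - <<'E'
from plan import *
st();tilt();w,P=wrist();twneed()
push([(*(.043*P),.012)],0,1)
push([(-.048,-.006,-.01)],0,1)
E
```

```text
t 31.85 tcp [-0.3797  0.0294  0.349 ] bed [-0.9462  0.009   0.349 ] xax [-0.5315  0.1016 -0.8409] jaw 166.58 F [-0.55  0.99 -1.29] M [-0.12 -1.14  0.01] w 1.0 j [ -40.2  -69.2  -45.    24.8 -140.8   42.9]
tilt in rack frame: toward +x -32.8, toward +y -1.0 deg
wrist [-0.204 -0.004  0.627] r 0.204 rp -0.153 lat 0.135 plane [ 0.764 -0.646]
twist needed -0.5981373101691361
[[-0.03, -0.026, -0.02]]
[0]
[[0.033, 0.033, -0.016]]
[0]
```

```bash
python3 - <<'E'
from plan import *
push([(-.043,.004,-.024)],0,1)
E
```

```text
[[0.043, 0.023, -0.005]]
[0]
```

{"fn": "apply_moves", "kwargs": {"xyz": [[0.043,0.022,-0.005],[0.043,0.022,-0.005],[0.043,0.022,-0.005],[0.043,0.022,-0.005]], "twist": [0,0,0,0], "claw": [1,1,1,1]}}

```text
time_s: 32.25
tcp_pos: [-0.3779, 0.0244, 0.3275]
ee_rot: [[-0.575, -0.787, 0.223], [0.124, 0.186, 0.975], [-0.809, 0.588, -0.009]]
wrist_force: [0.5, 0.8, -0.2]
gripper_width: 1.0
```

```bash
python3 - <<'E'
from plan import *
st();tilt();w,P=wrist();twneed()
push([(*(.043*P),.012)],0,1)
push([(-.048,-.006,-.01)],0,1)
E
```

```text
t 32.25 tcp [-0.3779  0.0244  0.3275] bed [-0.9458  0.0037  0.3275] xax [-0.5748  0.1238 -0.8088] jaw 166.71 F [ 0.52  0.77 -0.23] M [-0.13 -1.3  -0.11] w 1.0 j [ -40.3  -69.2  -50.    25.1 -139.1   42. ]
tilt in rack frame: toward +x -36.0, toward +y -0.2 deg
wrist [-0.188 -0.016  0.594] r 0.189 rp -0.133 lat 0.134 plane [ 0.763 -0.647]
twist needed -0.46060337098907667
[[-0.032, -0.024, -0.02]]
[0]
[[0.035, 0.031, -0.016]]
[0]
```

{"fn": "apply_moves", "kwargs": {"xyz": [[-0.032,-0.024,-0.02],[-0.032,-0.024,-0.02],[-0.032,-0.024,-0.02]], "twist": [0,0,0], "claw": [1,1,1]}}

```text
time_s: 32.55
tcp_pos: [-0.2808, -0.0585, 0.3563]
ee_rot: [[-0.562, -0.797, 0.222], [0.112, 0.193, 0.975], [-0.819, 0.573, -0.019]]
wrist_force: [0.8, 1.1, 2.4]
gripper_width: 1.0
```

```bash
python3 - <<'E'
from plan import *
st();tilt();w,P=wrist();twneed()
push([(*(.043*P),.008)],0,1)
E
```

```text
t 32.55 tcp [-0.2808 -0.0585  0.3563] bed [-0.8717 -0.1003  0.3563] xax [-0.5623  0.1115 -0.8194] jaw 166.41 F [0.77 1.15 2.43] M [ 0.02 -1.23 -0.05] w 1.0 j [ -47.5  -49.8  -48.6   22.8 -118.7   40.5]
tilt in rack frame: toward +x -35.0, toward +y -0.8 deg
wrist [-0.095 -0.095  0.627] r 0.135 rp 0.006 lat 0.135 plane [ 0.675 -0.738]
twist needed -0.6920653620072699
[[-0.026, -0.025, -0.025]]
[0]
```

Crossing cleanly (rp ≈ 0). Continue along the plane.

{"fn": "apply_moves", "kwargs": {"xyz": [[-0.026,-0.025,-0.025],[-0.026,-0.025,-0.025],[-0.026,-0.025,-0.025]], "twist": [0,0,0], "claw": [1,1,1]}}

```text
time_s: 32.85
tcp_pos: [-0.1926, -0.1568, 0.3767]
ee_rot: [[-0.564, -0.793, 0.231], [0.12, 0.198, 0.973], [-0.817, 0.577, -0.016]]
wrist_force: [0.1, -0.0, 1.4]
gripper_width: 1.0
```

```bash
python3 - <<'E'
from plan import *
st();tilt();w,P=wrist();twneed()
S=EX(.04,.075,.18)
plan([(.25,-.27,.40,.049),(S+[0,0,.03]).tolist()+[.049]])
E
```

```text
t 32.85 tcp [-0.1926 -0.1568  0.3767] bed [-0.8101 -0.2171  0.3767] xax [-0.5642  0.1199 -0.8169] jaw 166.01 F [ 0.14 -0.02  1.4 ] M [-0.07 -1.16 -0.01] w 1.0 j [ -47.7  -32.3  -43.    20.7 -108.    35.5]
tilt in rack frame: toward +x -35.2, toward +y -0.3 deg
wrist [-0.006 -0.196  0.646] r 0.196 rp 0.141 lat 0.137 plane [ 0.673 -0.74 ]
twist needed -1.0412586389375065
12 xyz [[-0.028, -0.036, -0.001], [-0.028, -0.036, -0.001], [-0.028, -0.036, -0.001], [-0.028, -0.036, -0.001], [-0.028, -0.036, -0.001], [-0.028, -0.036, -0.001], [-0.029, -0.036, -0.001], [-0.028, -0.036, -0.001], [-0.029, -0.036, -0.0], [-0.028, -0.036, -0.001], [-0.01, -0.041, 0.015], [-0.01, -0.041, 0.015]]
  twist [0.0, 0.0, 0.0, 0.0, 0.0, 0.0, 0.0, 0.0, 0.0, 0.0, 0.0, 0.0]
9 xyz [[-0.01, -0.041, 0.015], [-0.01, -0.041, 0.016], [-0.01, -0.041, 0.015], [-0.009, -0.041, 0.016], [-0.01, -0.041, 0.015], [-0.009, -0.04, 0.016], [-0.01, -0.041, 0.015], [-0.009, -0.04, 0.016], [-0.01, -0.041, 0.015]]
  twist [0.0, 0.0, 0.0, 0.0, 0.0, 0.0, 0.0, 0.0, 0.0]
end [ 0.7052 -0.2075  0.2254]
```

{"fn": "apply_moves", "kwargs": {"xyz": [[-0.028,-0.036,-0.004],[-0.028,-0.036,-0.004],[-0.028,-0.036,-0.001],[-0.028,-0.036,-0.001],[-0.028,-0.036,-0.001],[-0.028,-0.036,-0.001],[-0.029,-0.036,-0.001],[-0.028,-0.036,-0.001],[-0.029,-0.036,0],[-0.028,-0.036,-0.001],[-0.01,-0.041,0.015],[-0.01,-0.041,0.015]], "twist": [-1,0,0,0,0,0,0,0,0,0,0,0], "claw": [1,1,1,1,1,1,1,1,1,1,1,1]}}

```text
time_s: 34.05
tcp_pos: [0.3445, -0.272, 0.3496]
ee_rot: [[-0.583, -0.775, 0.245], [0.146, 0.197, 0.969], [-0.8, 0.6, -0.002]]
wrist_force: [0.5, -0.6, 0.8]
gripper_width: 1.0
```

```bash
python3 - <<'E'
from plan import *
st();tilt();w,P=wrist();twneed()
S=EX(.036,.075,.14)
plan([(.56,-.23,.33,.049),(S).tolist()+[.049]])
E
```

```text
t 34.05 tcp [ 0.3445 -0.272   0.3496] bed [-0.3172 -0.4596  0.3496] xax [-0.5826  0.1455 -0.7996] jaw 165.71 F [ 0.53 -0.62  0.83] M [-0.27 -1.33  0.01] w 1.0 j [ -16.1   18.1    2.     1.3 -110.7    1.9]
tilt in rack frame: toward +x -36.9, toward +y 1.2 deg
wrist [ 0.537 -0.32   0.614] r 0.625 rp 0.604 lat 0.159 plane [ 0.961 -0.277]
twist needed -1.3446041275327048
10 xyz [[-0.021, -0.034, 0.019], [-0.021, -0.034, 0.019], [-0.021, -0.034, 0.019], [-0.02, -0.034, 0.018], [-0.021, -0.034, 0.019], [0.013, -0.038, 0.011], [0.014, -0.038, 0.011], [0.013, -0.038, 0.012], [0.014, -0.037, 0.011], [0.013, -0.038, 0.012]]
  twist [0.0, 0.0, 0.0, 0.0, 0.0, 0.0, 0.0, 0.0, 0.0, 0.0]
end [ 0.6813 -0.2018  0.1633]
```

```bash
python3 - <<'E'
from plan import *
S=EX(.036,.075,.14)
plan([(.56,-.23,.34,.05),(.685,-.205,.24,.05),(S).tolist()+[.04]])
E
```

```text
11 xyz [[-0.022, -0.033, 0.019], [-0.022, -0.033, 0.019], [-0.023, -0.033, 0.019], [-0.022, -0.033, 0.018], [-0.023, -0.032, 0.019], [0.003, -0.038, 0.014], [0.003, -0.038, 0.014], [0.003, -0.038, 0.013], [0.002, -0.038, 0.014], [0.032, -0.021, 0.001], [0.032, -0.022, 0.001]]
  twist [0.0, 0.0, 0.0, 0.0, 0.0, 0.0, 0.0, 0.0, 0.0, 0.0, 0.0]
end [ 0.6813 -0.2018  0.1633]
```

{"fn": "apply_moves", "kwargs": {"xyz": [[-0.022,-0.033,0.019],[-0.022,-0.033,0.019],[-0.023,-0.033,0.019],[-0.022,-0.033,0.018],[-0.023,-0.032,0.019],[0.003,-0.038,0.014],[0.003,-0.038,0.014],[0.003,-0.038,0.013],[0.002,-0.038,0.014]], "twist": [-1.3,0,0,0,0,0,0,0,0], "claw": [1,1,1,1,1,1,1,1,1]}}

```text
time_s: 34.95
tcp_pos: [0.6921, -0.1987, 0.2185]
ee_rot: [[-0.602, -0.763, 0.235], [0.154, 0.178, 0.972], [-0.783, 0.621, 0.01]]
wrist_force: [1.6, -0.7, -0.1]
gripper_width: 1.002
```

```bash
python3 - <<'E'
from plan import *
st();tilt();w,P=wrist();twneed();print(ex(r.sense()['tcp_pos']))
plan([EX(.038,.075,.13).tolist()+[.04],EX(.034,.074,.06).tolist()+[.04]])
E
```

```text
t 34.95 tcp [ 0.6921 -0.1987  0.2185] bed [ 0.0378 -0.4731  0.2185] xax [-0.6021  0.1536 -0.7835] jaw 166.84 F [ 1.61 -0.68 -0.05] M [-0.29 -1.39  0.  ] w 1.002 j [  -5.5   55.7   54.    -6.7 -126.2  -10. ]
tilt in rack frame: toward +x -38.4, toward +y 1.5 deg
wrist [ 0.891 -0.249  0.477] r 0.925 rp 0.911 lat 0.162 plane [ 0.995 -0.096]
twist needed -0.4779669280324583
[0.01543785 0.08073376 0.19226925]
4 xyz [[0.03, -0.015, -0.003], [0.029, -0.014, -0.004], [0.035, -0.002, -0.001], [0.035, -0.002, -0.001]]
  twist [0.0, 0.0, 0.0, 0.0]
end [ 0.6375 -0.1935  0.0968]
```

```bash
python3 - <<'E'
from plan import *
push([(.046,-.008,.016)],0,1)
E
```

```text
[[-0.041, -0.027, 0.003]]
[0]
```

{"fn": "apply_moves", "kwargs": {"xyz": [[-0.041,-0.027,0.003],[-0.041,-0.027,0.003],[-0.041,-0.027,0.003],[-0.041,-0.027,0.003],[-0.041,-0.027,0.003]], "twist": [0,0,0,0,0], "claw": [1,1,1,1,1]}}

```text
time_s: 35.45
tcp_pos: [0.753, -0.1971, 0.2136]
ee_rot: [[-0.575, -0.785, 0.232], [0.137, 0.187, 0.973], [-0.807, 0.591, 0.001]]
wrist_force: [0.3, 1.4, 1.0]
gripper_width: 1.0
```

```bash
python3 - <<'E'
from plan import *
st();tilt();twneed();print(ex(r.sense()['tcp_pos']))
plan([EX(.045,.08,.14).tolist()+[.04],EX(.034,.074,.06).tolist()+[.04]])
E
```

```text
t 35.45 tcp [ 0.753  -0.1971  0.2136] bed [ 0.0973 -0.4864  0.2136] xax [-0.5749  0.1374 -0.8066] jaw 166.63 F [0.3  1.45 1.  ] M [-0.21 -1.27  0.06] w 1.0 j [  -4.9   67.5   80.4   -7.7 -138.5  -12.6]
tilt in rack frame: toward +x -36.2, toward +y 0.8 deg
twist needed -0.5836090473803779
[0.06809385 0.09563087 0.21948077]
6 xyz [[0.027, 0.006, -0.005], [0.027, 0.006, -0.006], [0.027, 0.005, -0.005], [0.027, 0.002, -0.002], [0.027, 0.002, -0.003], [0.026, 0.001, -0.002]]
  twist [0.0, 0.0, 0.0, 0.0, 0.0, 0.0]
end [ 0.6379 -0.1933  0.0968]
```

{"fn": "apply_moves", "kwargs": {"xyz": [[0.027,0.006,-0.005],[0.027,0.006,-0.006],[0.027,0.005,-0.005],[0.027,0.002,-0.002],[0.027,0.002,-0.003]], "twist": [-0.6,0,0,0,0], "claw": [1,1,1,1,1]}}

```text
time_s: 35.95
tcp_pos: [0.662, -0.1955, 0.1332]
ee_rot: [[-0.546, -0.808, 0.223], [0.13, 0.181, 0.975], [-0.828, 0.561, 0.006]]
wrist_force: [0.7, -0.5, -0.0]
gripper_width: 0.998
```

```bash
python3 - <<'E'
from plan import *
st();tilt();twneed();print(ex(r.sense()['tcp_pos']))
plan([EX(.033,.072,.045).tolist()+[.025],EX(.033,.072,.029).tolist()+[.02]])
E
```

```text
t 35.95 tcp [ 0.662  -0.1955  0.1332] bed [ 0.0094 -0.4626  0.1332] xax [-0.5458  0.1301 -0.8278] jaw 167.36 F [ 0.72 -0.53 -0.01] M [-0.18 -1.24 -0.07] w 0.998 j [  -5.1   51.3   33.9   -4.8 -106.4   -7.6]
tilt in rack frame: toward +x -34.1, toward +y 0.7 deg
twist needed 0.02453100070604819
[0.03513014 0.07726748 0.10396361]
4 xyz [[0.02, -0.0, -0.002], [0.019, -0.0, -0.002], [0.02, -0.0, -0.002], [0.016, -0.001, 0.0]]
  twist [0.0, 0.0, 0.0, 0.0]
end [ 0.6205 -0.1917  0.0705]
```

{"fn": "apply_moves", "kwargs": {"xyz": [[0.02,0,-0.002],[0.019,0,-0.002],[0.02,0,-0.002],[0.014,-0.001,0.0]], "twist": [0,0,0,0], "claw": [1,1,1,1]}}

```text
time_s: 36.35
tcp_pos: [0.6211, -0.1938, 0.0852]
ee_rot: [[-0.518, -0.826, 0.221], [0.122, 0.184, 0.975], [-0.846, 0.532, 0.005]]
wrist_force: [17.5, -4.1, -3.0]
gripper_width: 0.997
```

```bash
python3 - <<'E'
from plan import *
st();tilt();twneed();print(ex(r.sense()['tcp_pos']))
for n in ('scene','top'):
    p=imaging.capture(n); c=p['pixels'][100:300,120:320] if n=='scene' else p['pixels'][120:320,330:550]
    cv2.imwrite(f'pics/e_{n}.png',cv2.resize(c,None,fx=2.9,fy=2.9,interpolation=cv2.INTER_CUBIC)[:,:,::-1])
E
```

```text
t 36.35 tcp [ 0.6211 -0.1938  0.0852] bed [-0.0299 -0.451   0.0852] xax [-0.5182  0.1219 -0.8465] jaw 167.45 F [17.45 -4.05 -3.05] M [-0.87 -3.84 -0.17] w 0.997 j [ -5.1  48.2  20.8  -4.3 -94.5  -6.6]
tilt in rack frame: toward +x -32.2, toward +y 0.5 deg
twist needed 0.11952268220215956
[0.02635112 0.069946   0.04196649]
```

View pics/e_scene.png

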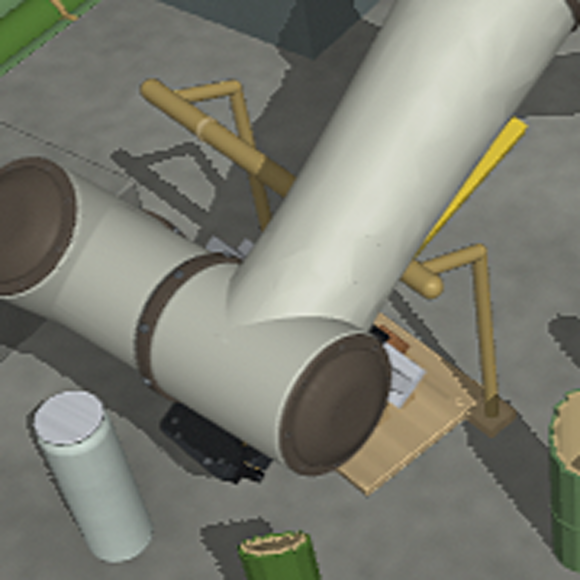

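View pics/e_top.png

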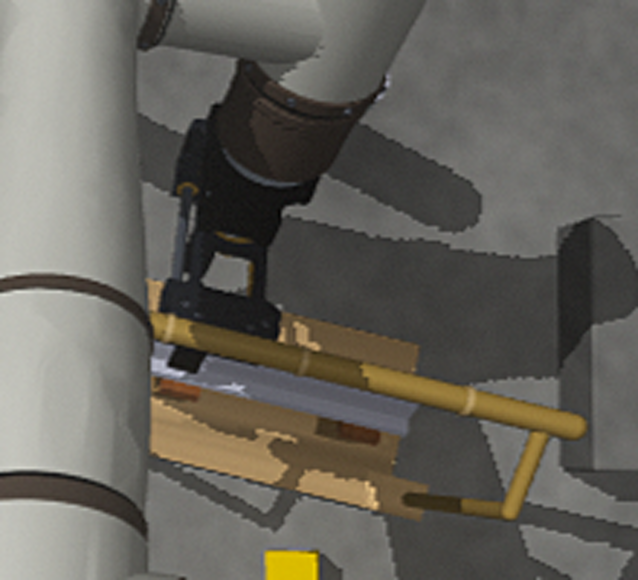

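{"fn": "apply_moves", "kwargs": {"xyz": [[-0.002,-0.012,0],[0,-0.002,0]], "twist": [0,0], "claw": [1,1]}}

```text
time_s: 36.65
tcp_pos: [0.6324, -0.1963, 0.0845]
ee_rot: [[-0.512, -0.83, 0.22], [0.122, 0.184, 0.975], [-0.85, 0.527, 0.007]]
wrist_force: [-0.8, -0.3, -0.3]
gripper_width: 1.003
```

```bash
python3 - <<'E'
from plan import *
st();tilt();twneed();print(ex(r.sense()['tcp_pos']))
E
```

```text
t 36.65 tcp [ 0.6324 -0.1963  0.0845] bed [-0.0195 -0.4562  0.0845] xax [-0.5122  0.122  -0.8501] jaw 167.52 F [-0.81 -0.34 -0.31] M [-0.09 -0.96 -0.  ] w 1.003 j [ -5.3  49.1  22.9  -4.3 -95.3  -6.5]
tilt in rack frame: toward +x -31.8, toward +y 0.6 deg
twist needed 0.1812213372488145
[0.03656695 0.0699265  0.04751542]
```

{"fn": "apply_moves", "kwargs": {"xyz": [[0.01,0.001,0],[0.01,0,0]], "twist": [0,0], "claw": [1,1]}}

```text
time_s: 36.85
tcp_pos: [0.6216, -0.1939, 0.0723]
ee_rot: [[-0.504, -0.835, 0.22], [0.12, 0.184, 0.975], [-0.855, 0.518, 0.008]]
wrist_force: [0.8, -0.6, -0.4]
gripper_width: 1.002
```

```bash
python3 - <<'E'
from plan import *
st();tilt();twneed();print(ex(r.sense()['tcp_pos']))
E
```

```text
t 36.85 tcp [ 0.6216 -0.1939  0.0723] bed [-0.0294 -0.4512  0.0723] xax [-0.504   0.1204 -0.8553] jaw 167.56 F [ 0.81 -0.64 -0.39] M [-0.18 -1.11 -0.  ] w 1.002 j [ -5.1  48.4  19.6  -4.3 -92.2  -6.4]
tilt in rack frame: toward +x -31.2, toward +y 0.6 deg
twist needed 0.22198624720951443
[0.03362589 0.06991771 0.03129442]
```

{"fn": "apply_moves", "kwargs": {"xyz": [[0.008,0.001,0],[0.002,0,-0.025],[0,0,-0.03]], "twist": [0,0,0], "claw": [1,1,1]}}

```text
time_s: 37.15
tcp_pos: [0.6069, -0.2424, 0.0692]
ee_rot: [[-0.494, -0.843, 0.212], [0.114, 0.179, 0.977], [-0.862, 0.507, 0.008]]
wrist_force: [0.8, -0.2, 0.3]
gripper_width: 1.003
```

```bash
python3 - <<'E'
from plan import *
st();tilt();twneed();print(ex(r.sense()['tcp_pos']))
plan([EX(.033,0.001,.022)]);plan([EX(0,0.001,.022).tolist()+[.018]])
E
```

```text
t 37.15 tcp [ 0.6069 -0.2424  0.0692] bed [-0.0555 -0.4947  0.0692] xax [-0.4941  0.1143 -0.8619] jaw 168.05 F [ 0.8  -0.23  0.27] M [-0.16 -1.14 -0.04] w 1.003 j [ -8.6  48.3  18.4  -2.2 -90.5  -2.9]
tilt in rack frame: toward +x -30.5, toward +y 0.4 deg
twist needed 0.6389517063050221
[0.03214715 0.01940542 0.02671781]
1 xyz [[0.005, -0.001, -0.018]]
  twist [0.0]
end [ 0.6015 -0.2596  0.0643]
3 xyz [[0.001, 0.011, -0.006], [0.001, 0.011, -0.006], [0.002, 0.01, -0.006]]
  twist [0.0, 0.0, 0.0]
end [ 0.5741 -0.2538  0.0819]
```

{"fn": "apply_moves", "kwargs": {"xyz": [[0.005,0,-0.018],[0.001,0.01,0],[0.001,0.012,0]], "twist": [0.6,0,0], "claw": [1,1,1]}}

```text
time_s: 37.45
tcp_pos: [0.5846, -0.2549, 0.0792]
ee_rot: [[-0.481, -0.848, 0.224], [0.114, 0.193, 0.975], [-0.869, 0.494, 0.004]]
wrist_force: [-0.9, -0.0, -0.3]
gripper_width: 0.997
```

```bash
python3 - <<'E'
from plan import *
st();tilt();twneed();print(ex(r.sense()['tcp_pos']))
E
```

```text
t 37.45 tcp [ 0.5846 -0.2549  0.0792] bed [-0.0801 -0.5015  0.0792] xax [-0.481   0.1143 -0.8692] jaw 167.19 F [-0.85 -0.   -0.28] M [-0.19 -1.09 -0.01] w 0.997 j [ -9.9  45.8  14.8  -1.7 -88.6  -2.5]
tilt in rack frame: toward +x -29.6, toward +y 0.5 deg
twist needed -0.091495924914625
[0.01078178 0.0022461  0.0251416 ]
```

{"fn": "apply_moves", "kwargs": {"xyz": [[0.002,0.01,0],[0.001,0.001,0],[0,0,0],[0,0,0],[0,0,0]], "twist": [0,0,0,0,0], "claw": [0.3,0.3,0.3,0.3,0.3]}}

```text
time_s: 37.95
tcp_pos: [0.5706, -0.2522, 0.0815]
ee_rot: [[-0.482, -0.847, 0.225], [0.115, 0.194, 0.974], [-0.869, 0.496, 0.004]]
wrist_force: [-0.5, 0.7, -0.3]
gripper_width: 0.631
```

```bash
python3 - <<'E'
from plan import *
st();tilt();twneed();print(ex(r.sense()['tcp_pos']))
E
```

```text
t 37.95 tcp [ 0.5706 -0.2522  0.0815] bed [-0.0931 -0.4954  0.0815] xax [-0.4821  0.1151 -0.8685] jaw 167.11 F [-0.54  0.7  -0.26] M [-0.19 -1.04  0.06] w 0.631 j [ -9.9  44.4  12.3  -1.8 -87.5  -2.6]
tilt in rack frame: toward +x -29.7, toward +y 0.6 deg
twist needed -0.15917123312749482
[-0.00256968  0.00185933  0.01952632]
```

{"fn": "apply_moves", "kwargs": {"xyz": [[-0.002,-0.002,0],[0,0,0],[0,0,0],[0,0,0],[0,0,0],[0,0,0]], "twist": [0,0,0,0,0,0], "claw": [0,0,0,0,0,0]}}

```text
time_s: 38.55
tcp_pos: [0.5721, -0.2526, 0.0824]
ee_rot: [[-0.488, -0.843, 0.225], [0.116, 0.193, 0.974], [-0.865, 0.502, 0.004]]
wrist_force: [-1.0, 0.2, 1.5]
gripper_width: 0.401
```

```bash
python3 - <<'E'
from plan import *
st();tilt();twneed();print(ex(r.sense()['tcp_pos']))
E
```

```text
t 38.55 tcp [ 0.5721 -0.2526  0.0824] bed [-0.0917 -0.4961  0.0824] xax [-0.488   0.1159 -0.8651] jaw 167.11 F [-1.    0.2   1.47] M [ 0.13 -0.4  -0.02] w 0.401 j [ -9.9  44.7  12.9  -1.8 -88.2  -2.6]
tilt in rack frame: toward +x -30.1, toward +y 0.5 deg
twist needed -0.15826141962622842
[-0.00167952  0.00183035  0.02105516]
```

{"fn": "apply_moves", "kwargs": {"xyz": [[0,0,0],[-0.003,-0.001,0],[-0.004,0,0]], "twist": [0,0,0], "claw": [0.55,0.5,0]}}

```text
time_s: 38.85
tcp_pos: [0.5776, -0.2537, 0.0869]
ee_rot: [[-0.485, -0.845, 0.225], [0.116, 0.193, 0.974], [-0.867, 0.499, 0.004]]
wrist_force: [-0.9, 0.7, 0.1]
gripper_width: 0.458
```

```bash
python3 - <<'E'
from plan import *
st();tilt();twneed();print(ex(r.sense()['tcp_pos']))
E
```

```text
t 38.85 tcp [ 0.5776 -0.2537  0.0869] bed [-0.0867 -0.4986  0.0869] xax [-0.4853  0.1156 -0.8667] jaw 167.11 F [-0.93  0.66  0.1 ] M [-0.16 -1.11  0.03] w 0.458 j [ -9.9  44.9  14.   -1.8 -89.   -2.6]
tilt in rack frame: toward +x -29.9, toward +y 0.6 deg
twist needed -0.15982620255510938
[0.0006525  0.00186048 0.02786088]
```

{"fn": "apply_moves", "kwargs": {"xyz": [[0,0,0],[0,0,0],[0,0,0],[0,0,0],[0,0,0]], "twist": [0,0,0,0,0], "claw": [0,0,0,0,0]}}

```text
time_s: 39.35
tcp_pos: [0.5761, -0.2534, 0.0891]
ee_rot: [[-0.49, -0.842, 0.225], [0.116, 0.192, 0.974], [-0.864, 0.504, 0.004]]
wrist_force: [3.6, -0.2, -0.1]
gripper_width: 0.132
```

```bash
python3 - <<'E'
from plan import *
st();tilt();twneed();print(ex(r.sense()['tcp_pos']))
E
```

```text
t 39.35 tcp [ 0.5761 -0.2534  0.0891] bed [-0.088  -0.4979  0.0891] xax [-0.4901  0.1163 -0.8639] jaw 167.13 F [ 3.55 -0.19 -0.08] M [-0.31 -1.71 -0.06] w 0.132 j [ -9.9  44.8  14.1  -1.7 -89.5  -2.6]
tilt in rack frame: toward +x -30.2, toward +y 0.5 deg
twist needed -0.14593499248383068
[-0.0017523   0.00183623  0.0288954 ]
```

{"fn": "apply_moves", "kwargs": {"xyz": [[0,0,0],[0.004,-0.001,0],[0.001,0,0],[0,0,0],[0,0,0]], "twist": [0,0,0,0,0], "claw": [0.25,0.22,0,0,0]}}

```text
time_s: 39.85
tcp_pos: [0.5744, -0.2532, 0.086]
ee_rot: [[-0.491, -0.842, 0.224], [0.115, 0.192, 0.975], [-0.864, 0.504, 0.003]]
wrist_force: [1.2, 0.3, 0.1]
gripper_width: 0.136
```

```bash
python3 - <<'E'
from plan import *
st();tilt();twneed();print(ex(r.sense()['tcp_pos']))
s=r.sense(); v=np.array([.56595,-.25804,.218])-s['tcp_pos']; print('rail above tcp',v@-s['ee_rot'][:,0], v@s['ee_rot'][:,1])
E
```

```text
t 39.85 tcp [ 0.5744 -0.2532  0.086 ] bed [-0.0896 -0.4972  0.086 ] xax [-0.4906  0.1148 -0.8638] jaw 167.16 F [1.24 0.34 0.06] M [-0.24 -1.19  0.01] w 0.136 j [ -9.8  44.8  13.6  -1.7 -89.   -2.6]
tilt in rack frame: toward +x -30.3, toward +y 0.4 deg
twist needed -0.11801482478972503
[-0.00160975  0.00175205  0.02543606]
rail above tcp 0.11038541566073193 0.07268777062671145
```

{"fn": "apply_moves", "kwargs": {"xyz": [[-0.003,0,0],[-0.003,0,0]], "twist": [0,0], "claw": [0,0]}}

```text
time_s: 40.05
tcp_pos: [0.5759, -0.253, 0.0883]
ee_rot: [[-0.494, -0.84, 0.225], [0.118, 0.192, 0.974], [-0.862, 0.508, 0.005]]
wrist_force: [-1.7, 0.2, -4.6]
gripper_width: 0.135
```

```bash
cat >> plan.py <<'E'
def rail():
    s=r.sense(); v=np.array([.56595,-.25804,.218])-s['tcp_pos']; print('rail clearance',v@-s['ee_rot'][:,0]-.105, 'jaw',v@s['ee_rot'][:,1])
E
python3 - <<'E'
from plan import *
st();print(ex(r.sense()['tcp_pos']));rail()
E
```

```text
t 40.05 tcp [ 0.5759 -0.253   0.0883] bed [-0.0882 -0.4975  0.0883] xax [-0.4936  0.1182 -0.8616] jaw 167.14 F [-1.71  0.23 -4.57] M [-0.26 -1.18  0.04] w 0.135 j [ -9.9  44.9  14.2  -1.8 -89.7  -2.6]
[-0.00162689  0.00219848  0.02803769]
rail clearance 0.0024892844429273836 jaw 0.07320990389453393
```

{"fn": "apply_moves", "kwargs": {"xyz": [[-0.003,0,0],[-0.002,-0.002,0]], "twist": [0,0], "claw": [0,0]}}

```text
time_s: 40.25
tcp_pos: [0.5761, -0.2527, 0.088]
ee_rot: [[-0.502, -0.834, 0.227], [0.124, 0.191, 0.974], [-0.856, 0.517, 0.008]]
wrist_force: [-11.9, 3.5, -1.8]
gripper_width: 0.138
```

```bash
python3 - <<'E'
from plan import *
st();print(ex(r.sense()['tcp_pos']));rail()
E
```

```text
t 40.25 tcp [ 0.5761 -0.2527  0.088 ] bed [-0.0879 -0.4972  0.088 ] xax [-0.5024  0.1239 -0.8557] jaw 167.12 F [-11.86   3.49  -1.78] M [0.   0.54 0.28] w 0.138 j [ -9.9  45.3  14.8  -2.  -90.5  -2.5]
[-0.00135206  0.00254317  0.0279204 ]
rail clearance 0.001794608008489268 jaw 0.07470219730456222
```

{"fn": "apply_moves", "kwargs": {"xyz": [[-0.003,0.002,0],[-0.003,0,0]], "twist": [0,0], "claw": [0,0]}}

```text
time_s: 40.45
tcp_pos: [0.5752, -0.2518, 0.088]
ee_rot: [[-0.506, -0.831, 0.23], [0.13, 0.191, 0.973], [-0.853, 0.522, 0.011]]
wrist_force: [-8.6, 1.9, -10.2]
gripper_width: 0.134
```

```bash
python3 - <<'E'
from plan import *
st();print(ex(r.sense()['tcp_pos']));rail();tilt()
E
```

```text
t 40.45 tcp [ 0.5752 -0.2518  0.088 ] bed [-0.0885 -0.4962  0.088 ] xax [-0.5062  0.1297 -0.8526] jaw 167.07 F [ -8.57   1.88 -10.22] M [-0.57 -1.69  0.36] w 0.134 j [-10.   45.4  14.9  -2.3 -90.9  -2.5]
[-0.00223005  0.00320974  0.02738743]
rail clearance 0.0019151776219018396 jaw 0.07444389188903643
tilt in rack frame: toward +x -31.5, toward +y 1.2 deg
```

{"fn": "apply_moves", "kwargs": {"xyz": [[0.003,0,0],[0,0,0],[0,0,0],[0,0,0],[0,0,0],[0,0,0]], "twist": [0,0,0,0,0,0], "claw": [0,0.55,0.55,0.55,0.55,0.55]}}

```text
time_s: 41.05
tcp_pos: [0.5763, -0.2524, 0.0877]
ee_rot: [[-0.501, -0.834, 0.229], [0.126, 0.191, 0.973], [-0.856, 0.517, 0.009]]
wrist_force: [-1.2, 0.8, -1.8]
gripper_width: 0.491
```

```bash
python3 - <<'E'
from plan import *
st();print(ex(r.sense()['tcp_pos']));rail();tilt();twneed()
E
```

```text
t 41.05 tcp [ 0.5763 -0.2524  0.0877] bed [-0.0876 -0.4969  0.0877] xax [-0.5013  0.126  -0.856 ] jaw 167.08 F [-1.16  0.78 -1.84] M [-0.28 -1.42  0.03] w 0.491 j [-10.   45.3  14.8  -2.1 -90.5  -2.5]
[-0.0010675   0.00293645  0.0277561 ]
rail clearance 0.0020314239381096083 jaw 0.07491068056331161
tilt in rack frame: toward +x -31.1, toward +y 1.0 deg
twist needed -0.18215516792292874
```

{"fn": "apply_moves", "kwargs": {"xyz": [[0.006,-0.001,0],[0.005,-0.001,0],[0,0,0],[0,0,0]], "twist": [0,0,0,0], "claw": [0.56,0.52,0.3,0]}}

```text
time_s: 41.45
tcp_pos: [0.571, -0.2514, 0.0791]
ee_rot: [[-0.505, -0.832, 0.228], [0.125, 0.191, 0.974], [-0.854, 0.521, 0.008]]
wrist_force: [-6.1, 2.8, 8.1]
gripper_width: 0.414
```

```bash
python3 - <<'E'
from plan import *
st();print(ex(r.sense()['tcp_pos']));rail();tilt();twneed()
E
```

```text
t 41.45 tcp [ 0.571  -0.2514  0.0791] bed [-0.0925 -0.4947  0.0791] xax [-0.5053  0.1253 -0.8538] jaw 167.1 F [-6.14  2.84  8.13] M [ 0.91  1.79 -0.29] w 0.414 j [ -9.9  45.5  13.6  -2.1 -89.4  -2.5]
[-0.00110929  0.00269395  0.01759502]
rail clearance 0.011849240261153998 jaw 0.07522429019055238
tilt in rack frame: toward +x -31.4, toward +y 0.9 deg
twist needed -0.17594778444981785
```

{"fn": "apply_moves", "kwargs": {"xyz": [[-0.004,0,0],[-0.005,0,0]], "twist": [0,0], "claw": [0,0]}}

```text
time_s: 41.65
tcp_pos: [0.5747, -0.2519, 0.0852]
ee_rot: [[-0.507, -0.831, 0.229], [0.128, 0.191, 0.973], [-0.853, 0.522, 0.009]]
wrist_force: [0.4, 0.1, -4.6]
gripper_width: 0.408
```

```bash
python3 - <<'E'
from plan import *
st();print(ex(r.sense()['tcp_pos']));rail();tilt()
E
```

```text
t 41.65 tcp [ 0.5747 -0.2519  0.0852] bed [-0.089  -0.4961  0.0852] xax [-0.5067  0.1275 -0.8526] jaw 167.08 F [ 0.41  0.09 -4.59] M [-0.28 -1.71  0.06] w 0.408 j [-10.   45.5  14.7  -2.2 -90.5  -2.5]
[-0.00111844  0.00300967  0.0247284 ]
rail clearance 0.004565625458361769 jaw 0.0755340656038327
tilt in rack frame: toward +x -31.5, toward +y 1.0 deg
```

{"fn": "apply_moves", "kwargs": {"xyz": [[-0.001,-0.008,0],[-0.001,-0.012,0],[-0.001,-0.015,0]], "twist": [0,0,0], "claw": [0,0,0]}}

```text
time_s: 41.95
tcp_pos: [0.609, -0.2595, 0.069]
ee_rot: [[-0.5, -0.835, 0.23], [0.127, 0.192, 0.973], [-0.857, 0.515, 0.01]]
wrist_force: [0.3, -0.4, -4.2]
gripper_width: 0.408
```

```bash
python3 - <<'E'
from plan import *
st();print(ex(r.sense()['tcp_pos']));rail();tilt()
E
```

```text
t 41.95 tcp [ 0.609  -0.2595  0.069 ] bed [-0.0576 -0.5119  0.069 ] xax [-0.4996  0.1269 -0.8569] jaw 167.09 F [ 0.29 -0.43 -4.22] M [-0.37 -1.78  0.02] w 0.408 j [-10.1  49.4  20.6  -2.1 -92.1  -2.5]
[0.03720488 0.0031154  0.02965544]
rail clearance 0.0009302375925842182 jaw 0.11302677906081511
tilt in rack frame: toward +x -31.0, toward +y 1.1 deg
```

```bash
python3 - <<'E'
from plan import *
plan([EX(.04,.04,.034).tolist()+[.04],EX(.042,.075,.05).tolist()+[.04],(.69,-.185,.16,.045),(.75,-.175,.25,.048)])
E
```

```text
8 xyz [[-0.004, -0.003, 0.037], [-0.015, -0.002, 0.035], [-0.03, -0.0, 0.007], [-0.03, -0.001, 0.007], [-0.03, -0.0, 0.006], [-0.035, -0.001, 0.008], [-0.035, -0.001, 0.008], [-0.036, -0.0, 0.009]]
  twist [0.0, 0.0, 0.0, 0.0, 0.0, 0.0, 0.0, 0.0]
end [ 0.75   -0.1745  0.2504]
```

{"fn": "apply_moves", "kwargs": {"xyz": [[-0.004,-0.003,0.037],[-0.012,-0.002,0.036],[-0.03,0,0.007],[-0.03,-0.001,0.007],[-0.03,0,0.006],[-0.035,-0.001,0.008],[-0.035,-0.001,0.008],[-0.036,0,0.009]], "twist": [0,0,0,0,0,0,0,0], "claw": [0,0,0,0,0,0,0,0]}}

```text
time_s: 42.75
tcp_pos: [0.7553, -0.1706, 0.2334]
ee_rot: [[-0.502, -0.833, 0.233], [0.132, 0.193, 0.972], [-0.855, 0.519, 0.013]]
wrist_force: [2.9, 0.1, -3.4]
gripper_width: 0.403
```

```bash
python3 - <<'E'
from plan import *
st();print(ex(r.sense()['tcp_pos']));tilt();w,P=wrist()
push([(.046,-.008,.014)],0,1)
E
```

```text
t 42.75 tcp [ 0.7553 -0.1706  0.2334] bed [ 0.1059 -0.4612  0.2334] xax [-0.5023  0.1322 -0.8545] jaw 166.96 F [ 2.86  0.09 -3.38] M [-0.33 -2.11 -0.06] w 0.403 j [  -3.2   60.7   69.9   -7.8 -129.7  -13.4]
[0.05453402 0.12196371 0.23424832]
tilt in rack frame: toward +x -31.3, toward +y 1.4 deg
wrist [ 0.921 -0.214  0.515] r 0.946 rp 0.932 lat 0.162 plane [ 0.998 -0.056]
[[-0.036, -0.033, 0.003]]
[0]
```

{"fn": "apply_moves", "kwargs": {"xyz": [[-0.037,-0.033,0],[-0.037,-0.033,0],[-0.037,-0.033,0],[-0.035,-0.034,0],[-0.034,-0.036,0],[-0.032,-0.037,0],[-0.031,-0.038,0],[-0.03,-0.039,0]], "twist": [0,0,0,0,0,0,0,0], "claw": [0,0,0,0,0,0,0,0]}}

```text
time_s: 43.55
tcp_pos: [0.814, -0.189, 0.2236]
ee_rot: [[-0.337, -0.914, 0.227], [0.074, 0.214, 0.974], [-0.939, 0.345, -0.005]]
wrist_force: [-0.7, -0.4, -4.3]
gripper_width: 0.402
```

```bash
python3 - <<'E'
from plan import *
st();tilt();w,P=wrist()
push([(.046,-.008,.014)],0,1)
E
```

```text
t 43.55 tcp [ 0.814  -0.189   0.2236] bed [ 0.1583 -0.4933  0.2236] xax [-0.3367  0.0739 -0.9387] jaw 166.81 F [-0.7  -0.43 -4.32] M [-0.17 -1.16 -0.06] w 0.402 j [  -3.2   65.3   80.7   -3.9 -125.2  -11.6]
tilt in rack frame: toward +x -20.2, toward +y -0.0 deg
wrist [ 0.925 -0.213  0.533] r 0.949 rp 0.936 lat 0.162 plane [ 0.998 -0.056]
[[-0.029, -0.039, 0.003]]
[0]
```

```bash
python3 - <<'E'
from plan import *
import pickle
a,b=pickle.load(open('pics0.pkl','rb'))
print(tri([(20,281),(546,90)],[a,b]))
E
```

```text
(array([ 0.94828462, -0.55107626,  0.03693046]), [np.float64(1.8631736377769026), np.float64(1.803758304732607)])
```

{"fn": "apply_moves", "kwargs": {"xyz": [[-0.029,-0.04,0.003],[-0.028,-0.041,0.003],[-0.027,-0.041,0.003],[-0.026,-0.042,0.003],[-0.025,-0.043,0.003],[-0.024,-0.043,0.003],[-0.023,-0.044,0.003],[-0.022,-0.044,0.003]], "twist": [0,0,0,0,0,0,0,0], "claw": [0,0,0,0,0,0,0,0]}}

```text
time_s: 44.35
tcp_pos: [0.8833, -0.1829, 0.2258]
ee_rot: [[-0.098, -0.97, 0.223], [0.007, 0.223, 0.975], [-0.995, 0.097, -0.015]]
wrist_force: [-0.9, -0.3, -3.6]
gripper_width: 0.405
```

```bash
python3 - <<'E'
from plan import *
st();tilt();w,P=wrist()
T=bw(-.003,0,.20)
print(T); plan([(.70,-.12,.30,.049),(T[0],T[1],.30,.049)],yaw=14.1)
E
```

```text
t 44.35 tcp [ 0.8833 -0.1829  0.2258] bed [ 0.2271 -0.5043  0.2258] xax [-0.0976  0.0067 -0.9952] jaw 167.05 F [-0.91 -0.34 -3.61] M [ 0.09 -0.36  0.04] w 0.405 j [  -1.6   64.7   80.6   -0.2 -111.5  -11.4]
tilt in rack frame: toward +x -5.6, toward +y -0.8 deg
wrist [ 0.916 -0.185  0.554] r 0.934 rp 0.92 lat 0.16 plane [ 1.    -0.027]
[0.53741367 0.25021115 0.2       ]
12 xyz [[-0.011, 0.04, 0.004], [-0.011, 0.039, 0.01], [-0.011, 0.037, 0.015], [-0.011, 0.034, 0.021], [-0.011, 0.034, 0.021], [0.002, 0.007, 0.044], [0.002, 0.007, 0.044], [0.002, 0.007, 0.044], [0.002, 0.008, 0.044], [0.002, 0.007, 0.044], [0.002, 0.008, 0.045], [0.002, 0.007, 0.044]]
  twist [-8.5, -8.5, -8.5, -1.5, -0.0, -0.0, -0.0, -0.0, -0.0, -0.0, -0.0, -0.0]
2 xyz [[0.002, 0.008, 0.045], [0.002, 0.007, 0.044]]
  twist [-0.0, -0.0]
end [0.5378 0.2499 0.2998]
```

```bash
python3 - <<'E'
from plan import *
T=bw(-.002,.004,.23)
plan([(T[0],T[1],.25,.05)],yaw=14.1)
E
```

```text
12 xyz [[0.001, 0.036, 0.029], [0.001, 0.032, 0.034], [0.001, 0.026, 0.038], [0.001, 0.02, 0.042], [0.001, 0.019, 0.042], [0.001, 0.019, 0.043], [0.001, 0.019, 0.042], [0.001, 0.019, 0.043], [0.001, 0.019, 0.042], [0.001, 0.019, 0.043], [0.001, 0.02, 0.042], [0.002, 0.019, 0.043]]
  twist [-8.5, -8.5, -8.5, -1.5, -0.0, -0.0, -0.0, -0.0, -0.0, -0.0, -0.0, -0.0]
end [0.5374 0.2549 0.2496]
```

{"fn": "apply_moves", "kwargs": {"xyz": [[-0.003,0.036,0.029],[-0.003,0.032,0.034],[-0.002,0.026,0.038],[-0.001,0.02,0.042],[0,0.019,0.042],[0,0.019,0.043],[0,0.019,0.042],[0.001,0.019,0.043],[0.001,0.019,0.042],[0.001,0.019,0.043],[0.001,0.02,0.042]], "twist": [-8.5,-8.5,-8.5,-1.5,0,0,0,0,0,0,0], "claw": [0,0,0,0,0,0,0,0,0,0,0]}}

```text
time_s: 45.45
tcp_pos: [0.6001, 0.2276, 0.2529]
ee_rot: [[-0.087, -0.978, -0.19], [0.011, -0.192, 0.981], [-0.996, 0.084, 0.028]]
wrist_force: [0.0, 2.0, -3.8]
gripper_width: 0.403
```

```bash
cat >> plan.py <<'E'
def btilt():
    R=r.sense()['ee_rot']; l=Rz(bed[2]).T@R
    print('bed-frame tool tilt: toward +x %.1f +y %.1f; jaw yaw err %.1f'%(np.rad2deg(np.arctan2(l[0,0],-l[2,0])),np.rad2deg(np.arctan2(l[1,0],-l[2,0])),(np.rad2deg(np.arctan2(l[1,1],l[0,1]))+90)%180-90))
E
python3 - <<'E'
from plan import *
st();btilt()
for n in ('scene','top'):
    p=imaging.capture(n); c=p['pixels'][100:400,280:600] if n=='scene' else p['pixels'][120:360,80:400]
    cv2.imwrite(f'pics/f_{n}.png',cv2.resize(c,None,fx=2,fy=2,interpolation=cv2.INTER_CUBIC)[:,:,::-1])
E
```

```text
t 45.45 tcp [0.6001 0.2276 0.2529] bed [ 0.0523 -0.0371  0.2529] xax [-0.0873  0.011  -0.9961] jaw -168.9 F [ 0.02  2.05 -3.79] M [ 0.17 -0.45 -0.03] w 0.403 j [ 33.6  25.4   9.3  -3.4 -77.7 -21.8]
bed-frame tool tilt: toward +x -4.7 +y 1.8; jaw yaw err -3.0
```

View pics/f_scene.png

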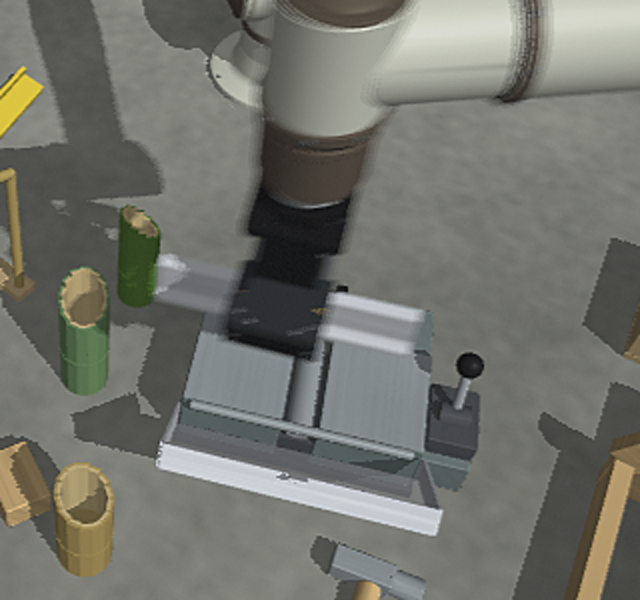

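View pics/f_top.png

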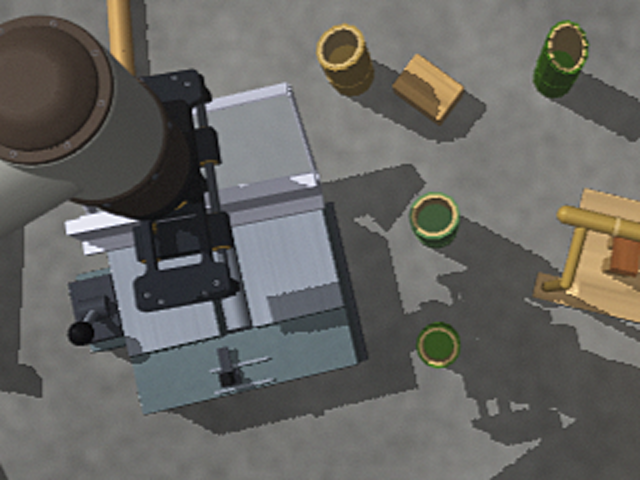

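```bash
python3 - <<'E'
from plan import *
plan([bw(-.002,.003,.20).tolist()+[.04],bw(-.002,.003,.135).tolist()+[.04]],yaw=14.1)
E
```

```text
5 xyz [[0.02, 0.017, 0.011], [0.02, 0.016, 0.011], [0.019, 0.016, 0.012], [0.033, -0.003, -0.001], [0.032, -0.002, -0.002]]
  twist [-2.6, 0.0, 0.0, 0.0, 0.0]
end [0.5377 0.2529 0.135 ]
```

{"fn": "apply_moves", "kwargs": {"xyz": [[0.02,0.017,0.011],[0.02,0.016,0.011],[0.019,0.016,0.012],[0.03,-0.003,-0.001],[0.02,-0.002,-0.002]], "twist": [-2.8,0,0,0,0], "claw": [0,0,0,0,0]}}

```text
time_s: 46.05
tcp_pos: [0.541, 0.2592, 0.1566]
ee_rot: [[-0.067, -0.965, -0.255], [0.023, -0.257, 0.966], [-0.997, 0.059, 0.04]]
wrist_force: [-0.7, 0.2, -4.5]
gripper_width: 0.405
```

```bash
python3 - <<'E'
from plan import *
st();btilt()
plan([bw(-.002,.003,.120).tolist()+[.03]],yaw=14.1)
E
```

```text
t 46.05 tcp [0.541  0.2592 0.1566] bed [0.0026 0.0078 0.1566] xax [-0.0668  0.0234 -0.9975] jaw -165.11 F [-0.66  0.16 -4.48] M [ 0.   -0.2  -0.03] w 0.405 j [ 39.3  24.8  -6.   -3.9 -61.4 -22.5]
bed-frame tool tilt: toward +x -3.4 +y 2.2; jaw yaw err 0.8
2 xyz [[0.018, 0.001, -0.003], [0.019, 0.002, -0.003]]
  twist [0.8, -0.0]
end [0.5371 0.2535 0.1197]
```

{"fn": "apply_moves", "kwargs": {"xyz": [[0.018,0.001,-0.003],[0.019,0.003,-0.004],[0.006,0,0]], "twist": [0.8,0,0], "claw": [0,0,0]}}

```text
time_s: 46.35
tcp_pos: [0.5365, 0.2531, 0.113]
ee_rot: [[-0.064, -0.968, -0.243], [0.024, -0.245, 0.969], [-0.998, 0.056, 0.039]]
wrist_force: [-0.5, 0.6, -3.9]
gripper_width: 0.405
```

```bash
python3 - <<'E'
from plan import *
st();btilt()
p=imaging.capture('scene'); c=p['pixels'][180:340,360:540]
cv2.imwrite(f'pics/g_scene.png',cv2.resize(c,None,fx=3.5,fy=3.5,interpolation=cv2.INTER_CUBIC)[:,:,::-1])
E
```

```text
t 46.35 tcp [0.5365 0.2531 0.113 ] bed [-0.0032  0.003   0.113 ] xax [-0.0642  0.0242 -0.9976] jaw -165.82 F [-0.54  0.56 -3.95] M [-0.02 -0.15 -0.01] w 0.405 j [ 39.1  26.7  -9.8  -4.1 -55.5 -22.6]
bed-frame tool tilt: toward +x -3.2 +y 2.2; jaw yaw err 0.1
```

View pics/g_scene.png

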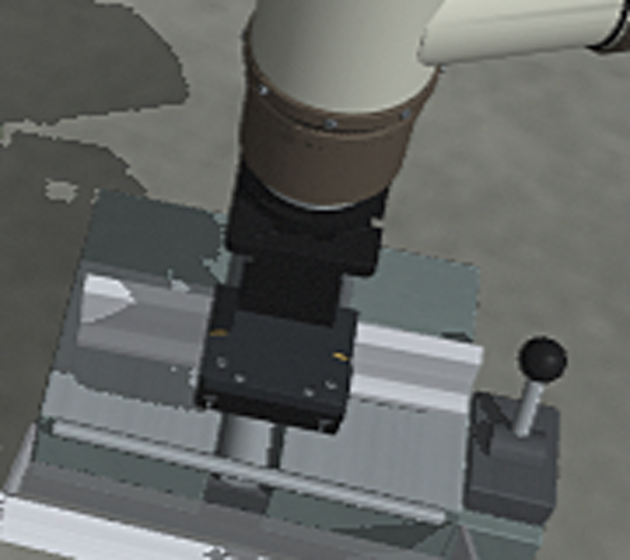

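{"fn": "apply_moves", "kwargs": {"xyz": [[0.005,0,0],[0.004,0,0],[0.003,0,0]], "twist": [0,0,0], "claw": [0,0,0]}}

```text
time_s: 46.7
tcp_pos: [0.5392, 0.2557, 0.104]
ee_rot: [[-0.056, -0.968, -0.245], [0.028, -0.246, 0.969], [-0.998, 0.047, 0.041]]
wrist_force: [0.7, 0.4, -4.2]
gripper_width: 0.407
```

```bash
python3 - <<'E'
from plan import *
st();btilt()
E
```

```text
t 46.7 tcp [0.5392 0.2557 0.104 ] bed [1.00e-04 4.90e-03 1.04e-01] xax [-0.0561  0.0283 -0.998 ] jaw -165.72 F [ 0.7   0.42 -4.19] M [-0.01 -0.23 -0.03] w 0.407 j [ 39.2  27.4 -10.2  -4.1 -53.9 -22.5]
bed-frame tool tilt: toward +x -2.7 +y 2.4; jaw yaw err 0.2
```

{"fn": "apply_moves", "kwargs": {"xyz": [[0.004,0.002,-0.002],[0.003,0.001,0],[0.003,0,0]], "twist": [0,0,0], "claw": [0,0,0]}}

```text
time_s: 47.0
tcp_pos: [0.5369, 0.2537, 0.0948]
ee_rot: [[-0.054, -0.968, -0.245], [0.03, -0.247, 0.969], [-0.998, 0.045, 0.042]]
wrist_force: [-0.6, -0.3, -1.5]
gripper_width: 0.408
```

```bash
python3 - <<'E'
from plan import *
st();btilt()
E
```

```text
t 47.0 tcp [0.5369 0.2537 0.0948] bed [-0.0027  0.0035  0.0948] xax [-0.0537  0.0298 -0.9981] jaw -165.7 F [-0.65 -0.27 -1.51] M [-0.02 -0.01 -0.03] w 0.408 j [ 39.2  27.7 -11.3  -4.1 -52.4 -22.4]
bed-frame tool tilt: toward +x -2.6 +y 2.4; jaw yaw err 0.2
```

{"fn": "apply_moves", "kwargs": {"xyz": [[0.003,0,0],[0.002,0,0]], "twist": [0,0], "claw": [0,0]}}

```text
time_s: 47.2
tcp_pos: [0.5368, 0.2538, 0.0937]
ee_rot: [[-0.053, -0.967, -0.247], [0.028, -0.249, 0.968], [-0.998, 0.044, 0.041]]
wrist_force: [-4.5, -1.9, 7.4]
gripper_width: 0.407
```

```bash
python3 - <<'E'
from plan import *
st();btilt()
p=imaging.capture('scene'); c=p['pixels'][180:340,360:540]
cv2.imwrite(f'pics/g2_scene.png',cv2.resize(c,None,fx=3.5,fy=3.5,interpolation=cv2.INTER_CUBIC)[:,:,::-1])
E
```

```text
t 47.2 tcp [0.5368 0.2538 0.0937] bed [-0.0027  0.0037  0.0937] xax [-0.0526  0.0285 -0.9982] jaw -165.56 F [-4.55 -1.87  7.39] M [-0.47  1.09  0.  ] w 0.407 j [ 39.3  27.7 -11.4  -4.  -52.2 -22.4]
bed-frame tool tilt: toward +x -2.5 +y 2.3; jaw yaw err 0.4
```

View pics/g2_scene.png

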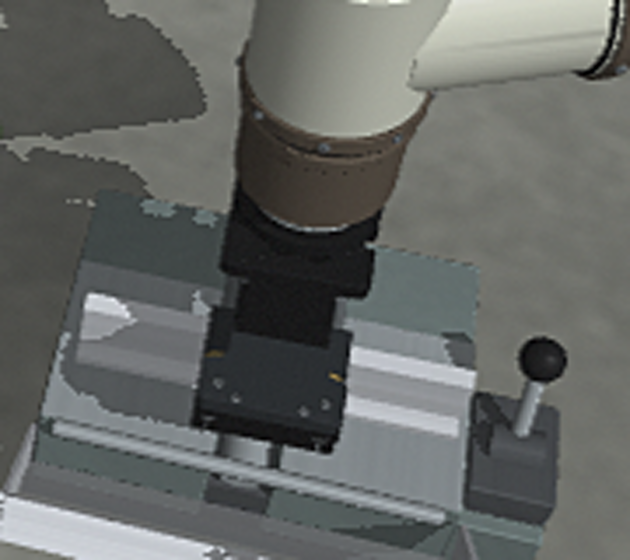

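{"fn": "apply_moves", "kwargs": {"xyz": [[-0.001,0,0],[0,0,0],[0,0,0],[-0.006,0,0],[-0.03,0,0],[-0.04,0,0]], "twist": [0,0,0,0,0,0], "claw": [0.65,0.65,0.65,0.65,0.65,0.4]}}

```text
time_s: 47.85
tcp_pos: [0.54, 0.251, 0.1699]
ee_rot: [[-0.057, -0.967, -0.248], [0.025, -0.25, 0.968], [-0.998, 0.049, 0.038]]
wrist_force: [0.8, 0.8, 0.2]
gripper_width: 0.612
```

```bash
python3 - <<'E'
from plan import *
st();btilt()
plan([bw(0,.098,.165).tolist()+[.05]],yaw=None)
E
```

```text
t 47.85 tcp [0.54   0.251  0.1699] bed [-3.000e-04  1.000e-04  1.699e-01] xax [-0.0569  0.0246 -0.9981] jaw -165.53 F [0.76 0.77 0.24] M [ 0.09 -0.22 -0.01] w 0.612 j [ 38.9  23.4  -6.2  -3.6 -62.1 -22.7]
bed-frame tool tilt: toward +x -2.8 +y 2.2; jaw yaw err 0.4
2 xyz [[0.004, -0.001, 0.049], [0.005, -0.0, 0.049]]
  twist [0.0, 0.0]
end [0.5162 0.3463 0.1646]
```

{"fn": "apply_moves", "kwargs": {"xyz": [[0,0,0.049],[0,0,0.047],[0.004,0,0.001],[0,0,0],[0,0,0],[0,0,0]], "twist": [0,0,0,0,0,0], "claw": [0,0,0,0,0,0]}}

```text
time_s: 48.45
tcp_pos: [0.5204, 0.3479, 0.1794]
ee_rot: [[-0.043, -0.968, -0.246], [0.034, -0.247, 0.968], [-0.999, 0.033, 0.043]]
wrist_force: [0.1, 0.2, -0.3]
gripper_width: 0.099
```

```bash
python3 - <<'E'
from plan import *
st();btilt()
for n,(x0,y0,x1,y1) in (('scene',(360,200,530,345)),('top',(100,190,270,330))):
    p=imaging.capture(n); c=p['pixels'][y0:y1,x0:x1]
    cv2.imwrite(f'pics/h_{n}.png',cv2.resize(c,None,fx=4,fy=4,interpolation=cv2.INTER_CUBIC)[:,:,::-1])
    m=imaging.regions_of('straightedge',p); print([(np.round(d['centre'],1),round(d['p'],2),d['mask'].sum()) for d in m[:3]])
    print(n,'expected ends', proj([bw(0,.11,.12),bw(0,-.11,.12),bw(0,.12,.08),bw(0,-.12,.08)],p).round(1).tolist())
E
```

```text
t 48.45 tcp [0.5204 0.3479 0.1794] bed [0.0042 0.0989 0.1794] xax [-0.0427  0.0339 -0.9985] jaw -165.68 F [ 0.11  0.23 -0.27] M [-0.02 -0.09 -0.02] w 0.099 j [ 47.   25.1  -2.   -3.5 -63.2 -31.2]
bed-frame tool tilt: toward +x -1.9 +y 2.5; jaw yaw err 0.2
[(array([433.9, 289.4]), 0.96, np.int64(2190)), (array([450. , 251.6]), 0.74, np.int64(138)), (array([323.4, 261.4]), 0.62, np.int64(1513))]
scene expected ends [[492.7, 288.8], [382.1, 264.1], [492.7, 301.1], [375.7, 274.5]]
[(array([433.4, 360.6]), 0.89, np.int64(1800)), (array([191.8, 263.7]), 0.84, np.int64(1792))]
top expected ends [[136.1, 269.1], [239.0, 245.4], [138.4, 270.2], [246.1, 245.4]]
```

View pics/h_scene.png

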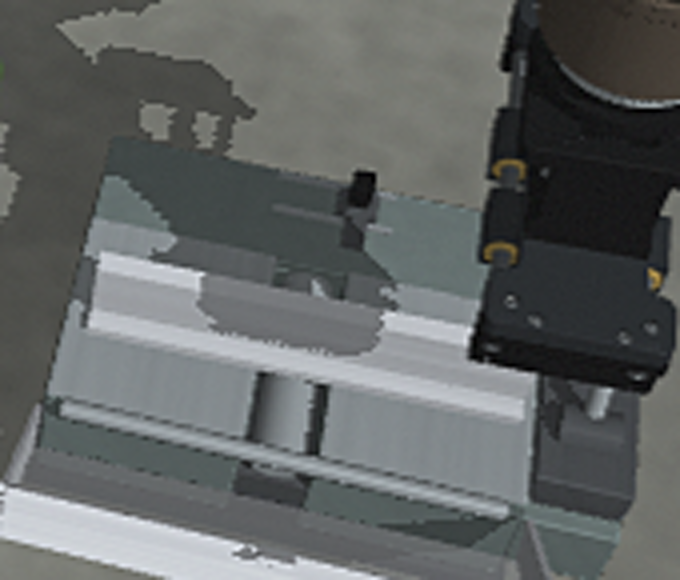

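View pics/h_top.png

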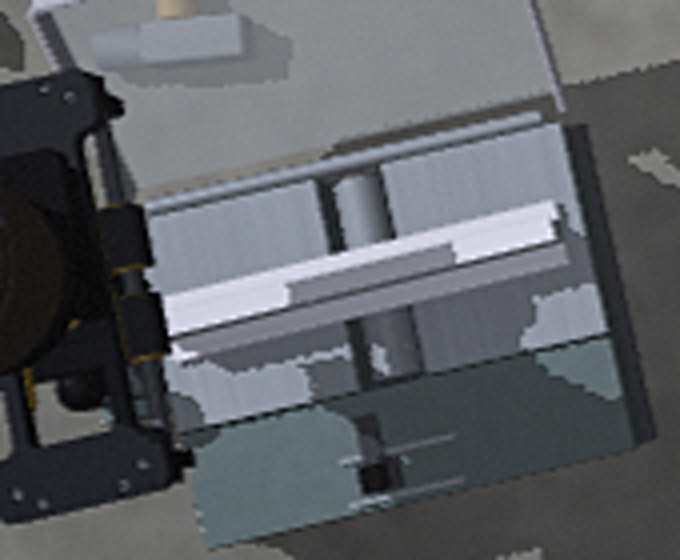

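{"fn": "apply_moves", "kwargs": {"xyz": [[0.025,0.004,0],[0.015,0.001,0],[0.002,0,0]], "twist": [0,0,0], "claw": [0,0,0]}}

```text
time_s: 48.95
tcp_pos: [0.5151, 0.3474, 0.1379]
ee_rot: [[-0.04, -0.969, -0.244], [0.036, -0.245, 0.969], [-0.999, 0.03, 0.045]]
wrist_force: [0.7, -0.3, 0.1]
gripper_width: 0.004
```

```bash
python3 - <<'E'
from plan import *
st();btilt()
E
```

```text
t 48.95 tcp [0.5151 0.3474 0.1379] bed [-0.001   0.0997  0.1379] xax [-0.0398  0.0363 -0.9985] jaw -165.81 F [ 0.7  -0.31  0.15] M [-0.02 -0.08 -0.02] w 0.004 j [ 47.4  26.7  -5.7  -3.7 -57.6 -31.3]
bed-frame tool tilt: toward +x -1.7 +y 2.6; jaw yaw err 0.1
```

{"fn": "apply_moves", "kwargs": {"xyz": [[0.002,0,0],[0.002,0,0]], "twist": [0,0], "claw": [0,0]}}

```text
time_s: 49.15
tcp_pos: [0.5155, 0.3472, 0.1345]
ee_rot: [[-0.039, -0.969, -0.243], [0.036, -0.245, 0.969], [-0.999, 0.029, 0.045]]
wrist_force: [-3.4, 1.3, 6.8]
gripper_width: 0.005
```

```bash
python3 - <<'E'
from plan import *
st()
E
```

```text
t 49.15 tcp [0.5155 0.3472 0.1345] bed [-0.0006  0.0994  0.1345] xax [-0.0393  0.0362 -0.9986] jaw -165.84 F [-3.4   1.29  6.78] M [-0.06  0.97  0.03] w 0.005 j [ 47.3  26.9  -5.9  -3.6 -57.2 -31.2]
```

{"fn": "apply_moves", "kwargs": {"xyz": [[0.003,0,0],[0.003,0,0]], "twist": [0,0], "claw": [0,0]}}

```text
time_s: 49.35
tcp_pos: [0.5158, 0.3473, 0.1346]
ee_rot: [[-0.037, -0.969, -0.245], [0.036, -0.246, 0.968], [-0.999, 0.027, 0.044]]
wrist_force: [-5.1, -2.3, 10.9]
gripper_width: 0.001
```

```bash
python3 - <<'E'
from plan import *
st();btilt()
p=imaging.capture('scene'); np.save('left.npy',p['pixels']); c=p['pixels'][200:345,360:530]
cv2.imwrite(f'pics/i_scene.png',cv2.resize(c,None,fx=4,fy=4,interpolation=cv2.INTER_CUBIC)[:,:,::-1])
E
```

```text
t 49.35 tcp [0.5158 0.3473 0.1346] bed [-0.0004  0.0994  0.1346] xax [-0.0372  0.036  -0.9987] jaw -165.73 F [-5.08 -2.26 10.91] M [-0.64  1.48  0.01] w 0.001 j [ 47.4  26.9  -6.   -3.5 -57.  -31.2]
bed-frame tool tilt: toward +x -1.6 +y 2.5; jaw yaw err 0.2
```

{"fn": "apply_moves", "kwargs": {"xyz": [[-0.03,0,0],[-0.004,0,-0.049],[0,0,-0.049],[0,0,-0.049],[0,0,-0.049],[0,0,0]], "twist": [0,0,0,0,0,0], "claw": [0,0,0,0,0,0]}}

```text
time_s: 50.0
tcp_pos: [0.5701, 0.1536, 0.1673]
ee_rot: [[-0.025, -0.967, -0.252], [0.042, -0.253, 0.967], [-0.999, 0.013, 0.047]]
wrist_force: [0.6, -0.3, -0.5]
gripper_width: 0.008
```

```bash
python3 - <<'E'
from plan import *
st();btilt()
for n,(x0,y0,x1,y1) in (('scene',(360,200,530,345)),):
    p=imaging.capture(n); np.save('left2.npy',p['pixels']); c=p['pixels'][y0:y1,x0:x1]
    cv2.imwrite(f'pics/j_{n}.png',cv2.resize(c,None,fx=4,fy=4,interpolation=cv2.INTER_CUBIC)[:,:,::-1])
plan([bw(0,-.098,.148).tolist()+[.03]])
E
```

```text
t 50.0 tcp [0.5701 0.1536 0.1673] bed [ 0.0052 -0.1017  0.1673] xax [-0.0247  0.0422 -0.9988] jaw -165.35 F [ 0.62 -0.32 -0.55] M [ 0.04 -0.05 -0.06] w 0.008 j [ 29.3  22.4  -8.4  -3.3 -59.3 -13. ]
bed-frame tool tilt: toward +x -0.8 +y 2.7; jaw yaw err 0.6
1 xyz [[0.02, 0.005, 0.001]]
  twist [0.0]
end [0.5646 0.1561 0.1477]
```

View pics/j_scene.png

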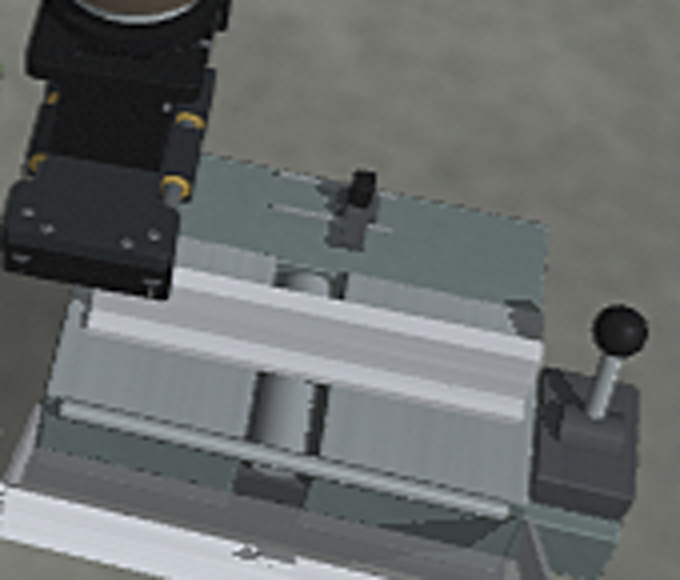

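{"fn": "apply_moves", "kwargs": {"xyz": [[0.018,0.005,0.003],[0,0.001,0]], "twist": [0,0], "claw": [0,0]}}

```text
time_s: 50.25
tcp_pos: [0.5642, 0.1581, 0.1511]
ee_rot: [[-0.02, -0.967, -0.253], [0.045, -0.253, 0.966], [-0.999, 0.008, 0.049]]
wrist_force: [-0.3, -0.1, -1.4]
gripper_width: 0.006
```

```bash
python3 - <<'E'
from plan import *
st()
E
```

```text
t 50.25 tcp [0.5642 0.1581 0.1511] bed [ 0.0006 -0.0959  0.1511] xax [-0.0204  0.0449 -0.9988] jaw -165.33 F [-0.34 -0.11 -1.44] M [ 0.01  0.04 -0.01] w 0.006 j [ 30.   22.7 -10.4  -3.4 -56.6 -13.5]
```

{"fn": "apply_moves", "kwargs": {"xyz": [[0.003,0,0],[0.003,0,0]], "twist": [0,0], "claw": [0,0]}}

```text
time_s: 50.45
tcp_pos: [0.5652, 0.1603, 0.1468]
ee_rot: [[-0.017, -0.967, -0.256], [0.046, -0.256, 0.966], [-0.999, 0.005, 0.049]]
wrist_force: [-0.2, -0.3, 0.1]
gripper_width: -0.001
```

```bash
python3 - <<'E'
from plan import *
st()
E
```

```text
t 50.45 tcp [0.5652 0.1603 0.1468] bed [ 0.0021 -0.094   0.1468] xax [-0.0169  0.046  -0.9988] jaw -165.17 F [-0.19 -0.34  0.14] M [ 0.03 -0.1   0.01] w -0.001 j [ 30.2  23.  -10.7  -3.3 -55.9 -13.5]
```

{"fn": "apply_moves", "kwargs": {"xyz": [[0.003,0.001,-0.002],[0.002,0,-0.001]], "twist": [0,0], "claw": [0,0]}}

```text
time_s: 50.65
tcp_pos: [0.5654, 0.1586, 0.1421]
ee_rot: [[-0.015, -0.966, -0.258], [0.047, -0.258, 0.965], [-0.999, 0.003, 0.049]]
wrist_force: [0.6, 0.2, 0.4]
gripper_width: 0.004
```

```bash
python3 - <<'E'
from plan import *
st()
E
```

```text
t 50.65 tcp [0.5654 0.1586 0.1421] bed [ 0.0019 -0.0956  0.1421] xax [-0.0153  0.0466 -0.9988] jaw -165.05 F [0.59 0.24 0.4 ] M [ 0.02 -0.03  0.01] w 0.004 j [ 30.   23.2 -11.1  -3.4 -55.2 -13.2]
```

{"fn": "apply_moves", "kwargs": {"xyz": [[0.002,0,-0.001],[0.002,0,0]], "twist": [0,0], "claw": [0,0]}}

```text
time_s: 50.85
tcp_pos: [0.5658, 0.158, 0.138]
ee_rot: [[-0.015, -0.966, -0.258], [0.047, -0.258, 0.965], [-0.999, 0.002, 0.049]]
wrist_force: [0.4, -0.4, -0.9]
gripper_width: 0.006
```

```bash
python3 - <<'E'
from plan import *
st()
E
```

```text
t 50.85 tcp [0.5658 0.158  0.138 ] bed [ 0.0022 -0.0963  0.138 ] xax [-0.0148  0.0467 -0.9988] jaw -165.02 F [ 0.43 -0.44 -0.87] M [-0.04 -0.09  0.05] w 0.006 j [ 29.9  23.5 -11.3  -3.4 -54.6 -13. ]
```

{"fn": "apply_moves", "kwargs": {"xyz": [[0.002,0,0],[0.002,0,0]], "twist": [0,0], "claw": [0,0]}}

```text
time_s: 51.05
tcp_pos: [0.566, 0.1582, 0.1345]
ee_rot: [[-0.015, -0.966, -0.258], [0.046, -0.259, 0.965], [-0.999, 0.002, 0.048]]
wrist_force: [-4.8, -0.2, 12.5]
gripper_width: 0.005
```

```bash
python3 - <<'E'
from plan import *
st()
E
```

```text
t 51.05 tcp [0.566  0.1582 0.1345] bed [ 0.0023 -0.0962  0.1345] xax [-0.0146  0.0463 -0.9988] jaw -165.0 F [-4.78 -0.22 12.54] M [0.12 1.39 0.02] w 0.005 j [ 30.   23.7 -11.5  -3.3 -54.2 -13. ]
```

{"fn": "apply_moves", "kwargs": {"xyz": [[0.003,0,0],[0.003,0,0]], "twist": [0,0], "claw": [0,0]}}

```text
time_s: 51.25
tcp_pos: [0.5661, 0.1582, 0.1345]
ee_rot: [[-0.013, -0.965, -0.261], [0.045, -0.261, 0.964], [-0.999, 0.001, 0.047]]
wrist_force: [-6.3, -0.4, 15.9]
gripper_width: 0.005
```

```bash
python3 - <<'E'
from plan import *
st()
p=imaging.capture('scene'); np.save('right.npy',p['pixels']); c=p['pixels'][200:345,360:530]
cv2.imwrite(f'pics/k_scene.png',cv2.resize(c,None,fx=4,fy=4,interpolation=cv2.INTER_CUBIC)[:,:,::-1])
E
```

```text
t 51.25 tcp [0.5661 0.1582 0.1345] bed [ 0.0024 -0.0962  0.1345] xax [-0.0132  0.0447 -0.9989] jaw -164.85 F [-6.26 -0.42 15.87] M [-0.01  1.99  0.09] w 0.005 j [ 30.   23.7 -11.6  -3.2 -54.1 -13. ]
```

View pics/k_scene.png

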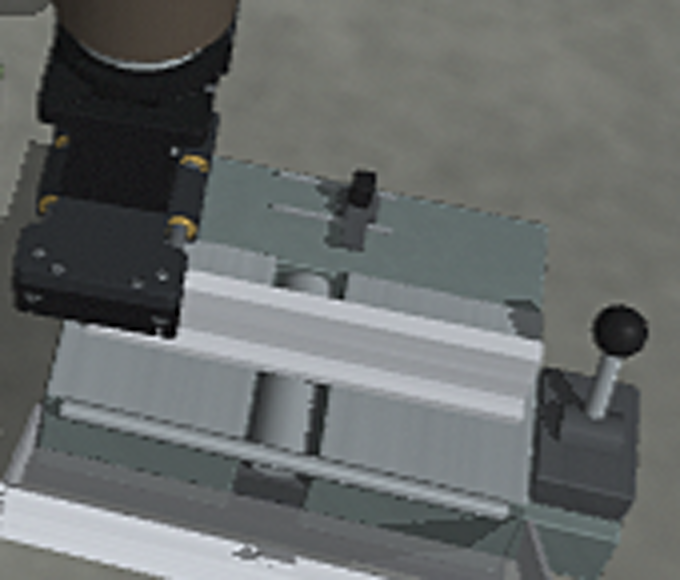

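```bash
python3 - <<'E'
from h import *
a=np.load('left2.npy').astype(int);b=np.load('right.npy').astype(int)
d=np.abs(a-b).max(2)[270:320,430:500]; print((d>12).sum(), d.max(), d.mean())
A=cv2.cvtColor(a[270:320,430:500].astype(np.uint8),cv2.COLOR_RGB2GRAY).astype(np.float32);B=cv2.cvtColor(b[270:320,430:500].astype(np.uint8),cv2.COLOR_RGB2GRAY).astype(np.float32)
print(cv2.phaseCorrelate(A,B))
E
```

```text
2 21 1.3091428571428572
((0.027426569808987722, 0.008309781084740564), 1.009552575747172)
```

{"fn": "apply_moves", "kwargs": {"xyz": [[-0.02,0,0],[-0.04,0,0],[-0.04,0,0],[-0.03,0,0],[0,0,0]], "twist": [0,0,0,0,0], "claw": [0,0,0,0,0]}}

```text
time_s: 51.8
tcp_pos: [0.5675, 0.1517, 0.2695]
ee_rot: [[-0.014, -0.965, -0.261], [0.044, -0.261, 0.964], [-0.999, 0.002, 0.046]]
wrist_force: [0.7, 0.1, 0.5]
gripper_width: 0.005
```

```bash
python3 - <<'E'
from plan import *
st()
for n in ('scene','top'):
    p=imaging.capture(n); cv2.imwrite(f'pics/z_{n}.png',p['pixels'][:,:,::-1])
E
```

```text
t 51.8 tcp [0.5675 0.1517 0.2695] bed [ 0.0022 -0.1028  0.2695] xax [-0.0137  0.0436 -0.999 ] jaw -164.84 F [0.68 0.06 0.55] M [-0.04 -0.07 -0.01] w 0.005 j [ 29.4  17.3  -0.9  -2.7 -71.3 -13.4]
```

View pics/z_scene.png

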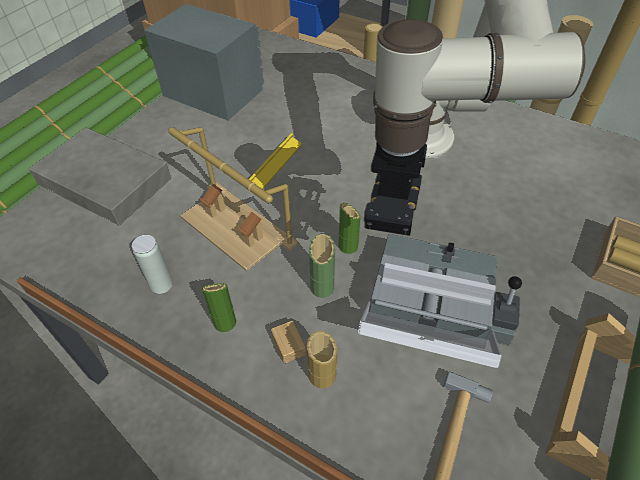

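View pics/z_top.png

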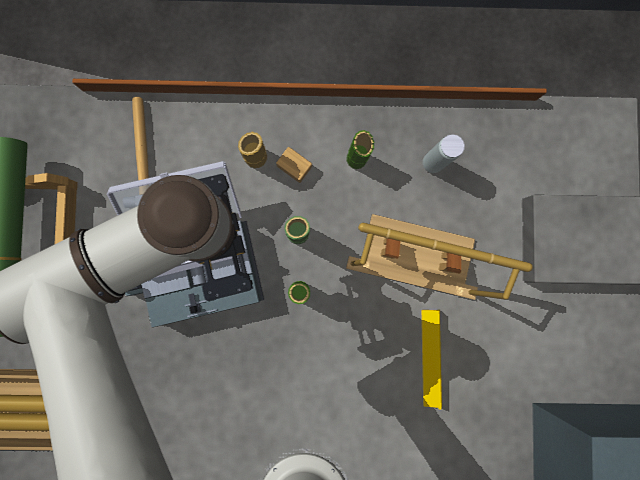

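```bash
python3 -c "
from station import job
print(job.finish_job())"
```

```text
the job is handed in; nothing more can be done
None
```

The job is done and handed in at about 52 s of the 72 s allowed: the straightedge does not rock on the roller, so I left the lever alone.

**Steps:**
- I slid the latch and the cover flew fully open.
- I took the straightedge from the rack by the sides of its sole, because the rail left too little room to lift it by the rib. I levelled it, set it on the bed across the roller, and let go. In the pictures it looks centred to within about 1–2 mm.
- I pressed the left end with about 11 N and then the right end with about 16 N.

**Rocking check:** Both ends stopped hard at the same tool height, 0.1345–0.1346 m. After pressing the left end, there was no contact with the right end down to 0.138 m, so it was not lifted by the 5 mm or so that a clearly high roller would cause. Pictures before and during the right press showed the left end had not moved.

**Final pictures:** The cover is open, the straightedge is on the bed, the lever is where it started, the cups and offcut are undisturbed, and the robot is clear of everything.

**What did not go smoothly:**
- The moves cannot tilt the tool directly, so I got the tilt by pushing against the arm's reach limits. That took several tries and most of the time.
- The gripper's body touched the rack's rail twice, with measured wrist forces of about 18 N and 13 N (limit 40 N).
- The straightedge went down 2–3 degrees off level and was pressed flat with about 12 N before I released it.

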